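Set up padlock bodies with gauge pins under the magnifier

ROBOT

A 6-joint arm with a two-finger parallel gripper is mounted at the origin on the work surface. World frame = base frame: x ahead of the robot, y to its left, z up, the work surface at z = 0. Lengths are in m, angles in degrees, forces in N, time in s.
With the tool pointing down it reaches from about 0.375 to 0.975 m from the base axis. Payload 3.8 kg.
Tool frame: the origin (TCP) lies at the very end of the fingers, on their centre line; the grasp point (between the pads) lies 19 mm behind it; z points along the fingers, y is the direction in which the jaws open and shut (so a half turn about z gives the same grasp; the last joint's range is limited). The gripper opens to 85 mm and grips with 20 to 120 N. Pads are 22 mm wide; open, the fingers measure 114 mm over their backs; the gripper's body (76 mm by 85 mm) begins 54 mm behind the grasp point. The pads swing forward as they close: fully open they stand 13 mm farther back than shut.
Start: joints at [-65.884, 15.12, 91.902, -0, 72.978, -2.114], TCP at [0.298, -0.605, 0.231] pointing down, gripper open.
Joint ranges: [-150.88, 150.88], [-54.13, 125.18], [17.81, 147.31], [-75.09, 255.09], [0, 152.58], [-146.25, 146.25]. Speed limits (degrees/s): [147.25, 147.25, 180, 180, 180, 180].

INTERFACE

Orientations are given as [roll, pitch, yaw] about the fixed x, y, z axes, in that order (R = Rz(yaw) Ry(pitch) Rx(roll)).
In Python, from cell import robot gives the robot as it stands.
- The arm moves only by the tool drive_tool, never from a script. Its argument "motion" is a list of rows, each a list of 7 numbers: the shift along the tool's x, y, z in cm, then the turn, a rotation vector about the tool's x, y, z in rad, then the opening, from 0 (shut) to 1 (fully open). In form: [[tx, ty, tz, rx, ry, rz, claw], ...]. A call has 1 to 10 rows; each row shifts and turns the pose as measured when the row begins, along the tool's axes as they then stand; what a row does not reach is not made up. A row lasts 1/10 s, in which the tool goes at most 50 mm and 8.59 degrees, less where a joint would pass 70% of its speed; a pose out of reach is approached as far as the arm can. A call with a gripper value outside its range is refused whole. The fingers move at their own pace and stop on an object; the grip force is fixed at half the most. Time passes only in rows, so rows that do not move let the fingers close. It gives the time, the measured TCP pose, the force and the opening at its end, in the units of the state.
- robot.observe(): the state, without advancing time (a new reading comes with each control period).
- robot.snapshot(name): name is "scene" or "top" or "wrist"; returns the picture (420x560x3 uint8, blue, green, red); there is no depth.
- robot.camera_info(name): a dict with "fx", "fy", "cx", "cy" (pixels), "D" ([k1, k2, p1, p2, k3] as OpenCV has them; the pictures are not rectified), "xyz" and "orientation" of the camera in the world. Camera axes: x right, y down, z forward; pixel columns grow to the right and rows downward; lengths in m; the calibration is good to about 2 mm. A picture is of the moment at which its call begins: read the wrist's pose just before it. camera_info takes no time and is no camera call; for the wrist camera it gives the pose at the moment of the call.
- robot.hand_in(): hands the job in, once; it reports no verdict.
Trained networks look in the newest picture that a camera, given by its name, has taken for a name from the list of things; names that differ only in an ending like _2 or _b are one class to them, and where a whole thing is asked for, a point or a joint stands for the part that bears it (a point fixed in the world has none). Each returns a list of dicts, best first, with "conf" (0 to 1); they miss things now and then, are a little off and sometimes report something else, mostly with a low value. They report only what shows in the picture. A call takes as long as a camera call. They do not tell look-alikes from the thing itself.
- robot.masks_of(camera, target): "pixels" (420x560 bool, what is visible of it) and "box" ([left, top, width, height] in pixels, round what is visible of it).
The state is a dict: "t": time; "joint_pos": joint angles; "qd": joint speeds; "joint_torque": joint torques, N m; "position": TCP position; "eef_rot": TCP orientation; "ft_force": force on the tool from outside, world axes, zero at the start; "ft_torque": the same for the moment, N m; "gripper_width": finger opening in m.
Only numpy, scipy, OpenCV 4.12 (cv2) and the standard library are available. Lean on these libraries where they do the work, as an engineer would, in place of code of your own. Each camera call takes 0.05 s, during which the arm holds its last target.

TASK

Swing the magnifier to the left until it is well clear of the checking stand. Then seat every brass padlock body flat in a nest of the stand, bore up, and have a gauge pin from the rack fully home in the bore of each; only when all are ready, swing the magnifier back so that its lens is centred over the middle nest. Leave the other things on the counter where they are.

Things in the scene. Friction and masses are not known exactly. Their poses are not given: they have to be found in the camera images.
- stand: fixed steel checking stand, 66 mm (x) by 256 mm (y); origin under the middle nest at counter level. Its three nests are in a row along its y, 85 mm apart. A post of 20 mm diameter stands at x = +120 mm of its frame, away from the robot, and carries the magnifier's arm 148 mm above the counter
- nest0 (a point): right nest of the stand: centre of its flat floor (8 mm above the counter), a pocket 46 mm (stand x) by 66 mm (stand y), with walls 10 mm high, so that a padlock body fits with 3 mm to spare on every side, its long side along the stand's y, either way round
- nest1 (a point): middle nest of the stand: centre of its flat floor (8 mm above the counter), a pocket 46 mm (stand x) by 66 mm (stand y), with walls 10 mm high, so that a padlock body fits with 3 mm to spare on every side, its long side along the stand's y, either way round
- nest2 (a point): left nest of the stand: centre of its flat floor (8 mm above the counter), a pocket 46 mm (stand x) by 66 mm (stand y), with walls 10 mm high, so that a padlock body fits with 3 mm to spare on every side, its long side along the stand's y, either way round
- magnifier (a joint): swing of the magnifier's arm about its upright post, rad: 0 = arm points along the stand's -x (towards the robot), lens over the middle nest; grows as it swings clockwise seen from above, to the robot's left; stops at 0 and 1.9. Light friction (about 0.1 N m), stays where left. Clear of the nests from about 1.2; underside 148 mm above the counter
- magnifier_pivot (a point): point on the upright hinge axis of the magnifier, 150 mm above the counter
- lens (a point): centre of the magnifier's round glass (rim 100 mm across, about 154 mm above the counter), 120 mm from the hinge axis
- magnifier_knob (a point): upright round black handle at the free end of the magnifier's arm, 22 mm in diameter, 50 mm tall (159 to 209 mm above the counter), 170 mm from the hinge axis; the point is on its axis 193 mm above the counter, at the height to grip from above
- rack: fixed wooden pin rack, 110 x 110 x 45 mm, with four holes 13 mm wide at +-33 mm in its x and y; origin at the centre of its underside
- pin0: steel gauge pin: smooth shaft 10 mm in diameter, 40 mm long, chamfered foot, under a ridged round head 18 mm in diameter, 36 mm tall (76 mm in all, 50 g). Origin at the centre of the foot, z up along the pin. At the start it stands in a hole of the rack, its head resting on the rack's top. Four alike; some will be left over
- pin1: steel gauge pin: smooth shaft 10 mm in diameter, 40 mm long, chamfered foot, under a ridged round head 18 mm in diameter, 36 mm tall (76 mm in all, 50 g). Origin at the centre of the foot, z up along the pin. At the start it stands in a hole of the rack, its head resting on the rack's top. Four alike; some will be left over
- pin2: steel gauge pin: smooth shaft 10 mm in diameter, 40 mm long, chamfered foot, under a ridged round head 18 mm in diameter, 36 mm tall (76 mm in all, 50 g). Origin at the centre of the foot, z up along the pin. At the start it stands in a hole of the rack, its head resting on the rack's top. Four alike; some will be left over
- pin3: steel gauge pin: smooth shaft 10 mm in diameter, 40 mm long, chamfered foot, under a ridged round head 18 mm in diameter, 36 mm tall (76 mm in all, 50 g). Origin at the centre of the foot, z up along the pin. At the start it stands in a hole of the rack, its head resting on the rack's top. Four alike; some will be left over
- padlock0: brass padlock body without shackle, a block 40 (x) by 60 (y) by 46 (z) mm, about 0.4 kg, standing bore up: one round blind bore in the middle of its top, 13 mm wide, 43 mm deep, slightly chamfered. Origin at the centre of the underside, z up. Two or three are present. With a pin fully home the pin's head rests on the top, its foot 6 mm above this origin
- padlock1: brass padlock body without shackle, a block 40 (x) by 60 (y) by 46 (z) mm, about 0.4 kg, standing bore up: one round blind bore in the middle of its top, 13 mm wide, 43 mm deep, slightly chamfered. Origin at the centre of the underside, z up. Two or three are present. With a pin fully home the pin's head rests on the top, its foot 6 mm above this origin
- padlock2: brass padlock body without shackle, a block 40 (x) by 60 (y) by 46 (z) mm, about 0.4 kg, standing bore up: one round blind bore in the middle of its top, 13 mm wide, 43 mm deep, slightly chamfered. Origin at the centre of the underside, z up. Two or three are present. With a pin fully home the pin's head rests on the top, its foot 6 mm above this origin
- hasp: bystander: flat brass hasp, 120 mm long, 10 mm high
- key_ring: bystander: nickel key ring, 64 mm across, with one key
- key_gauge: bystander: flat red plastic key gauge, 130 x 35 x 5 mm
Not all that is in view belongs to the job. Leave any pink look-alike of the padlock2 alone. Leave any turquoise look-alike of the padlock1 alone.

How it is judged (in metres and radians):
On the way, in this order (a step that is already met when the one before it is completed fails the run):
1. the magnifier is swung clear of the stand (value of joint magnifier above 1.1 rad), for 0.2 s.
2. every padlock body sits in a nest with a gauge pin fully home, the magnifier still clear ((horizontal distance between padlock0 and nest0 below 0.007 m or horizontal distance between padlock0 and nest1 below 0.007 m or horizontal distance between padlock0 and nest2 below 0.007 m) and z of each of padlock0, padlock1, padlock2 in the frame of stand below 0.0115 m and angle between each of padlock0, padlock1, padlock2's own z axis and vertical below 0.08 rad and linear speed of each of padlock0, padlock1, padlock2 below 0.02 m/s and ((horizontal distance between pin0 and padlock0 below 0.005 m and z of pin0 in the frame of padlock0 below 0.01 m and angle between pin0's own z axis and vertical below 0.12 rad and linear speed of pin0 below 0.02 m/s) or (horizontal distance between pin1 and padlock0 below 0.005 m and z of pin1 in the frame of padlock0 below 0.01 m and angle between pin1's own z axis and vertical below 0.12 rad and linear speed of pin1 below 0.02 m/s) or (horizontal distance between pin2 and padlock0 below 0.005 m and z of pin2 in the frame of padlock0 below 0.01 m and angle between pin2's own z axis and vertical below 0.12 rad and linear speed of pin2 below 0.02 m/s) or (horizontal distance between pin3 and padlock0 below 0.005 m and z of pin3 in the frame of padlock0 below 0.01 m and angle between pin3's own z axis and vertical below 0.12 rad and linear speed of pin3 below 0.02 m/s)) and (horizontal distance between padlock1 and nest0 below 0.007 m or horizontal distance between padlock1 and nest1 below 0.007 m or horizontal distance between padlock1 and nest2 below 0.007 m) and ((horizontal distance between pin0 and padlock1 below 0.005 m and z of pin0 in the frame of padlock1 below 0.01 m and angle between pin0's own z axis and vertical below 0.12 rad and linear speed of pin0 below 0.02 m/s) or (horizontal distance between pin1 and padlock1 below 0.005 m and z of pin1 in the frame of padlock1 below 0.01 m and angle between pin1's own z axis and vertical below 0.12 rad and linear speed of pin1 below 0.02 m/s) or (horizontal distance between pin2 and padlock1 below 0.005 m and z of pin2 in the frame of padlock1 below 0.01 m and angle between pin2's own z axis and vertical below 0.12 rad and linear speed of pin2 below 0.02 m/s) or (horizontal distance between pin3 and padlock1 below 0.005 m and z of pin3 in the frame of padlock1 below 0.01 m and angle between pin3's own z axis and vertical below 0.12 rad and linear speed of pin3 below 0.02 m/s)) and (horizontal distance between padlock2 and nest0 below 0.007 m or horizontal distance between padlock2 and nest1 below 0.007 m or horizontal distance between padlock2 and nest2 below 0.007 m) and ((horizontal distance between pin0 and padlock2 below 0.005 m and z of pin0 in the frame of padlock2 below 0.01 m and angle between pin0's own z axis and vertical below 0.12 rad and linear speed of pin0 below 0.02 m/s) or (horizontal distance between pin1 and padlock2 below 0.005 m and z of pin1 in the frame of padlock2 below 0.01 m and angle between pin1's own z axis and vertical below 0.12 rad and linear speed of pin1 below 0.02 m/s) or (horizontal distance between pin2 and padlock2 below 0.005 m and z of pin2 in the frame of padlock2 below 0.01 m and angle between pin2's own z axis and vertical below 0.12 rad and linear speed of pin2 below 0.02 m/s) or (horizontal distance between pin3 and padlock2 below 0.005 m and z of pin3 in the frame of padlock2 below 0.01 m and angle between pin3's own z axis and vertical below 0.12 rad and linear speed of pin3 below 0.02 m/s)) and value of joint magnifier above 1 rad), for 0.2 s.
At the end, for the whole second after the job is handed in: Every padlock body present sits upright and flat in a nest (within 7 mm of centre, under 3.5 mm off the floor) with a gauge pin in its bore (within 5 mm of the axis, head within 4 mm of the top); lens within 35 mm of the middle nest's centre seen from above; all released and at rest ((horizontal distance between padlock0 and nest0 below 0.007 m or horizontal distance between padlock0 and nest1 below 0.007 m or horizontal distance between padlock0 and nest2 below 0.007 m) and z of each of padlock0, padlock1, padlock2 in the frame of stand below 0.0115 m and angle between each of padlock0, padlock1, padlock2's own z axis and vertical below 0.08 rad and linear speed of each of padlock0, padlock1, padlock2 below 0.02 m/s and ((horizontal distance between pin0 and padlock0 below 0.005 m and z of pin0 in the frame of padlock0 below 0.01 m and angle between pin0's own z axis and vertical below 0.12 rad and linear speed of pin0 below 0.02 m/s) or (horizontal distance between pin1 and padlock0 below 0.005 m and z of pin1 in the frame of padlock0 below 0.01 m and angle between pin1's own z axis and vertical below 0.12 rad and linear speed of pin1 below 0.02 m/s) or (horizontal distance between pin2 and padlock0 below 0.005 m and z of pin2 in the frame of padlock0 below 0.01 m and angle between pin2's own z axis and vertical below 0.12 rad and linear speed of pin2 below 0.02 m/s) or (horizontal distance between pin3 and padlock0 below 0.005 m and z of pin3 in the frame of padlock0 below 0.01 m and angle between pin3's own z axis and vertical below 0.12 rad and linear speed of pin3 below 0.02 m/s)) and (horizontal distance between padlock1 and nest0 below 0.007 m or horizontal distance between padlock1 and nest1 below 0.007 m or horizontal distance between padlock1 and nest2 below 0.007 m) and ((horizontal distance between pin0 and padlock1 below 0.005 m and z of pin0 in the frame of padlock1 below 0.01 m and angle between pin0's own z axis and vertical below 0.12 rad and linear speed of pin0 below 0.02 m/s) or (horizontal distance between pin1 and padlock1 below 0.005 m and z of pin1 in the frame of padlock1 below 0.01 m and angle between pin1's own z axis and vertical below 0.12 rad and linear speed of pin1 below 0.02 m/s) or (horizontal distance between pin2 and padlock1 below 0.005 m and z of pin2 in the frame of padlock1 below 0.01 m and angle between pin2's own z axis and vertical below 0.12 rad and linear speed of pin2 below 0.02 m/s) or (horizontal distance between pin3 and padlock1 below 0.005 m and z of pin3 in the frame of padlock1 below 0.01 m and angle between pin3's own z axis and vertical below 0.12 rad and linear speed of pin3 below 0.02 m/s)) and (horizontal distance between padlock2 and nest0 below 0.007 m or horizontal distance between padlock2 and nest1 below 0.007 m or horizontal distance between padlock2 and nest2 below 0.007 m) and ((horizontal distance between pin0 and padlock2 below 0.005 m and z of pin0 in the frame of padlock2 below 0.01 m and angle between pin0's own z axis and vertical below 0.12 rad and linear speed of pin0 below 0.02 m/s) or (horizontal distance between pin1 and padlock2 below 0.005 m and z of pin1 in the frame of padlock2 below 0.01 m and angle between pin1's own z axis and vertical below 0.12 rad and linear speed of pin1 below 0.02 m/s) or (horizontal distance between pin2 and padlock2 below 0.005 m and z of pin2 in the frame of padlock2 below 0.01 m and angle between pin2's own z axis and vertical below 0.12 rad and linear speed of pin2 below 0.02 m/s) or (horizontal distance between pin3 and padlock2 below 0.005 m and z of pin3 in the frame of padlock2 below 0.01 m and angle between pin3's own z axis and vertical below 0.12 rad and linear speed of pin3 below 0.02 m/s)) and horizontal distance between lens and nest1 below 0.035 m and velocity of joint magnifier below 0.1 rad/s); the robot touches nothing.
It fails at once if a bystander (hasp, key ring or key gauge) is pushed more than 40 mm (distance of any of hasp, key_ring, key_gauge from where it was at the start of the episode above 0.04 m).
Of padlock0, padlock1, padlock2 only 2 to 3 are there at a start; the rules pass over those that are not, and their reading is None.
At some moment in a run one of padlock0, padlock1, padlock2 may be knocked a few centimetres aside while the robot is not near it.
Once in a run the grip may slacken for a moment while it holds something.
It also fails if it takes over 210 s, if anything falls off the work surface, if the arm or the gripper's body presses on something with over 40 N, if the wrist force passes 120 N, or if a joint passes its speed limit or range.

## Working session

There is one attempt and no reset: what is moved stays moved. The work goes in short steps, Python scripts to look and compute and a tool call to move; the robot and the scene stay as the last step left them, time stands still between calls to the robot, and variables do not carry over. Pictures are saved under pics/ and viewed, and the job is handed in when it is done.

Besides the shell and the picture viewer there is one more tool, called after "Request:" by a JSON object that holds its "name" and its "arguments", one argument or row to a line. drive_tool: Moves the arm, as the interface text tells. Its arguments: {"type":"object","properties":{"motion":{"type":"array","items":{"type":"array","items":{"type":"number"}}}},"required":["motion"]}

```bash
ls; mkdir -p pics; python3 - <<'E'
from cell import robot
import cv2
print(robot.observe())
for n in ("scene","top","wrist"):
    print(n,robot.camera_info(n))
    cv2.imwrite(f"pics/a_{n}.png",robot.snapshot(n))
E
```

```text
pics
{'t': 0.0, 'joint_pos': array([-6.58831095e+01,  1.51691739e+01,  9.19843323e+01, -1.68127839e-03,
        7.29806209e+01, -2.11313889e+00]), 'qd': array([ 0.02930344, -0.13760805,  0.04295256,  0.00357341,  0.11558417,
        0.06904674]), 'joint_torque': array([ 4.40649201e-04, -5.15112662e+01, -3.67313576e+01,  2.03910378e-05,
        1.30659464e-02,  8.64488641e-06]), 'position': array([ 0.2980167 , -0.60478212,  0.22993289]), 'eef_rot': array([-1.79865905e+02, -3.34025197e-03,  2.62305195e+01]), 'ft_force': array([ 0.06789654, -0.46976154, -0.73887616]), 'ft_torque': array([-0.06003599, -0.01017661, -0.00608555]), 'gripper_width': 0.08502836146143827}
scene {'fx': 455.89988081425656, 'fy': 455.89988081425656, 'cx': 282.0332032576443, 'cy': 207.87343605758224, 'D': array([-0.14105904,  0.        ,  0.        ,  0.        ,  0.        ]), 'xyz': array([1.20039674, 0.71224098, 0.73896931]), 'orientation': array([-122.71686823,   -0.15985766,  139.28260232])}
top {'fx': 488.2721875992229, 'fy': 488.2721875992229, 'cx': 267.95585460012643, 'cy': 207.7849996114147, 'D': array([-0.08356036,  0.        ,  0.        ,  0.        ,  0.        ]), 'xyz': array([0.30877345, 0.00619937, 1.40988909]), 'orientation': array([-168.37854117,   -0.26964743,  -87.78928339])}
wrist {'fx': 354.9443945833108, 'fy': 354.9443945833108, 'cx': 283.0886460389951, 'cy': 210.08814031418055, 'D': array([-0.03255507,  0.        ,  0.        ,  0.        ,  0.        ]), 'xyz': array([ 0.36063146, -0.574194  ,  0.37195202]), 'orientation': array([163.66203915,   0.18778814, -63.70696309])}
```

View pics/a_scene.png

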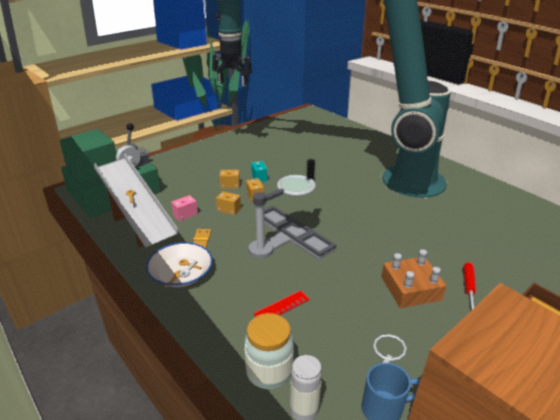

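View pics/a_top.png

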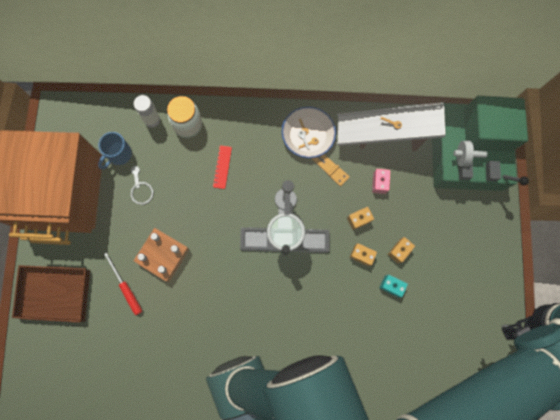

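View pics/a_wrist.png

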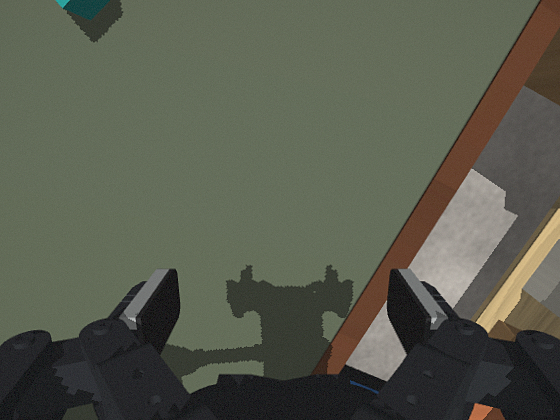

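```bash
cat > h.py <<'E'
import numpy as np, cv2
from scipy.spatial.transform import Rotation as Ro
from scipy.optimize import minimize
from cell import robot
class Cam:
    def __init__(s,n,info=None):
        i=info or robot.camera_info(n); s.K=np.array([[i['fx'],0,i['cx']],[0,i['fy'],i['cy']],[0,0,1.]]); s.D=np.array(i['D'])
        s.c=np.array(i['xyz']); s.R=Ro.from_euler('xyz',i['orientation'],degrees=True).as_matrix()
    def proj(s,P):
        P=np.atleast_2d(P).astype(float); rv=cv2.Rodrigues(s.R.T)[0]
        return cv2.projectPoints(P,rv,-s.R.T@s.c,s.K,s.D)[0].reshape(-1,2)
    def at(s,uv,z):
        n=cv2.undistortPoints(np.array(uv,float).reshape(-1,1,2),s.K,s.D).reshape(-1,2)
        d=np.c_[n,np.ones(len(n))]@s.R.T
        return s.c+d*((z-s.c[2])/d[:,2])[:,None]
def boxpts(x,y,yaw,sx,sy,z0,z1):
    c,s=np.cos(yaw),np.sin(yaw)
    return np.array([[x+c*a*sx/2-s*b*sy/2,y+s*a*sx/2+c*b*sy/2,z] for z in(z0,z1) for a,b in((-1,-1),(1,-1),(1,1),(-1,1))])
def render(cam,p,dims,S=4):
    im=np.zeros((420*S,560*S),np.uint8)
    uv=cam.proj(boxpts(*p,*dims))
    cv2.fillConvexPoly(im,cv2.convexHull(((uv+.5)*S-.5).astype(np.float32)).astype(np.int32),255)
    return cv2.resize(im,(560,420),interpolation=cv2.INTER_AREA)/255.
def fitbox(cam,mask,dims,p0,yaws=None):
    m=mask.astype(float)
    f=lambda q:np.abs(render(cam,(q[0],q[1],q[2]),dims)-m).sum()/m.sum()
    best=None
    for y in (np.radians(np.arange(0,180,20)) if yaws is None else yaws):
        r=minimize(f,[p0[0],p0[1],y],method='Nelder-Mead',options=dict(initial_simplex=np.array([p0[0],p0[1],y])+np.array([[0,0,0],[.01,0,0],[0,.01,0],[0,0,.25]]),xatol=1e-4,fatol=1e-4))
        if best is None or r.fun<best.fun: best=r
    return best.x,best.fun
def tool_delta(target_pos,target_rpy=None):
    o=robot.observe(); R=Ro.from_euler('xyz',o['eef_rot'],degrees=True)
    d=R.inv().apply(np.array(target_pos)-o['position'])*100
    rv=np.zeros(3)
    if target_rpy is not None: rv=(R.inv()*Ro.from_euler('xyz',target_rpy,degrees=True)).as_rotvec()
    return d,rv
def crop(img,x,y,w,h,k,name):
    cv2.imwrite(name,cv2.resize(img[y:y+h,x:x+w],None,fx=k,fy=k,interpolation=cv2.INTER_CUBIC))
E
python3 - <<'E'
from h import *
for n in("top","scene"):
    img=robot.snapshot(n); cam=Cam(n)
    hsv=cv2.cvtColor(img,cv2.COLOR_BGR2HSV)
    for t in("padlock0","stand","rack","magnifier","pin0"):
        for r in robot.masks_of(n,t):
            m=r['pixels']; ys,xs=np.nonzero(m)
            c=[xs.mean(),ys.mean()]
            print(n,t,round(r['conf'],2),r['box'],m.sum(),np.round(np.median(hsv[m],0)),np.round(cam.at([c],0.04 if t=='padlock0' else .02)[0],3))
            if r['conf']>.5:
                if t=="padlock0": print('   fit',fitbox(cam,m,(.04,.06,0,.046),cam.at([c],.03)[0]))
                if t=="rack": print('   fit',fitbox(cam,m,(.11,.11,0,.045),cam.at([c],.03)[0],[0.3,.8,1.2]))
    if n=="top":
        crop(img,320,150,140,160,4,'pics/b1.png');crop(img,220,160,130,120,5,'pics/b2.png')
E
```

```text
top padlock0 0.95 [379.2, 276.5, 25.4, 21.8] 379 [ 87. 153. 179.] [ 0.382 -0.348  0.04 ]
   fit (array([ 0.3827202 , -0.35167024, -0.42776713]), np.float64(0.07925914429096177))
top padlock0 0.73 [347.9, 208.3, 27.7, 19.7] 325 [ 18. 139. 211.] [ 0.573 -0.253  0.04 ]
   fit (array([ 0.57538988, -0.25661876,  0.50241208]), np.float64(0.12194268476621418))
top padlock0 0.67 [350.2, 244.8, 27.6, 16.3] 355 [ 18. 141. 210.] [ 0.467 -0.262  0.04 ]
   fit (array([ 0.46889964, -0.26468754,  2.7529319 ]), np.float64(0.09089201877934272))
top padlock0 0.61 [369.0, 164.8, 22.2, 25.3] 361 [174.  89. 232.] [ 0.684 -0.314  0.04 ]
   fit (array([ 0.6879725 , -0.31880532,  1.45966889]), np.float64(0.09775677584053012))
top padlock0 0.57 [392.3, 238.9, 19.7, 23.2] 351 [ 18. 141. 207.] [ 0.484 -0.372  0.04 ]
   fit (array([ 0.48563804, -0.37549458,  0.87289182]), np.float64(0.12399307301268087))
top stand 0.97 [239.6, 181.8, 88.8, 75.6] 3110 [ 50.   9. 170.] [ 0.532 -0.039  0.02 ]
top stand 0.37 [267.7, 179.5, 38.7, 74.5] 1413 [ 60.  10. 198.] [ 0.544 -0.041  0.02 ]
top rack 0.74 [136.9, 231.2, 53.0, 5
[... 1426 characters left out ...]
 [ 0.497 -0.079  0.02 ]
scene rack 0.64 [383.6, 259.1, 64.6, 48.6] 1981 [ 13. 174. 163.] [0.45  0.313 0.02 ]
   fit (array([0.44641626, 0.31057628, 1.07155208]), np.float64(0.21961972067979132))
scene magnifier 0.79 [252.4, 157.0, 61.4, 48.4] 1043 [ 78.  18. 176.] [ 0.365 -0.217  0.02 ]
scene pin0 0.69 [375.4, 333.4, 30.4, 28.0] 191 [ 83.   6. 184.] [0.647 0.398 0.02 ]
scene pin0 0.54 [432.8, 266.6, 8.9, 16.9] 118 [ 30.   4. 140.] [0.381 0.332 0.02 ]
scene pin0 0.51 [391.5, 258.2, 7.6, 8.5] 100 [ 26.   4. 136.] [0.414 0.236 0.02 ]
scene pin0 0.5 [404.7, 271.6, 6.6, 15.8] 118 [ 11.   6. 140.] [0.442 0.296 0.02 ]
scene pin0 0.45 [418.1, 252.6, 9.9, 10.4] 77 [120.   3. 138.] [0.349 0.27  0.02 ]
```

View pics/b1.png

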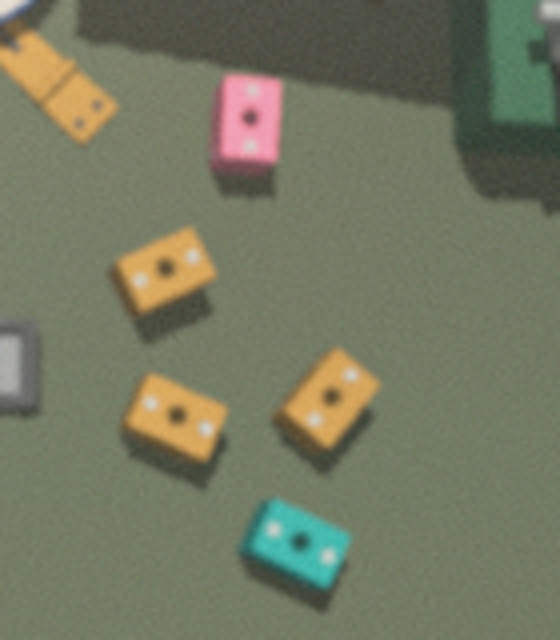

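View pics/b2.png

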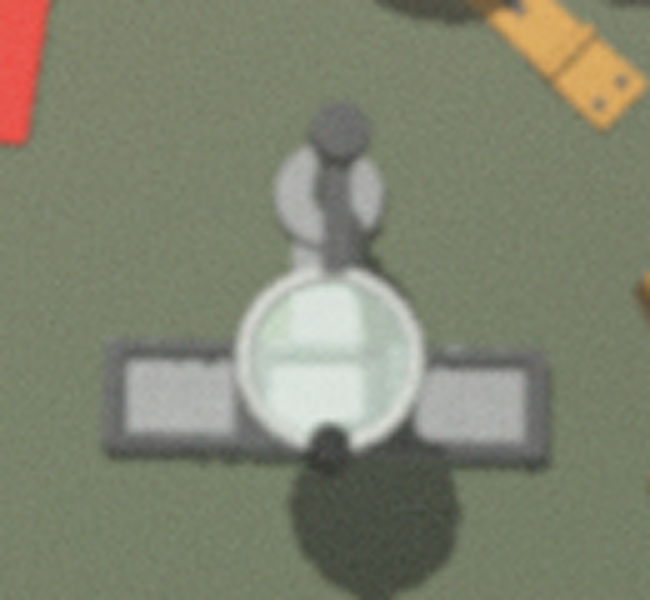

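```bash
python3 - <<'E'
from h import *
cam=Cam("top")
g=lambda x,y:(220+x/5,160+y/5)
print('corners top z18',np.round(cam.at([g(108,345),g(548,352)],.018),4))
print('corners bot z0',np.round(cam.at([g(105,458),g(548,468)],0.0),4))
print('post cap',np.round(cam.at([g(340,130)],.165),4),'base',np.round(cam.at([g(330,195)],.005),4))
print('lens',np.round(cam.at([g(331,358)],.154),4))
print('knob top',np.round(cam.at([g(330,440)],.2),4))
# scene view
img=robot.snapshot("scene"); crop(img,210,130,160,140,4,'pics/b3.png')
for r in robot.masks_of("scene","magnifier_knob")[:3]+robot.masks_of("scene","lens")[:2]: print(r['conf'],r['box'])
c2=Cam("scene"); print(c2.at([(310.5,160)],.209))
E
```

```text
corners top z18 [[ 0.5296  0.0843  0.018 ]
 [ 0.5355 -0.1698  0.018 ]]
corners bot z0 [[ 0.4662  0.0838  0.    ]
 [ 0.4703 -0.1731  0.    ]]
post cap [[ 0.6253 -0.0402  0.165 ]] base [[ 0.6263 -0.0414  0.005 ]]
lens [[ 0.5058 -0.0396  0.154 ]]
knob top [[ 0.4573 -0.0387  0.2   ]]
0.8 [251.1, 160.0, 64.0, 46.8]
0.58 [252.8, 162.1, 62.1, 42.2]
0.58 [248.9, 157.1, 82.9, 100.8]
[[ 0.45628552 -0.03754451  0.209     ]]
```

View pics/b3.png

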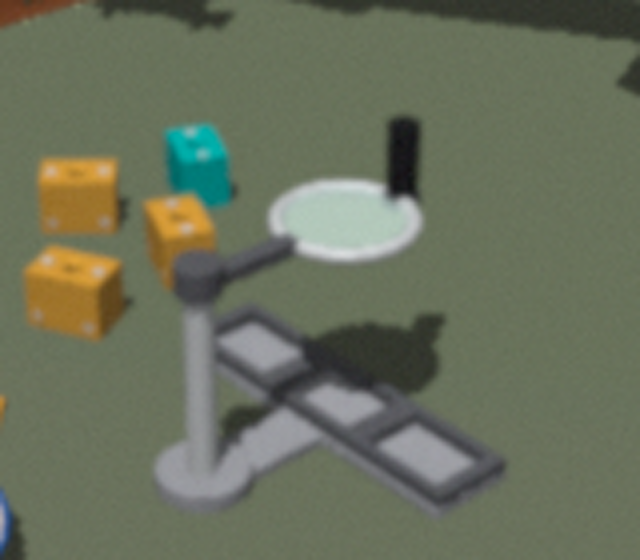

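Request:
{"name": "drive_tool", "arguments": {
  "motion": [
    [0, 0, -1, 0, 0, -0.149, 1],
    [0, 0, -1, 0, 0, -0.149, 1],
    [0, 0, -1, 0, 0, -0.149, 1],
    [0, 0, -1, 0, 0, -0.149, 1],
    [0, 0, -1, 0, 0, -0.149, 1],
    [0, 0, -1, 0, 0, -0.149, 1],
    [0, 0, 0, 0, 0, -0.149, 1],
    [0, 0, 0, 0, 0, -0.149, 1],
    [0, 0, 0, 0, 0, -0.149, 1],
    [0, 0, 0, 0, 0, -0.149, 1]
  ]
}}

```text
t: 1.9
position: [0.2983, -0.6053, 0.2938]
eef_rot: [180.0, -0.0, 112.5]
ft_force: [0.8, -0.3, -0.4]
gripper_width: 0.0856
```

Request:
{"name": "drive_tool", "arguments": {
  "motion": [
    [0, 0, 0, 0, 0, -0.149, 1],
    [0, 0, 0, 0, 0, -0.149, 1],
    [0, 0, 0, 0, 0, -0.149, 1],
    [0, 0, 0, 0, 0, -0.149, 1],
    [0, 0, 0, 0, 0, -0.149, 1],
    [0, 0, 0, 0, 0, -0.149, 1],
    [0, 0, 0, 0, 0, -0.149, 1],
    [0, 0, 0, 0, 0, -0.149, 1],
    [0, 0, 0, 0, 0, 0, 1]
  ]
}}

```text
t: 2.8
position: [0.3352, -0.5848, 0.2914]
eef_rot: [-178.1, -2.7, 176.1]
ft_force: [-1.6, -1.0, 0.9]
gripper_width: 0.0853
```

```bash
python3 - <<'E'
from h import *
o=robot.observe(); print(np.round(o['joint_pos'],1)); d,r=tool_delta([.4565,-.039,.29],[180,0,180]); print(d.round(2),r.round(3))
E
```

```text
[ -60.6   13.4   87.9   -3.4   78.7 -146.1]
[-8.41 55.24 -2.09] [-0.032 -0.048 -0.067]
```

Request:
{"name": "drive_tool", "arguments": {
  "motion": [
    [-0.8, 5, 0, 0, 0, 0, 1],
    [-0.8, 5, 0, 0, 0, 0, 1],
    [-0.8, 5, 0, 0, 0, 0, 1],
    [-0.8, 5, 0, 0, 0, 0, 1],
    [-0.8, 5, 0, 0, 0, 0, 1],
    [-0.8, 5, 0, 0, 0, 0, 1],
    [-0.8, 5, 0, 0, 0, 0, 1],
    [-0.8, 5, 0, 0, 0, 0, 1],
    [-0.8, 5, 0, 0, 0, 0, 1],
    [0, 0, 0, -0.032, -0.048, -0.067, 1]
  ]
}}

```text
t: 3.8
position: [0.4369, -0.1432, 0.2721]
eef_rot: [179.9, 0.3, -179.9]
ft_force: [0.5, -0.7, -0.2]
gripper_width: 0.0855
```

```bash
python3 - <<'E'
from h import *
d,r=tool_delta([.4565,-.039,.29],[180,0,180]); print(d.round(2),r.round(3))
E
```

```text
[-1.99 10.42 -1.77] [0.001 0.006 0.001]
```

Request:
{"name": "drive_tool", "arguments": {
  "motion": [
    [-1, 3.5, -1, 0, 0, 0, 1],
    [-1, 3.5, -0.8, 0, 0.006, 0, 1],
    [0, 3.4, 0, 0, 0, 0, 1],
    [0, 0, 0, 0, 0, 0, 1]
  ]
}}

```text
t: 4.2
position: [0.4562, -0.036, 0.2919]
eef_rot: [179.9, 0.2, -180.0]
ft_force: [0.5, 0.4, 0.3]
gripper_width: 0.0854
```

```bash
python3 - <<'E'
from h import *
d,r=tool_delta([.4565,-.039,.174],[180,0,180]); print(d.round(2),r.round(3))
cam=Cam("wrist"); img=robot.snapshot("wrist"); cv2.imwrite('pics/c1.png',img)
print(cam.proj([[.4565,-.039,.209],[.6258,-.0405,.165]]))
E
```

```text
[ 1.000e-02 -3.200e-01  1.179e+01] [0.002 0.003 0.   ]
[[278.82605515 220.67959296]
 [278.06012192 379.70000256]]
```

View pics/c1.png

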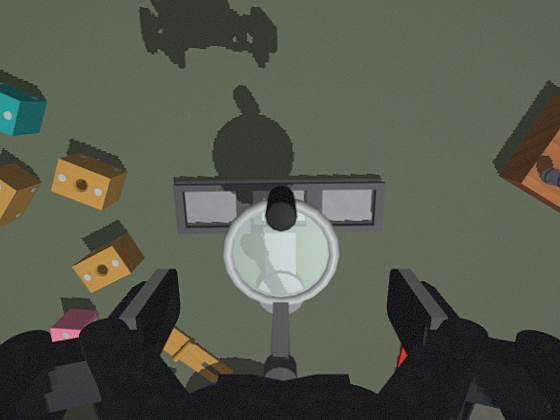

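Request:
{"name": "drive_tool", "arguments": {
  "motion": [
    [0, -0.3, 4, 0, 0, 0, 1],
    [0, 0, 4, 0, 0, 0, 1],
    [0, 0, 2.8, 0, 0, 0, 1],
    [0, 0, 0.7, 0, 0, 0, 1],
    [0, 0, 0, 0, 0, 0, 0.2],
    [0, 0, 0, 0, 0, 0, 0.2],
    [0, 0, 0, 0, 0, 0, 0.2],
    [0, 0, 0, 0, 0, 0, 0.2],
    [0, 0, 0, 0, 0, 0, 0.2],
    [0, 0, 0, 0, 0, 0, 0.2]
  ]
}}

```text
t: 5.25
position: [0.461, -0.0399, 0.1812]
eef_rot: [179.4, 0.9, 179.6]
ft_force: [1.9, -2.3, -8.6]
gripper_width: 0.0202
```

Request:
{"name": "drive_tool", "arguments": {
  "motion": [
    [-0.05, 1, 0, 0, 0, 0.06, 0],
    [-0.1, 2, 0, 0, 0, 0.12, 0],
    [-0.1, 2, 0, 0, 0, 0.12, 0],
    [-0.1, 2, 0, 0, 0, 0.12, 0],
    [-0.1, 2, 0, 0, 0, 0.12, 0]
  ]
}}

```text
t: 5.75
position: [0.4836, 0.0451, 0.1812]
eef_rot: [179.4, 0.5, 147.6]
ft_force: [2.3, -1.4, -7.6]
gripper_width: 0.0202
```

```bash
cat > arc.py <<'E'
from h import *
o=robot.observe(); H=np.array([.6262,-.0405]); v=o['position'][:2]-H
q=np.arctan2(v[1],-v[0]); print('q',q.round(3),'rad',np.hypot(*v).round(4),'yaw err deg',o['eef_rot'][2]-(180-np.degrees(q)), o['eef_rot'].round(1),o['ft_force'].round(1),o['gripper_width'].round(4))
E
python3 arc.py
```

```text
Traceback (most recent call last):
  File "arc.py", line 3, in <module>
    q=np.arctan2(v[1],-v[0]); print('q',q.round(3),'rad',np.hypot(*v).round(4),'yaw err deg',o['eef_rot'][2]-(180-np.degrees(q)), o['eef_rot'].round(1),o['ft_force'].round(1),o['gripper_width'].round(4))
                                                                                                                                                                               ^^^^^^^^^^^^^^^^^^^^^^^^
AttributeError: 'float' object has no attribute 'round'
```

Request:
{"name": "drive_tool", "arguments": {
  "motion": [
    [-0.1, 2, 0, 0, 0, 0.12, 0],
    [-0.1, 2, 0, 0, 0, 0.12, 0],
    [-0.1, 2, 0, 0, 0, 0.12, 0],
    [-0.1, 2, 0, 0, 0, 0.12, 0],
    [-0.1, 2, 0, 0, 0, 0.12, 0],
    [-0.1, 2, 0, 0, 0, 0.12, 0],
    [-0.1, 2, 0, 0, 0, 0.12, 0],
    [-0.1, 2, 0, 0, 0, 0.12, 0],
    [-0.1, 2, 0, 0, 0, 0.12, 0]
  ]
}}

```text
t: 6.65
position: [0.6389, 0.1259, 0.1811]
eef_rot: [179.6, 0.2, 83.9]
ft_force: [-0.8, -1.5, -2.4]
gripper_width: 0.0205
```

```bash
sed -i "s/o\['gripper_width'\].round(4)/o['gripper_width']/" arc.py;python3 arc.py
```

```text
q 1.647 rad 0.1668 yaw err deg -1.723232854509675 [179.6   0.2  83.9] [-0.8 -1.5 -2.4] 0.020450672301812894
```

Request:
{"name": "drive_tool", "arguments": {
  "motion": [
    [-0.1, 2, 0, 0, 0, 0.12, 0],
    [0, 0, 0, 0, 0, 0, 1],
    [0, 0, 0, 0, 0, 0, 1],
    [0, 0, 0, 0, 0, 0, 1],
    [0, 0, 0, 0, 0, 0, 1],
    [0, 0, -4, 0, 0, 0, 1],
    [0, 0, -4, 0, 0, 0, 1],
    [0, 0, -3, 0, 0, 0, 1],
    [0, 0, 0, 0, 0, 0, 1]
  ]
}}

```text
t: 7.55
position: [0.6572, 0.1233, 0.2974]
eef_rot: [179.5, 0.2, 77.2]
ft_force: [0.3, -0.4, 0.6]
gripper_width: 0.085
```

```bash
python3 arc.py; python3 - <<'E'
from h import *
img=robot.snapshot("top"); cv2.imwrite('pics/d1.png',img)
E
```

```text
q 1.758 rad 0.1667 yaw err deg -2.0473055718699555 [179.5   0.2  77.2] [ 0.3 -0.4  0.6] 0.08498406320119528
```

View pics/d1.png

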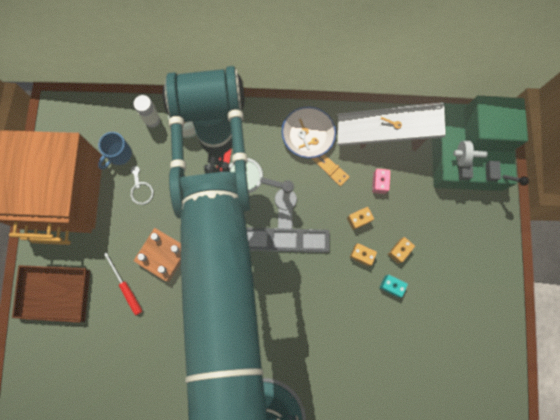

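```bash
cat > go.py <<'E'
import sys
from h import *
a=[float(x) for x in sys.argv[1:]]
o=robot.observe()
d,r=tool_delta(a[:3],[180,0,a[3]] if len(a)>3 else None)
print('shift cm',d.round(2),'rot',r.round(3),'pos',o['position'].round(4),'rot',o['eef_rot'].round(1),'j',o['joint_pos'].round(0),'w',round(o['gripper_width'],4),'F',o['ft_force'].round(1))
E
python3 go.py .469 -.265 .27 67.7
```

```text
shift cm [-41.99  -9.7    2.64] rot [0.006 0.004 0.166] pos [0.6563 0.1232 0.295 ] rot [179.7   0.3  77.2] j [ 9. 12. 88. -0. 79. 22.] w 0.0852 F [ 0.2  0.8 -0.3]
```

Request:
{"name": "drive_tool", "arguments": {
  "motion": [
    [-4.6, -1, 0, 0, 0, 0, 1],
    [-4.6, -1, 0, 0, 0, 0, 1],
    [-4.6, -1, 0, 0, 0, 0, 1],
    [-4.6, -1, 0, 0, 0, 0, 1],
    [-4.6, -1, 0, 0, 0, 0, 1],
    [-4.6, -1, 0, 0, 0, 0, 1],
    [-4.6, -1, 0, 0, 0, 0, 1],
    [-4.6, -1, 0, 0, 0, 0, 1],
    [-4.6, -1, 0, 0, 0, 0, 1],
    [0, 0, 0, 0, 0, 0.15, 1]
  ]
}}

```text
t: 8.6
position: [0.4623, -0.2694, 0.2802]
eef_rot: [-179.3, 0.3, 69.3]
ft_force: [0.8, 1.3, -0.1]
gripper_width: 0.0851
```

```bash
python3 go.py .469 -.265 .27 67.7
```

```text
shift cm [0.66 0.48 1.01] rot [-0.012  0.006  0.028] pos [ 0.4623 -0.2694  0.2802] rot [-179.3    0.3   69.3] j [-33.  -1. 105.  -0.  77. -12.] w 0.0851 F [ 0.8  1.3 -0.1]
```

Request:
{"name": "drive_tool", "arguments": {
  "motion": [
    [0.6, 0.4, 0.8, -0.012, 0.006, 0.028, 1],
    [0, 0, 0, 0, 0, 0, 1]
  ]
}}

```text
t: 8.8
position: [0.4647, -0.2663, 0.2686]
eef_rot: [-179.7, -0.1, 67.2]
ft_force: [-0.1, 0.4, -0.1]
gripper_width: 0.0854
```

```bash
cat > look.py <<'E'
import sys
from h import *
name=sys.argv[1]; H=0.0 if len(sys.argv)<3 else float(sys.argv[2])
cam=Cam("wrist"); img=robot.snapshot("wrist"); hsv=cv2.cvtColor(img,cv2.COLOR_BGR2HSV)
vis=img.copy()
for r in robot.masks_of("wrist","padlock0"):
    m=r['pixels']; x,y,w,h=r['box']
    hue=np.median(hsv[m][:,0])
    if r['conf']<.3: continue
    ys,xs=np.nonzero(m); c=[xs.mean(),ys.mean()]
    col='brass' if 12<hue<25 else 'other'
    edge=x<3 or y<3 or x+w>557 or y+h>417
    p=None
    if col=='brass' and not edge:
        q,f=fitbox(cam,m,(.04,.06,H,H+.046),cam.at([c],H+.03)[0],np.radians([0,45,90,135]))
        top=boxpts(*q,.04,.06,H,H+.046)
        for P in (top[:4],top[4:]): cv2.polylines(vis,[cam.proj(P).round().astype(int)],True,(0,0,255),1)
        u=cam.proj([[q[0],q[1],H+.046]])[0]
        print('fit xy',q[:2].round(4),'yaw',np.degrees(q[2]).round(1)%180,'err',round(f,3),'bore pred px',u.round(1))
        # dark bore
        g=cv2.cvtColor(img,cv2.COLOR_BGR2GRAY).astype(float)
        R=int(14*1)
        x0,y0=int(u[0])-R,int(u[1])-R
        s=g[y0:y0+2*R+1,x0:x0+2*R+1]; d=(s<100)
        n,lab,st,ce=cv2.connectedComponentsWithStats(d.astype(np.uint8))
        for i in range(1,n):
            if st[i,4]>25: b=ce[i]+[x0,y0]; print('   dark blob',st[i,4],b.round(1),'->',cam.at([b],H+.046)[0].round(4))
    print(col,edge,round(r['conf'],2),np.round(r['box']),hue)
cv2.imwrite(f'pics/{name}.png',vis)
E
python3 look.py e1
```

```text
fit xy [ 0.4847 -0.375 ] yaw 51.7 err 0.037 bore pred px [339.7 258.9]
   dark blob 90 [339.7 257.4] -> [ 0.4854 -0.3732  0.046 ]
brass False 0.94 [309. 222.  64.  59.] 18.0
fit xy [ 0.4671 -0.2651] yaw 157.5 err 0.025 bore pred px [287.5 175. ]
   dark blob 116 [287.5 173.5] -> [ 0.4678 -0.2636  0.046 ]
brass False 0.84 [265. 143.  42.  62.] 18.0
other False 0.81 [453. 110.  83.  59.] 171.0
other False 0.56 [231. 234.  37.  63.] 89.0
```

View pics/e1.png

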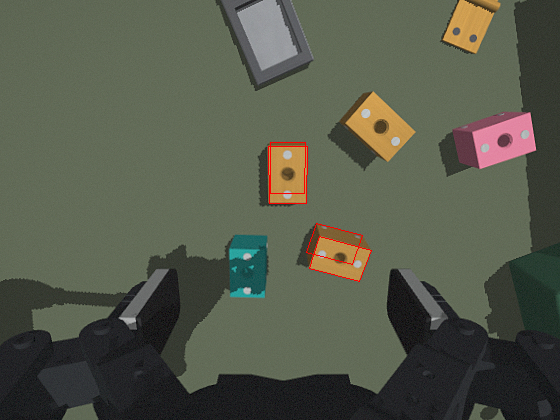

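```bash
python3 go.py .4674 -.2643 .016 67.5
```

```text
shift cm [ 0.25  0.18 25.4 ] rot [-0.003 -0.    -0.003] pos [ 0.4655 -0.2663  0.27  ] rot [-179.8   -0.    67.4] j [-32.  -1. 106.  -0.  75. -10.] w 0.0855 F [ 0.2  0.6 -0.6]
```

Request:
{"name": "drive_tool", "arguments": {
  "motion": [
    [0.1, 0.1, 4, 0, 0, 0, 0.9],
    [0.1, 0.1, 4, 0, 0, 0, 0.9],
    [0, 0, 4, 0, 0, 0, 0.9],
    [0, 0, 4, 0, 0, 0, 0.9],
    [0, 0, 3, 0, 0, 0, 0.9],
    [0, 0, 0, 0, 0, 0, 0.9]
  ]
}}

```text
t: 9.5
position: [0.4719, -0.2636, 0.0782]
eef_rot: [179.7, 0.1, 68.1]
ft_force: [-0.9, 0.5, -0.4]
gripper_width: 0.0768
```

```bash
python3 go.py .4674 -.2643 .016 67.5
```

```text
shift cm [-0.23 -0.43  6.22] rot [0.005 0.002 0.011] pos [ 0.4719 -0.2636  0.0782] rot [1.797e+02 1.000e-01 6.810e+01] j [-32.   9. 117.  -0.  54. -10.] w 0.0768 F [-0.9  0.5 -0.4]
```

Request:
{"name": "drive_tool", "arguments": {
  "motion": [
    [-0.2, -0.4, 1, 0.005, 0, 0.01, 0.9],
    [0, 0, 2.5, 0, 0, 0, 0.9],
    [0, 0, 1.5, 0, 0, 0, 0.9],
    [0, 0, 0, 0, 0, 0, 0.9]
  ]
}}

```text
t: 9.9
position: [0.4713, -0.2654, 0.0315]
eef_rot: [179.6, 0.2, 67.7]
ft_force: [0.4, 0.2, 0.3]
gripper_width: 0.0769
```

```bash
python3 go.py .4674 -.2643 .016 67.5
```

```text
shift cm [-0.04 -0.41  1.55] rot [0.007 0.003 0.004] pos [ 0.4713 -0.2654  0.0315] rot [179.6   0.2  67.7] j [-32.  13. 118.  -0.  49. -10.] w 0.0769 F [0.4 0.2 0.3]
```

Request:
{"name": "drive_tool", "arguments": {
  "motion": [
    [0, -0.4, 0.8, 0.007, 0, 0, 0.9],
    [0, 0, 0.8, 0, 0, 0, 0.9],
    [0, 0, 0, 0, 0, 0, 0.9],
    [0, 0, 0, 0, 0, 0, 0],
    [0, 0, 0, 0, 0, 0, 0],
    [0, 0, 0, 0, 0, 0, 0],
    [0, 0, 0, 0, 0, 0, 0]
  ]
}}

```text
t: 10.6
position: [0.4702, -0.2659, 0.0191]
eef_rot: [179.7, 0.3, 67.7]
ft_force: [0.8, -1.3, -5.1]
gripper_width: 0.0393
```

```bash
python3 go.py .4674 -.2643 .016 67.5
```

```text
shift cm [ 0.04 -0.32  0.31] rot [0.006 0.005 0.004] pos [ 0.4702 -0.2659  0.0191] rot [179.7   0.3  67.7] j [-32.  14. 119.  -0.  47. -10.] w 0.0393 F [ 0.8 -1.3 -5.1]
```

Request:
{"name": "drive_tool", "arguments": {
  "motion": [
    [0, 0, -2, 0, 0, 0, 0],
    [0, 0, -4, 0, 0, 0, 0],
    [0, 0, -4, 0, 0, 0, 0],
    [0, 0, -4, 0, 0, 0, 0],
    [0, 0, -4, 0, 0, 0, 0],
    [0, 0, 0, 0, 0, -0.14, 0],
    [0, 0, 0, 0, 0, -0.14, 0],
    [0, 0, 0, 0, 0, -0.12, 0],
    [0, 0, 0, 0, 0, 0, 0]
  ]
}}

```text
t: 11.5
position: [0.4625, -0.2601, 0.1963]
eef_rot: [-179.3, -0.2, 91.5]
ft_force: [0.9, 0.2, -4.5]
gripper_width: 0.0393
```

```bash
python3 go.py .5013 .042 .2 91
```

```text
shift cm [30.1   4.64 -0.3 ] rot [-0.012 -0.004  0.008] pos [ 0.4625 -0.2601  0.1963] rot [-179.3   -0.2   91.5] j [-32.   1. 111.  -0.  68. -33.] w 0.0393 F [ 0.9  0.2 -4.5]
```

Request:
{"name": "drive_tool", "arguments": {
  "motion": [
    [4, 0.6, 0, 0, 0, 0, 0],
    [4, 0.6, 0, 0, 0, 0, 0],
    [4, 0.6, 0, 0, 0, 0, 0],
    [4, 0.6, 0, 0, 0, 0, 0],
    [4, 0.6, 0, 0, 0, 0, 0],
    [4, 0.6, 0, 0, 0, 0, 0],
    [4, 0.6, 0, 0, 0, 0, 0],
    [0, 0, 0, 0, 0, 0, 0]
  ]
}}

```text
t: 12.3
position: [0.4963, 0.0298, 0.1886]
eef_rot: [-178.6, -0.4, 89.6]
ft_force: [-1.0, -0.1, -5.3]
gripper_width: 0.0388
```

```bash
python3 go.py .5013 .042 .2 91; python3 - <<'E'
from h import *
cam=Cam("wrist"); img=robot.snapshot("wrist")
P=lambda x,y,yaw,z: [[x+np.cos(yaw)*a-np.sin(yaw)*b,y+np.sin(yaw)*a+np.cos(yaw)*b,z] for a,b in((-.033,-.128),(.033,-.128),(.033,.128),(-.033,.128))]
v=img.copy()
cv2.polylines(v,[cam.proj(P(.503,-.043,.02,.018)).round().astype(int)],True,(0,0,255),1)
cv2.imwrite('pics/f1.png',v); cv2.imwrite('pics/f1raw.png',img)
E
```

```text
shift cm [ 1.23  0.46 -1.14] rot [-0.024 -0.007 -0.025] pos [0.4963 0.0298 0.1886] rot [-178.6   -0.4   89.6] j [  0.  -2. 115.   0.  68.   1.] w 0.0388 F [-1.  -0.1 -5.3]
```

View pics/f1.png

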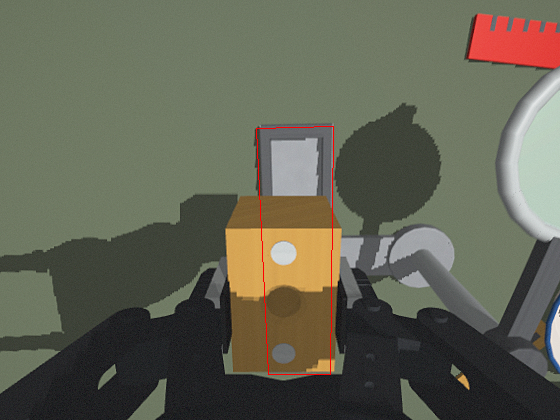

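```bash
python3 - <<'E'
from h import *
v=cv2.imread('pics/f1.png'); crop(v,230,110,130,100,6,'pics/f2.png')
E
```

```text
(no output)
```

View pics/f2.png

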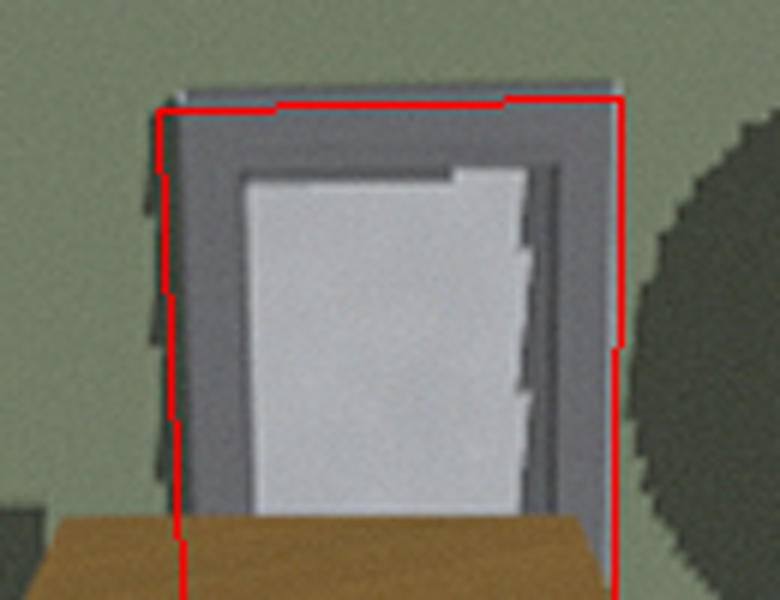

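Request:
{"name": "drive_tool", "arguments": {
  "motion": [
    [1.2, 0.6, 3, -0.024, -0.007, -0.025, 0],
    [0, 0, 3, 0, 0, 0, 0],
    [0, 0, 0, 0, 0, 0, 0],
    [0, 0, 0, 0, 0, 0, 0]
  ]
}}

```text
t: 12.75
position: [0.5004, 0.0379, 0.1262]
eef_rot: [-179.9, 0.3, 90.6]
ft_force: [0.1, -0.4, -5.3]
gripper_width: 0.0391
```

```bash
python3 go.py .5023 .044 .1 91; cat > st.py <<'E'
import sys
from h import *
x,y,yaw=map(float,sys.argv[2:5])
cam=Cam("wrist"); img=robot.snapshot("wrist")
def P(a0,b0,ha,hb,z): 
    return [[x+np.cos(yaw)*a-np.sin(yaw)*b,y+np.sin(yaw)*a+np.cos(yaw)*b,z] for a,b in((a0-ha,b0-hb),(a0+ha,b0-hb),(a0+ha,b0+hb),(a0-ha,b0+hb))]
k=2; off=int(sys.argv[5]) if len(sys.argv)>5 else 60
v=cv2.resize(img[off:off+290,80:480],None,fx=k,fy=k,interpolation=cv2.INTER_CUBIC)
for q,c in ((P(0,0,.033,.128,.018),(0,0,255)),)+tuple((P(0,b,.023,.033,z),cc) for b in(-.085,0,.085) for z,cc in((.018,(255,0,0)),(.008,(0,255,0)))):
    cv2.polylines(v,[((cam.proj(q)-[80,off]+.5)*k-.5).round().astype(int)],True,c,1)
cv2.imwrite(f'pics/{sys.argv[1]}.png',v)
E
python3 st.py g1 .504 -.041 .02
```

```text
shift cm [0.62 0.2  2.62] rot [-0.002  0.005 -0.006] pos [0.5004 0.0379 0.1262] rot [-179.9    0.3   90.6] j [  2.   2. 119.  -0.  59.   1.] w 0.0391 F [ 0.1 -0.4 -5.3]
```

View pics/g1.png

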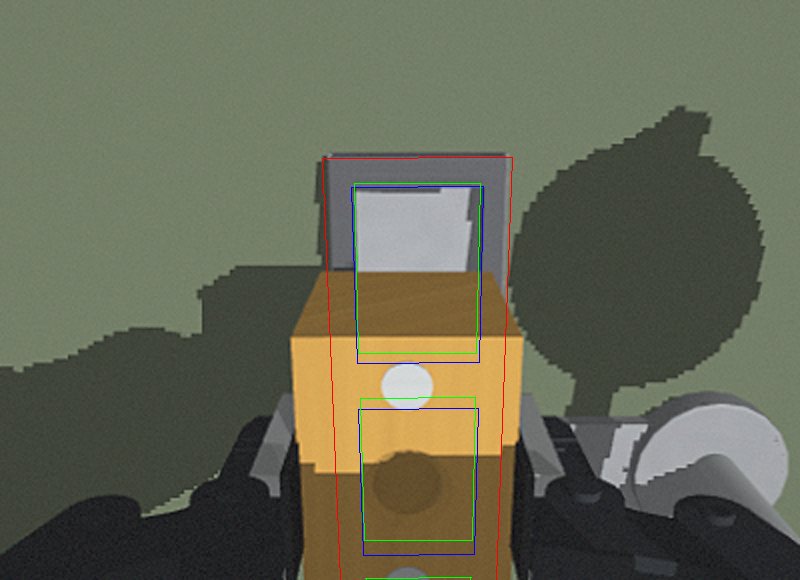

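Request:
{"name": "drive_tool", "arguments": {
  "motion": [
    [0.6, 0.2, 1, 0, 0.005, -0.006, 0],
    [0, 0, 2.5, 0, 0, 0, 0],
    [0, 0, 2, 0, 0, 0, 0],
    [0, 0, 0, 0, 0, 0, 0],
    [0, 0, 0, 0, 0, 0, 0]
  ]
}}

```text
t: 13.3
position: [0.5084, 0.0429, 0.0753]
eef_rot: [179.4, -0.1, 90.7]
ft_force: [0.0, -0.1, -4.7]
gripper_width: 0.0387
```

```bash
python3 go.py .5023 .044 .028 91.1; python3 st.py g2 .504 -.041 .02
```

```text
shift cm [ 0.11 -0.65  4.72] rot [ 0.01  -0.001 -0.007] pos [0.5084 0.0429 0.0753] rot [ 1.794e+02 -1.000e-01  9.070e+01] j [  2.   6. 121.   0.  53.   1.] w 0.0387 F [ 0.  -0.1 -4.7]
```

View pics/g2.png

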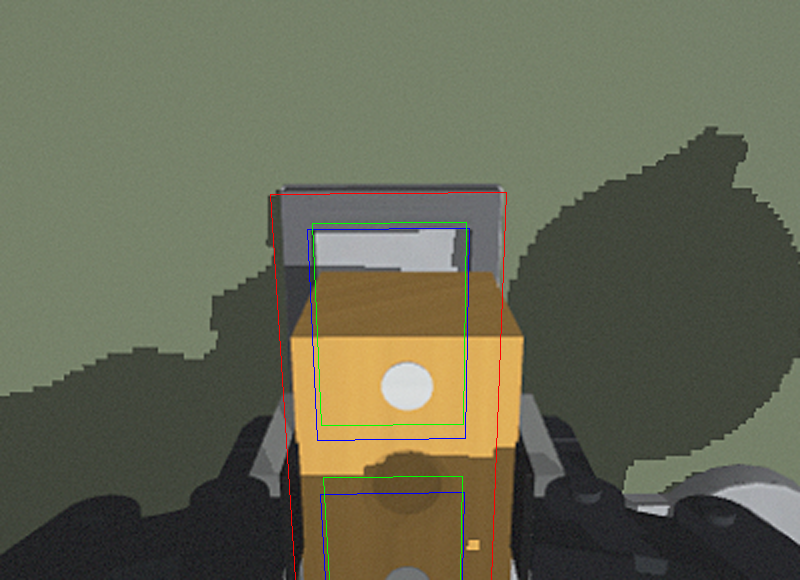

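Request:
{"name": "drive_tool", "arguments": {
  "motion": [
    [0.1, -0.6, 0.5, 0.01, 0, -0.007, 0],
    [0, -0.2, 1, 0, 0, 0, 0],
    [0, -0.1, 1, 0, 0, 0, 0],
    [0, 0, 0, 0, 0, 0, 0],
    [0, 0, 0, 0, 0, 0, 0]
  ]
}}

```text
t: 13.85
position: [0.5012, 0.044, 0.0515]
eef_rot: [179.7, -0.1, 91.1]
ft_force: [0.4, 0.5, -6.2]
gripper_width: 0.0391
```

```bash
python3 go.py .5028 .044 .028 91.1; python3 st.py g3 .5045 -.041 .02
```

```text
shift cm [-0.01  0.15  2.35] rot [ 0.005 -0.002  0.001] pos [0.5012 0.044  0.0515] rot [ 1.797e+02 -1.000e-01  9.110e+01] j [  2.   7. 122.   0.  50.   1.] w 0.0391 F [ 0.4  0.5 -6.2]
```

View pics/g3.png

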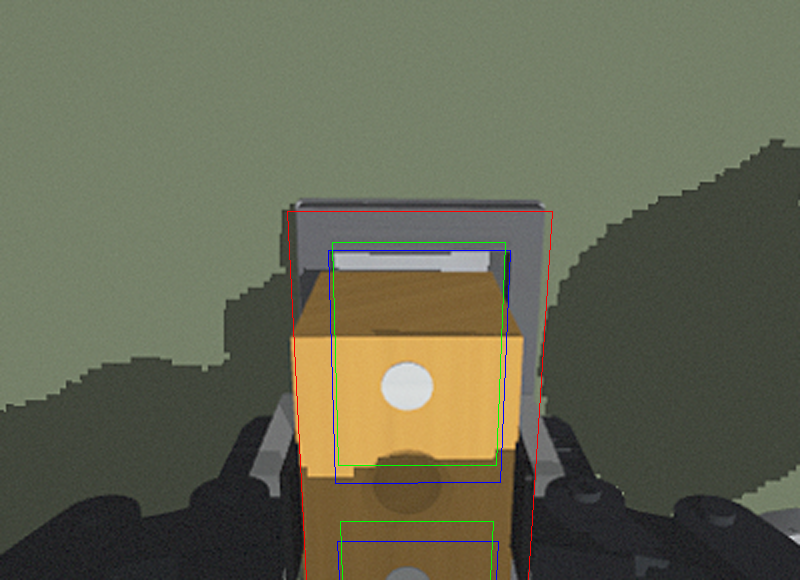

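```bash
python3 - <<'E'
from h import *
cam=Cam("wrist"); o=robot.observe(); R=Ro.from_euler('xyz',o['eef_rot'],degrees=True)
for zz,n in((.019,'bot'),(-.027,'top')):
    P=[o['position']+R.apply([.03,s*.02,zz]) for s in(-1,1)]
    print(n,((cam.proj(P)-[80,60]+.5)*2-.5).round(1))
print(((cam.proj([o['position']])-[80,60])*2).round(1))
E
```

```text
bot [[328.2 275.3]
 [499.4 275.6]]
top [[299.4 341.1]
 [532.5 341.5]]
[[413.5 428.5]]
```

Request:
{"name": "drive_tool", "arguments": {
  "motion": [
    [-0.1, 0.35, 0, 0.005, 0, 0, 0],
    [0, 0, 0.7, 0, 0, 0, 0],
    [0, 0, 0, 0, 0, 0, 0]
  ]
}}

```text
t: 14.2
position: [0.5054, 0.0431, 0.0445]
eef_rot: [-180.0, -0.1, 91.1]
ft_force: [-0.5, 0.2, -4.9]
gripper_width: 0.0398
```

```bash
python3 go.py .5048 .043 .028 91.1; python3 st.py g4 .5048 -.0415 .02
```

```text
shift cm [-0.01 -0.06  1.65] rot [-0.    -0.002  0.001] pos [0.5054 0.0431 0.0445] rot [-1.80e+02 -1.00e-01  9.11e+01] j [  2.   8. 122.   0.  50.   1.] w 0.0398 F [-0.5  0.2 -4.9]
```

View pics/g4.png

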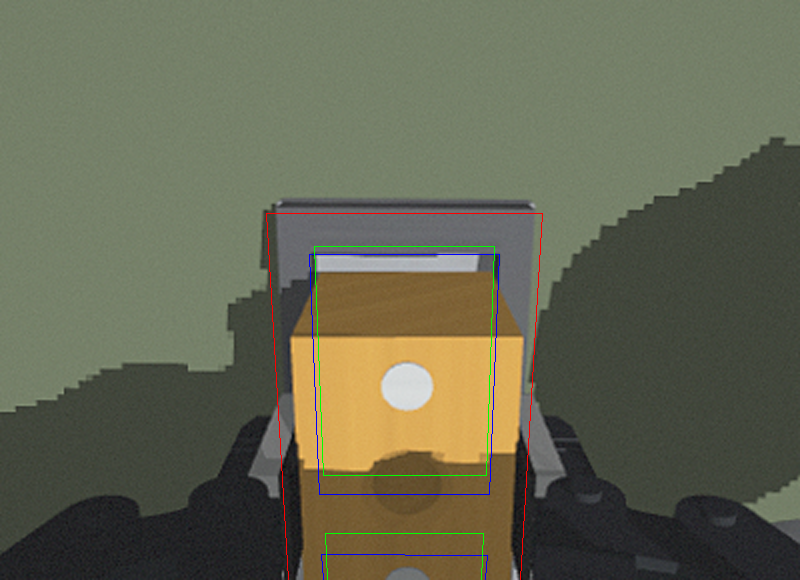

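Request:
{"name": "drive_tool", "arguments": {
  "motion": [
    [0, -0.05, 0.7, 0, 0, 0, 0],
    [0, 0, 0, 0, 0, 0, 0],
    [0, 0, 0.6, 0, 0, 0, 0],
    [0, 0, 0, 0, 0, 0, 0]
  ]
}}

```text
t: 14.65
position: [0.5058, 0.0431, 0.0311]
eef_rot: [179.9, -0.1, 91.1]
ft_force: [0.3, 0.7, -5.8]
gripper_width: 0.0389
```

```bash
python3 go.py .5048 .043 .028 91.1
```

```text
shift cm [-0.   -0.1   0.31] rot [ 0.002 -0.002  0.001] pos [0.5058 0.0431 0.0311] rot [ 1.799e+02 -1.000e-01  9.110e+01] j [  2.  10. 122.   0.  48.   1.] w 0.0389 F [ 0.3  0.7 -5.8]
```

Request:
{"name": "drive_tool", "arguments": {
  "motion": [
    [0, -0.05, 0.35, 0, 0, 0, 0],
    [0, 0, 0, 0, 0, 0, 0]
  ]
}}

```text
t: 14.85
position: [0.5059, 0.0431, 0.0275]
eef_rot: [179.8, -0.1, 91.1]
ft_force: [-0.7, 0.2, -4.4]
gripper_width: 0.0393
```

Release, rise, look.

Request:
{"name": "drive_tool", "arguments": {
  "motion": [
    [0, 0, 0.05, 0, 0, 0, 0.6],
    [0, 0, 0, 0, 0, 0, 0.8],
    [0, 0, 0, 0, 0, 0, 0.8],
    [0, 0, -3, 0, 0, 0, 0.8],
    [0, 0, -4, 0, 0, 0, 0.8],
    [0, 0, -4, 0, 0, 0, 0.8],
    [0, 0, -4, 0, 0, 0, 0.8],
    [-4, 0, 0, 0, 0, 0, 0.8],
    [-4, 0, 0, 0, 0, 0, 0.8],
    [0, 0, 0, 0, 0, 0, 0.8]
  ]
}}

```text
t: 15.85
position: [0.5125, -0.0385, 0.1908]
eef_rot: [179.0, 0.0, 91.4]
ft_force: [0.1, 0.4, 0.5]
gripper_width: 0.068
```

```bash
python3 look.py h1 .008; python3 st.py h2 .5048 -.0415 .02 40
```

```text
fit xy [0.5042 0.0436] yaw 1.5999999999999943 err 0.015 bore pred px [274.1  90.8]
   dark blob 223 [274.2  89.3] -> [0.5043 0.0447 0.054 ]
brass False 0.9 [246.  49.  58.  83.] 19.0
fit xy [ 0.5647 -0.2524] yaw 8.800000000000011 err 2.255 bore pred px [329.6 407.8]
   dark blob 783 [329. 406.] -> [ 0.5639 -0.2501  0.054 ]
brass False 0.75 [306. 352.  48.  29.] 18.0
other True 0.65 [430. 400.  29.  20.] 172.0
```

View pics/h2.png

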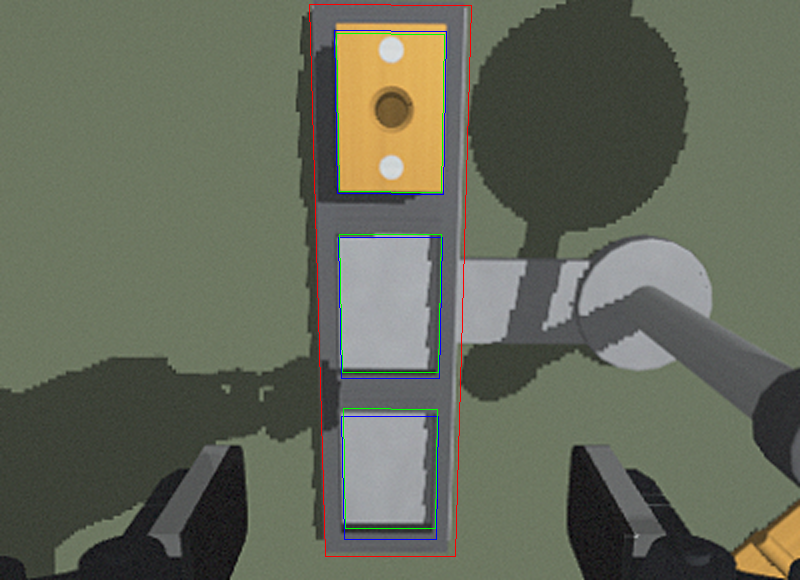

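```bash
python3 go.py .56 -.25 .25 118.7
```

```text
shift cm [-21.61   4.41  -6.09] rot [ 0.014  0.001 -0.475] pos [ 0.511 -0.035  0.189] rot [ 1.792e+02 -1.000e-01  9.150e+01] j [ -7.  -1. 115.   0.  66.  -8.] w 0.068 F [-0.2 -0.1 -0.2]
```

Request:
{"name": "drive_tool", "arguments": {
  "motion": [
    [-4.4, 0.9, -1.3, 0.014, 0, 0, 0.9],
    [-4.4, 0.9, -1.3, 0, 0, 0, 0.9],
    [-4.4, 0.9, -1.3, 0, 0, 0, 0.9],
    [-4.4, 0.9, -1.3, 0, 0, 0, 0.9],
    [-3.5, 0.9, -1.3, 0, 0, 0, 0.9],
    [0, 0, 0, 0, 0, -0.145, 0.9],
    [0, 0, 0, 0, 0, -0.145, 0.9],
    [0, 0, 0, 0, 0, -0.145, 0.9],
    [0, 0, 0, 0, 0, -0.05, 0.9],
    [0, 0, 0, 0, 0, 0, 0.9]
  ]
}}

```text
t: 17.0
position: [0.5645, -0.2381, 0.2466]
eef_rot: [-179.7, -1.0, 121.3]
ft_force: [0.1, -0.3, -0.1]
gripper_width: 0.0766
```

```bash
python3 look.py i1; python3 go.py .56 -.25 .25 118.7
```

```text
other False 0.94 [307. 259.  66.  74.] 171.0
other False 0.9 [ 43. 149.  84.  70.] 89.0
fit xy [ 0.573  -0.2558] yaw 27.4 err 0.033 bore pred px [284.  205.3]
   dark blob 122 [284.  204.1] -> [ 0.5724 -0.2547  0.046 ]
brass False 0.89 [264. 171.  43.  66.] 18.0
fit xy [ 0.4847 -0.3741] yaw 50.6 err 0.174 bore pred px [153.2 255.9]
   dark blob 87 [154.7 255.7] -> [ 0.4859 -0.3729  0.046 ]
brass False 0.64 [128. 214.  68.  68.] 18.0
shift cm [-0.77 -0.98 -0.34] rot [-0.006 -0.017  0.044] pos [ 0.5644 -0.2382  0.2467] rot [-179.7   -1.   121.2] j [-25.   9.  98.   0.  74. -57.] w 0.077 F [ 0.3 -0.8  0. ]
```

View pics/i1.png

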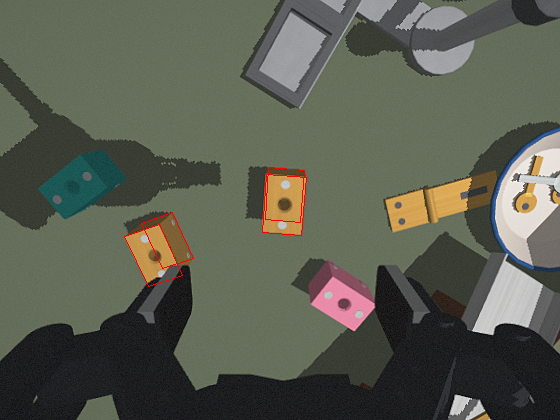

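```bash
python3 go.py .5745 -.2554 .018 117.4
```

```text
shift cm [-2.38  0.1  22.83] rot [-0.006 -0.017  0.067] pos [ 0.5644 -0.2382  0.2467] rot [-179.7   -1.   121.2] j [-25.   9.  98.   0.  74. -57.] w 0.077 F [ 0.3 -0.8  0. ]
```

Request:
{"name": "drive_tool", "arguments": {
  "motion": [
    [-1, 0, 2, 0, -0.017, 0.067, 0.9],
    [-1, 0, 4, 0, 0, 0, 0.9],
    [0, 0, 4, 0, 0, 0, 0.9],
    [0, 0, 4, 0, 0, 0, 0.9],
    [0, 0, 2.5, 0, 0, 0, 0.9],
    [0, 0, 0, 0, 0, 0, 0.9],
    [0, 0, 0, 0, 0, 0, 0.9]
  ]
}}

```text
t: 17.8
position: [0.5772, -0.2532, 0.0788]
eef_rot: [-179.9, 0.3, 117.0]
ft_force: [-0.0, 0.1, 0.8]
gripper_width: 0.0772
```

```bash
python3 go.py .5745 -.2554 .018 117.4
```

```text
shift cm [-0.05 -0.33  6.09] rot [-0.002  0.005 -0.007] pos [ 0.5772 -0.2532  0.0788] rot [-179.9    0.3  117. ] j [-26.  18. 106.  -0.  56. -53.] w 0.0772 F [-0.   0.1  0.8]
```

Request:
{"name": "drive_tool", "arguments": {
  "motion": [
    [0, -0.3, 1, 0, 0.005, 0, 0.9],
    [0, -0.1, 2.5, 0, 0, 0, 0.9],
    [0, 0, 2, 0, 0, 0, 0.9],
    [0, 0, 0, 0, 0, 0, 0.9],
    [0, 0, 0, 0, 0, 0, 0.9]
  ]
}}

```text
t: 18.3
position: [0.5802, -0.2582, 0.0313]
eef_rot: [179.6, 0.7, 117.0]
ft_force: [0.4, 0.3, 0.5]
gripper_width: 0.0768
```

```bash
python3 go.py .5745 -.2554 .018 117.4
```

```text
shift cm [ 0.52 -0.39  1.32] rot [ 0.007  0.011 -0.007] pos [ 0.5802 -0.2582  0.0313] rot [179.6   0.7 117. ] j [-26.  21. 107.  -0.  51. -53.] w 0.0768 F [0.4 0.3 0.5]
```

Request:
{"name": "drive_tool", "arguments": {
  "motion": [
    [0.5, -0.4, 0.6, 0.007, 0.011, -0.007, 0.9],
    [0, 0, 0.6, 0, 0, 0, 0.9],
    [0, 0, 0, 0, 0, 0, 0.9]
  ]
}}

```text
t: 18.6
position: [0.5766, -0.2568, 0.0226]
eef_rot: [179.8, 0.3, 117.4]
ft_force: [0.1, 0.2, 0.2]
gripper_width: 0.077
```

```bash
python3 go.py .5745 -.2554 .018 117.4
```

```text
shift cm [ 0.22 -0.12  0.46] rot [0.003 0.005 0.   ] pos [ 0.5766 -0.2568  0.0226] rot [179.8   0.3 117.4] j [-26.  22. 107.  -0.  51. -54.] w 0.077 F [0.1 0.2 0.2]
```

Request:
{"name": "drive_tool", "arguments": {
  "motion": [
    [0.2, -0.1, 0.5, 0, 0, 0, 0.9],
    [0, 0, 0, 0, 0, 0, 0],
    [0, 0, 0, 0, 0, 0, 0],
    [0, 0, 0, 0, 0, 0, 0],
    [0, 0, 0, 0, 0, 0, 0]
  ]
}}

```text
t: 19.1
position: [0.5752, -0.2556, 0.0183]
eef_rot: [179.8, 0.3, 117.4]
ft_force: [1.0, -0.5, -3.4]
gripper_width: 0.0392
```

```bash
python3 go.py .5745 -.2554 .018 117.4
```

```text
shift cm [ 0.05 -0.05  0.03] rot [0.004 0.006 0.   ] pos [ 0.5752 -0.2556  0.0183] rot [179.8   0.3 117.4] j [-26.  22. 108.  -0.  50. -54.] w 0.0392 F [ 1.  -0.5 -3.4]
```

Request:
{"name": "drive_tool", "arguments": {
  "motion": [
    [0, 0, -2, 0, 0, 0, 0],
    [0, 0, -4, 0, 0, 0, 0],
    [0, 0, -4, 0, 0, 0, 0],
    [0, 0, -4, 0, 0, 0, 0],
    [0, 0, 0, 0, 0, 0.145, 0],
    [0, 0, 0, 0, 0, 0.145, 0],
    [0, 0, 0, 0, 0, 0.145, 0],
    [0, 0, 0, 0, 0, 0.03, 0],
    [0, 0, 0, 0, 0, 0, 0]
  ]
}}

```text
t: 20.0
position: [0.5683, -0.252, 0.1551]
eef_rot: [-179.5, -0.2, 89.7]
ft_force: [0.2, -0.6, -4.2]
gripper_width: 0.0391
```

```bash
python3 go.py .5068 -.0422 .15 91.1
```

```text
shift cm [20.95 -6.23  0.65] rot [-0.008 -0.004 -0.024] pos [ 0.5683 -0.252   0.1551] rot [-179.5   -0.2   89.7] j [-26.  13. 103.  -0.  65. -26.] w 0.0391 F [ 0.2 -0.6 -4.2]
```

Request:
{"name": "drive_tool", "arguments": {
  "motion": [
    [4, -1.2, 0, -0.008, 0, -0.024, 0],
    [4, -1.2, 0, 0, 0, 0, 0],
    [4, -1.2, 0, 0, 0, 0, 0],
    [4, -1.2, 0, 0, 0, 0, 0],
    [4, -1.2, 0, 0, 0, 0, 0],
    [0, 0, 0, 0, 0, 0, 0],
    [0, 0, 0, 0, 0, 0, 0]
  ]
}}

```text
t: 20.7
position: [0.4989, -0.0468, 0.1505]
eef_rot: [-179.6, -0.4, 91.5]
ft_force: [0.5, -0.5, -2.8]
gripper_width: 0.0388
```

```bash
python3 go.py .5068 -.0422 .15 91.1
```

```text
shift cm [0.44 0.8  0.04] rot [-0.008 -0.006  0.006] pos [ 0.4989 -0.0468  0.1505] rot [-179.6   -0.4   91.5] j [ -8.   0. 117.   0.  63. -10.] w 0.0388 F [ 0.5 -0.5 -2.8]
```

Request:
{"name": "drive_tool", "arguments": {
  "motion": [
    [0.4, 0.7, 2, -0.008, -0.006, 0.006, 0],
    [0, -0.1, 3, 0, 0, 0, 0],
    [0, -0.1, 3, 0, 0, 0, 0],
    [0, 0, 0, 0, 0, 0, 0],
    [0, 0, 0, 0, 0, 0, 0]
  ]
}}

```text
t: 21.2
position: [0.5069, -0.046, 0.0697]
eef_rot: [179.8, 0.1, 91.1]
ft_force: [0.5, 0.8, -2.2]
gripper_width: 0.039
```

```bash
python3 go.py .5068 -.0422 .05 91.1
```

```text
shift cm [ 0.38 -0.01  1.97] rot [0.004 0.002 0.   ] pos [ 0.5069 -0.046   0.0697] rot [1.798e+02 1.000e-01 9.110e+01] j [ -8.   6. 121.  -0.  53.  -9.] w 0.039 F [ 0.5  0.8 -2.2]
```

Request:
{"name": "drive_tool", "arguments": {
  "motion": [
    [0.4, -0.1, 1, 0.004, 0, 0, 0],
    [0, -0.1, 1, 0, 0, 0, 0],
    [0, 0, 0, 0, 0, 0, 0],
    [0, 0, 0, 0, 0, 0, 0]
  ]
}}

```text
t: 21.6
position: [0.5081, -0.0433, 0.0519]
eef_rot: [179.7, 0.2, 91.0]
ft_force: [-0.1, 0.4, -2.9]
gripper_width: 0.0393
```

```bash
python3 go.py .5068 -.0422 .028 91.1; python3 st.py j1 .5051 -.0415 .02
```

```text
shift cm [ 0.12 -0.15  2.39] rot [ 0.006  0.003 -0.001] pos [ 0.5081 -0.0433  0.0519] rot [179.7   0.2  91. ] j [ -8.   8. 121.  -0.  50.  -9.] w 0.0393 F [-0.1  0.4 -2.9]
```

View pics/j1.png

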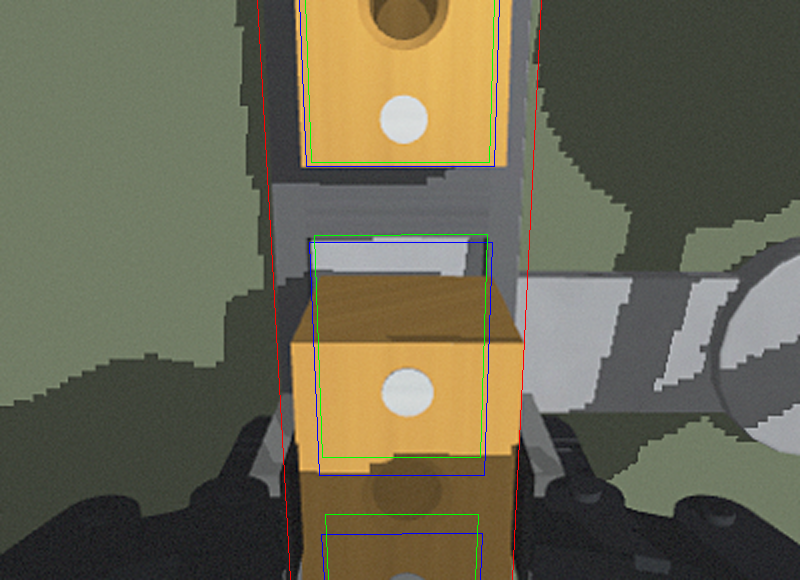

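Request:
{"name": "drive_tool", "arguments": {
  "motion": [
    [0.2, -0.17, 0.6, 0.006, 0, 0, 0],
    [0, 0, 0.5, 0, 0, 0, 0],
    [0, 0, 0, 0, 0, 0, 0]
  ]
}}

```text
t: 21.95
position: [0.5071, -0.0412, 0.0412]
eef_rot: [179.9, 0.2, 91.0]
ft_force: [-0.3, 0.5, -3.6]
gripper_width: 0.0387
```

```bash
python3 go.py .5068 -.0412 .028 91.1; python3 st.py j2 .5051 -.0415 .02
```

```text
shift cm [-0.   -0.03  1.32] rot [ 0.002  0.003 -0.001] pos [ 0.5071 -0.0412  0.0412] rot [179.9   0.2  91. ] j [ -7.   9. 122.  -0.  49.  -8.] w 0.0387 F [-0.3  0.5 -3.6]
```

View pics/j2.png

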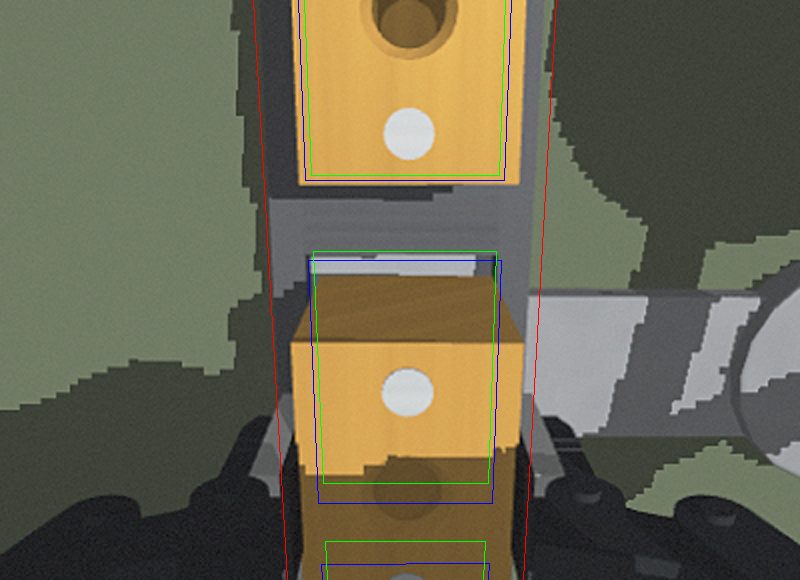

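Request:
{"name": "drive_tool", "arguments": {
  "motion": [
    [0.05, -0.05, 0.6, 0, 0, 0, 0],
    [0, 0, 0, 0, 0, 0, 0],
    [0, 0, 0.5, 0, 0, 0, 0],
    [0, 0, 0, 0, 0, 0, 0]
  ]
}}

```text
t: 22.4
position: [0.5068, -0.0406, 0.0296]
eef_rot: [179.9, 0.2, 91.1]
ft_force: [-0.0, 0.4, -3.7]
gripper_width: 0.0389
```

Request:
{"name": "drive_tool", "arguments": {
  "motion": [
    [0, 0, 0.3, 0, 0, 0, 0],
    [0, 0, 0, 0, 0, 0, 0.6],
    [0, 0, 0, 0, 0, 0, 0.8],
    [0, 0, 0, 0, 0, 0, 0.8],
    [0, 0, -3, 0, 0, 0, 0.8],
    [0, 0, -4, 0, 0, 0, 0.8],
    [0, 0, -4, 0, 0, 0, 0.8],
    [0, 0, -4, 0, 0, 0, 0.8],
    [0, 0, 0, 0, 0, 0, 0.8]
  ]
}}

```text
t: 23.3
position: [0.5083, -0.0405, 0.1841]
eef_rot: [179.7, 0.2, 91.0]
ft_force: [0.5, -0.9, 0.0]
gripper_width: 0.0684
```

```bash
python3 look.py k1 .008; python3 st.py k2 .5051 -.0415 .02 40;python3 go.py .4847 -.374 .25 140
```

```text
fit xy [0.5042 0.0435] yaw 1.4000000000000057 err 0.025 bore pred px [281.2  87.3]
   dark blob 243 [280.9  86.5] -> [0.504 0.044 0.054]
brass False 0.97 [250.  43.  61.  88.] 19.0
fit xy [ 0.5054 -0.0407] yaw 0.9 err 0.027 bore pred px [280.9 199.3]
   dark blob 153 [281.8 197.6] -> [ 0.5061 -0.0393  0.054 ]
brass False 0.85 [254. 158.  54.  79.] 18.0
other True 0.85 [431. 403.  35.  17.] 172.0
other True 0.36 [468.   0.  92. 288.] 98.0
shift cm [-33.38  -2.53  -7.22] rot [-0.007 -0.001 -0.854] pos [ 0.5035 -0.0399  0.177 ] rot [-1.796e+02  1.000e-01  9.100e+01] j [ -7.  -1. 116.  -0.  66.  -8.] w 0.0681 F [-0.2 -0.3 -0.7]
```

View pics/k2.png

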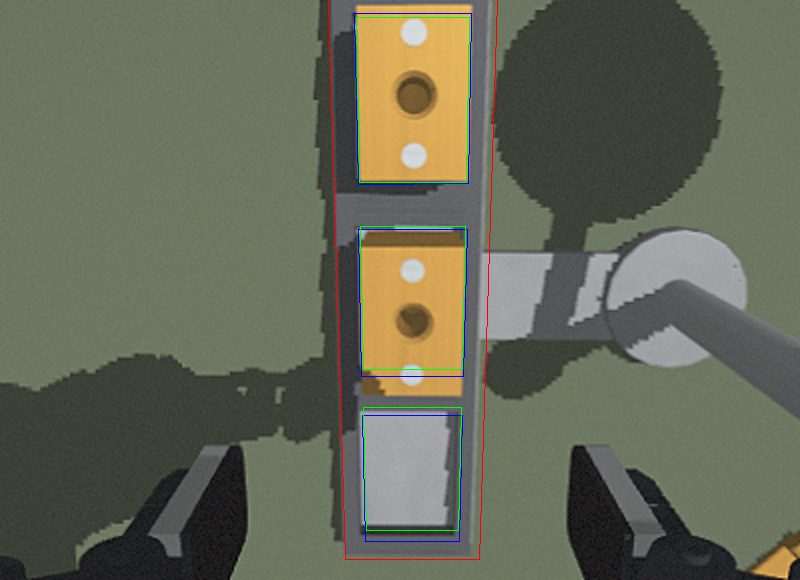

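Request:
{"name": "drive_tool", "arguments": {
  "motion": [
    [-4.6, -0.3, -1.2, 0, 0, 0, 0.9],
    [-4.6, -0.3, -1.2, 0, 0, 0, 0.9],
    [-4.6, -0.3, -1.2, 0, 0, 0, 0.9],
    [-4.6, -0.3, -1.2, 0, 0, 0, 0.9],
    [-4.6, -0.3, -1.2, 0, 0, 0, 0.9],
    [-4.6, -0.3, -1.2, 0, 0, 0, 0.9],
    [-4, -0.3, 0, 0, 0, 0, 0.9],
    [0, 0, 0, 0, 0, -0.145, 0.9],
    [0, 0, 0, 0, 0, -0.145, 0.9],
    [0, 0, 0, 0, 0, -0.145, 0.9]
  ]
}}

```text
t: 24.45
position: [0.4782, -0.3635, 0.2257]
eef_rot: [-178.4, -1.9, 117.0]
ft_force: [-0.2, 0.4, 0.2]
gripper_width: 0.0769
```

Request:
{"name": "drive_tool", "arguments": {
  "motion": [
    [0, 0, 0, 0, 0, -0.145, 0.9],
    [0, 0, 0, 0, 0, -0.145, 0.9],
    [0, 0, 0, 0, 0, -0.145, 0.9],
    [0, 0, 0, 0, 0, 0, 0.9],
    [0, 0, 0, 0, 0, 0, 0.9]
  ]
}}

```text
t: 24.95
position: [0.4726, -0.3602, 0.2119]
eef_rot: [-179.5, -3.7, 142.7]
ft_force: [-0.1, -0.5, 0.8]
gripper_width: 0.0767
```

```bash
python3 look.py l1 ;python3 go.py .4847 -.374 .25 141
```

```text
other False 0.93 [195.  81.  78.  63.] 89.0
fit xy [ 0.4852 -0.3743] yaw 50.8 err 0.024 bore pred px [282.4 222.9]
   dark blob 148 [282.2 221.8] -> [ 0.4843 -0.3738  0.046 ]
brass False 0.6 [259. 184.  52.  71.] 18.0
other True 0.47 [446.   1. 113. 131.] 108.0
other False 0.46 [430. 288.  21.  24.] 172.0
shift cm [-1.54 -0.4  -3.87] rot [-0.01  -0.063  0.03 ] pos [ 0.4728 -0.3603  0.2124] rot [-179.5   -3.6  142.7] j [-39.  10. 101.  -1.  73. -92.] w 0.0768 F [0.2 0.6 0.5]
```

View pics/l1.png

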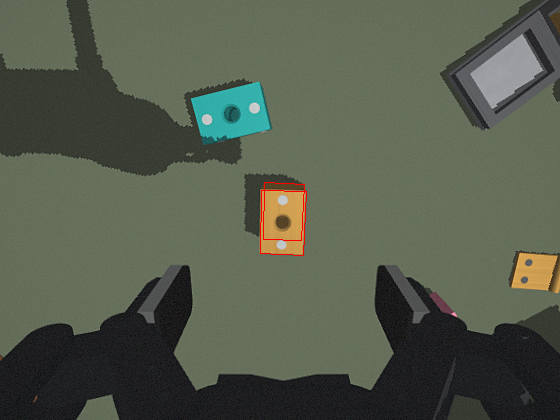

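Request:
{"name": "drive_tool", "arguments": {
  "motion": [
    [-1, -0.2, 1, -0.01, -0.063, 0.03, 0.9],
    [-0.5, 0, 3, 0, 0, 0, 0.9],
    [0, 0, 4, 0, 0, 0, 0.9],
    [0, 0, 4, 0, 0, 0, 0.9],
    [0, 0, 0, 0, 0, 0, 0.9],
    [0, 0, 0, 0, 0, 0, 0.9]
  ]
}}

```text
t: 25.65
position: [0.486, -0.3731, 0.0918]
eef_rot: [180.0, 0.5, 140.3]
ft_force: [0.7, -0.5, 1.4]
gripper_width: 0.0767
```

```bash
python3 go.py .4865 -.3733 .018 140.8
```

```text
shift cm [0.02 0.02 7.38] rot [ 0.     0.009 -0.008] pos [ 0.486  -0.3731  0.0918] rot [180.    0.5 140.3] j [-40.  15. 108.   0.  57. -90.] w 0.0767 F [ 0.7 -0.5  1.4]
```

Request:
{"name": "drive_tool", "arguments": {
  "motion": [
    [0.1, -0.1, 2, 0, 0.009, -0.008, 0.9],
    [0.1, -0.1, 3, 0, 0, 0, 0.9],
    [0, 0, 1.5, 0, 0, 0, 0.9],
    [0, 0, 0, 0, 0, 0, 0.9],
    [0, 0, 0, 0, 0, 0, 0.9]
  ]
}}

```text
t: 26.15
position: [0.4885, -0.3779, 0.0315]
eef_rot: [-180.0, 0.7, 140.8]
ft_force: [0.3, -0.3, -0.1]
gripper_width: 0.0769
```

```bash
python3 go.py .4865 -.3733 .018 140.8
```

```text
shift cm [0.46 0.23 1.34] rot [-0.     0.012 -0.   ] pos [ 0.4885 -0.3779  0.0315] rot [-180.     0.7  140.8] j [-40.  20. 109.  -0.  51. -91.] w 0.0769 F [ 0.3 -0.3 -0.1]
```

Request:
{"name": "drive_tool", "arguments": {
  "motion": [
    [0.5, 0.2, 0.7, 0, 0.012, 0, 0.9],
    [0.1, 0, 0.6, 0, 0, 0, 0.9],
    [0, 0, 0, 0, 0, 0, 0.9]
  ]
}}

```text
t: 26.45
position: [0.4869, -0.3738, 0.0208]
eef_rot: [-180.0, 0.2, 140.8]
ft_force: [-0.3, -0.1, -0.1]
gripper_width: 0.0773
```

```bash
python3 go.py .4865 -.3733 .018 140.8
```

```text
shift cm [0.07 0.01 0.27] rot [-0.     0.004 -0.   ] pos [ 0.4869 -0.3738  0.0208] rot [-180.     0.2  140.8] j [-40.  20. 109.  -0.  50. -91.] w 0.0773 F [-0.3 -0.1 -0.1]
```

Request:
{"name": "drive_tool", "arguments": {
  "motion": [
    [0.07, 0, 0.25, 0, 0, 0, 0.9],
    [0, 0, 0, 0, 0, 0, 0],
    [0, 0, 0, 0, 0, 0, 0],
    [0, 0, 0, 0, 0, 0, 0],
    [0, 0, 0, 0, 0, 0, 0]
  ]
}}

```text
t: 26.95
position: [0.487, -0.3739, 0.0193]
eef_rot: [-180.0, 0.4, 140.8]
ft_force: [0.9, -0.1, -3.6]
gripper_width: 0.0392
```

Request:
{"name": "drive_tool", "arguments": {
  "motion": [
    [0, 0, -2, 0, 0, 0, 0],
    [0, 0, -4, 0, 0, 0, 0],
    [0, 0, -4, 0, 0, 0, 0],
    [0, 0, -4, 0, 0, 0, 0],
    [0, 0, 0, 0, 0, 0.145, 0],
    [0, 0, 0, 0, 0, 0.145, 0],
    [0, 0, 0, 0, 0, 0.145, 0],
    [0, 0, 0, 0, 0, 0.145, 0],
    [0, 0, 0, 0, 0, 0.145, 0],
    [0, 0, 0, 0, 0, 0.14, 0]
  ]
}}

```text
t: 27.95
position: [0.4774, -0.3657, 0.1504]
eef_rot: [-179.1, -0.8, 89.5]
ft_force: [-0.1, -1.0, -4.4]
gripper_width: 0.0388
```

```bash
python3 go.py .5085 -.126 .15 91.1
```

```text
shift cm [24.    2.9   0.32] rot [-0.016 -0.014 -0.028] pos [ 0.4774 -0.3657  0.1504] rot [-179.1   -0.8   89.5] j [-40.  12. 105.   0.  65. -39.] w 0.0388 F [-0.1 -1.  -4.4]
```

Request:
{"name": "drive_tool", "arguments": {
  "motion": [
    [4, 0.5, 0, -0.016, -0.014, -0.028, 0],
    [4, 0.5, 0, 0, 0, 0, 0],
    [4, 0.5, 0, 0, 0, 0, 0],
    [4, 0.5, 0, 0, 0, 0, 0],
    [4, 0.5, 0, 0, 0, 0, 0],
    [2.5, 0.4, 0, 0, 0, 0, 0],
    [0, 0, 0, 0, 0, 0, 0],
    [0, 0, 0, 0, 0, 0, 0]
  ]
}}

```text
t: 28.75
position: [0.4955, -0.1299, 0.1393]
eef_rot: [-179.0, -0.4, 90.8]
ft_force: [0.1, 0.7, -4.6]
gripper_width: 0.0388
```

```bash
python3 go.py .5085 -.126 .15 91.1
```

```text
shift cm [ 0.38  1.29 -1.09] rot [-0.017 -0.008 -0.006] pos [ 0.4955 -0.1299  0.1393] rot [-179.    -0.4   90.8] j [-18.   3. 116.   0.  62. -18.] w 0.0388 F [ 0.1  0.7 -4.6]
```

Request:
{"name": "drive_tool", "arguments": {
  "motion": [
    [0.4, 1.1, 1, -0.017, -0.008, -0.006, 0],
    [0, 0, 3, 0, 0, 0, 0],
    [0, 0, 2.5, 0, 0, 0, 0],
    [0, 0, 0, 0, 0, 0, 0],
    [0, 0, 0, 0, 0, 0, 0]
  ]
}}

```text
t: 29.25
position: [0.5055, -0.1294, 0.0716]
eef_rot: [-179.9, 0.1, 90.9]
ft_force: [0.5, 0.7, -5.0]
gripper_width: 0.0389
```

```bash
python3 go.py .5085 -.126 .05 91.1
```

```text
shift cm [0.34 0.31 2.16] rot [-0.002  0.001 -0.003] pos [ 0.5055 -0.1294  0.0716] rot [-1.799e+02  1.000e-01  9.090e+01] j [-17.   8. 119.  -0.  53. -18.] w 0.0389 F [ 0.5  0.7 -5. ]
```

Request:
{"name": "drive_tool", "arguments": {
  "motion": [
    [0.4, 0.2, 1, 0, 0, -0.003, 0],
    [0, -0.1, 1.2, 0, 0, 0, 0],
    [0, 0, 0, 0, 0, 0, 0],
    [0, 0, 0, 0, 0, 0, 0]
  ]
}}

```text
t: 29.65
position: [0.5086, -0.127, 0.0508]
eef_rot: [179.8, 0.2, 91.0]
ft_force: [0.2, -0.2, -4.8]
gripper_width: 0.039
```

```bash
python3 go.py .5085 -.126 .028 91.1; python3 st.py m1 .5051 -.0415 .02
```

```text
shift cm [ 0.11 -0.01  2.28] rot [ 0.003  0.003 -0.002] pos [ 0.5086 -0.127   0.0508] rot [179.8   0.2  91. ] j [-17.   9. 120.  -0.  51. -18.] w 0.039 F [ 0.2 -0.2 -4.8]
```

View pics/m1.png

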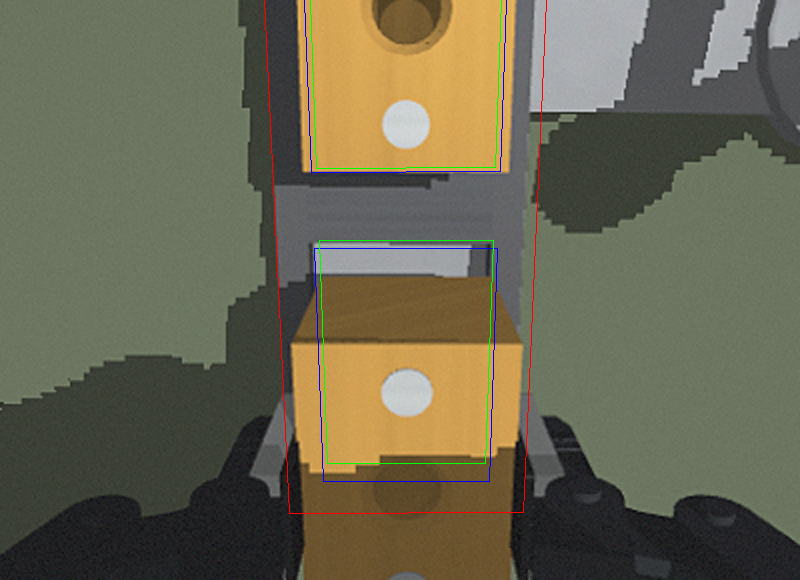

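Request:
{"name": "drive_tool", "arguments": {
  "motion": [
    [0.13, -0.07, 0.6, 0.003, 0, 0, 0],
    [0, 0, 0.5, 0, 0, 0, 0],
    [0, 0, 0, 0, 0, 0, 0]
  ]
}}

```text
t: 30.0
position: [0.5085, -0.1257, 0.04]
eef_rot: [179.9, 0.2, 91.0]
ft_force: [-0.4, 0.2, -4.4]
gripper_width: 0.0389
```

```bash
python3 go.py .508 -.126 .028 91.1; python3 st.py m2 .5051 -.0415 .02
```

```text
shift cm [-0.03 -0.05  1.2 ] rot [ 0.001  0.004 -0.001] pos [ 0.5085 -0.1257  0.04  ] rot [179.9   0.2  91. ] j [-16.  10. 120.  -0.  50. -17.] w 0.0389 F [-0.4  0.2 -4.4]
```

View pics/m2.png

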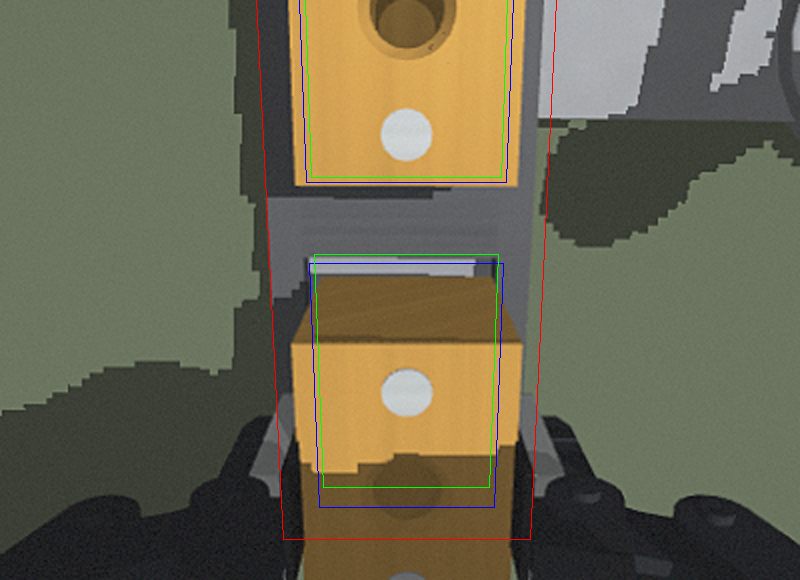

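Centred (pocket 306–500, padlock base 318–494). Lower and release.

Request:
{"name": "drive_tool", "arguments": {
  "motion": [
    [0, -0.05, 0.5, 0, 0, 0, 0],
    [0, 0, 0, 0, 0, 0, 0],
    [0, 0, 0.5, 0, 0, 0, 0],
    [0, 0, 0, 0, 0, 0, 0]
  ]
}}

```text
t: 30.45
position: [0.5083, -0.1258, 0.0296]
eef_rot: [179.9, 0.2, 91.0]
ft_force: [-0.4, 0.2, -5.1]
gripper_width: 0.0389
```

Request:
{"name": "drive_tool", "arguments": {
  "motion": [
    [0, 0, 0.2, 0, 0, 0, 0],
    [0, 0, 0, 0, 0, 0, 0.6],
    [0, 0, 0, 0, 0, 0, 0.8],
    [0, 0, 0, 0, 0, 0, 0.8],
    [0, 0, -3, 0, 0, 0, 0.8],
    [0, 0, -4, 0, 0, 0, 0.8],
    [0, 0, -4, 0, 0, 0, 0.8],
    [0, 0, -4, 0, 0, 0, 0.8],
    [4, 0, 0, 0, 0, 0, 0.8],
    [0, 0, 0, 0, 0, 0, 0.8]
  ]
}}

```text
t: 31.45
position: [0.5119, -0.0859, 0.1896]
eef_rot: [179.2, 0.3, 90.9]
ft_force: [-0.1, -0.5, -1.1]
gripper_width: 0.0684
```

Request:
{"name": "drive_tool", "arguments": {
  "motion": [
    [4, -0.5, 0, 0, 0, 0, 0.6],
    [0, 0, 0, 0, 0, 0, 0.6]
  ]
}}

```text
t: 31.65
position: [0.5081, -0.0455, 0.1922]
eef_rot: [178.9, 0.4, 90.9]
ft_force: [0.5, -0.1, -1.0]
gripper_width: 0.051
```

```bash
python3 look.py n1 .008;python3 go.py .446 .309 .22 91
```

```text
other True 0.74 [238.   0. 320. 304.] 105.0
fit xy [0.5043 0.044 ] yaw 1.7 err 0.033 bore pred px [278.6  79.3]
   dark blob 219 [279.1  80.1] -> [0.5047 0.0435 0.054 ]
brass False 0.72 [251.  36.  56.  83.] 19.0
fit xy [ 0.7014 -0.1335] yaw 150.1 err 1.249 bore pred px [493.3 292.6]
   dark blob 37 [503.7 281.6] -> [ 0.7089 -0.1225  0.054 ]
brass False 0.65 [429. 262. 102.  59.] 18.0
other True 0.63 [412. 390.  41.  30.] 172.0
fit xy [ 0.5055 -0.0409] yaw 0.5999999999999943 err 0.021 bore pred px [278.8 190.5]
   dark blob 137 [280.3 189.7] -> [ 0.5068 -0.0402  0.054 ]
brass False 0.62 [255. 148.  51.  80.] 19.0
fit xy [ 0.5074 -0.1262] yaw 1.4 err 0.027 bore pred px [279.6 285.1]
   dark blob 91 [281.6 284.1] -> [ 0.5091 -0.1252  0.054 ]
brass False 0.61 [256. 234.  50.  80.] 18.0
shift cm [35.78 -5.73 -3.23] rot [ 0.021  0.01  -0.003] pos [ 0.509  -0.0483  0.1923] rot [178.8   0.6  90.8] j [ -8.  -2. 115.  -0.  66.  -9.] w 0.0511 F [0.8 0.4 1.1]
```

View pics/n1.png

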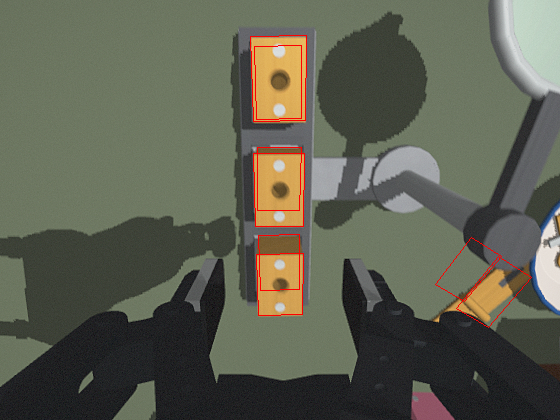

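Request:
{"name": "drive_tool", "arguments": {
  "motion": [
    [4.5, -0.7, -0.6, 0.021, 0.01, 0, 0.5],
    [4.5, -0.7, -0.6, 0, 0, 0, 0.5],
    [4.5, -0.7, -0.6, 0, 0, 0, 0.5],
    [4.5, -0.7, -0.6, 0, 0, 0, 0.5],
    [4.5, -0.7, -0.6, 0, 0, 0, 0.5],
    [4.5, -0.7, -0.6, 0, 0, 0, 0.5],
    [4.5, -0.7, -0.6, 0, 0, 0, 0.5],
    [2.5, -0.7, -0.6, 0, 0, 0, 0.5],
    [0, 0, 0, 0, 0, 0, 0.5],
    [0, 0, 0, 0, 0, 0, 0.5]
  ]
}}

```text
t: 32.75
position: [0.4537, 0.2937, 0.239]
eef_rot: [179.9, 0.2, 90.1]
ft_force: [-1.0, -0.7, -0.4]
gripper_width: 0.0425
```

```bash
cat > pins.py <<'E'
import sys
from h import *
cam=Cam("wrist"); img=robot.snapshot("wrist"); o=robot.observe()
cv2.imwrite(f'pics/{sys.argv[1]}.png',img)
for t in("rack","pin0"):
    for r in robot.masks_of("wrist",t):
        m=r['pixels']; ys,xs=np.nonzero(m)
        if r['conf']<.3: continue
        print(t,round(r['conf'],2),np.round(r['box']),m.sum(),cam.at([[xs.mean(),ys.mean()]],.063)[0].round(4))
E
python3 pins.py o1; python3 go.py .446 .309 .22 91
```

```text
rack 0.7 [200.  86. 152. 155.] 11523 [0.4439 0.3161 0.063 ]
pin0 0.97 [313. 142.  23.  30.] 434 [0.4887 0.3221 0.063 ]
pin0 0.83 [213. 172.  26.  30.] 483 [0.3981 0.2948 0.063 ]
pin0 0.83 [280. 204.  20.  30.] 454 [0.4571 0.2634 0.063 ]
pin0 0.74 [296. 335. 138.  85.] 1642 [0.5266 0.0901 0.063 ]
pin0 0.69 [249. 108.  20.  24.] 408 [0.4295 0.3537 0.063 ]
shift cm [ 1.64 -0.78  1.89] rot [ 0.001  0.004 -0.018] pos [0.4538 0.2927 0.239 ] rot [179.9   0.2  90. ] j [ 30.   0. 108.  -0.  72.  30.] w 0.0427 F [-0.5 -0.8  0.5]
```

View pics/o1.png

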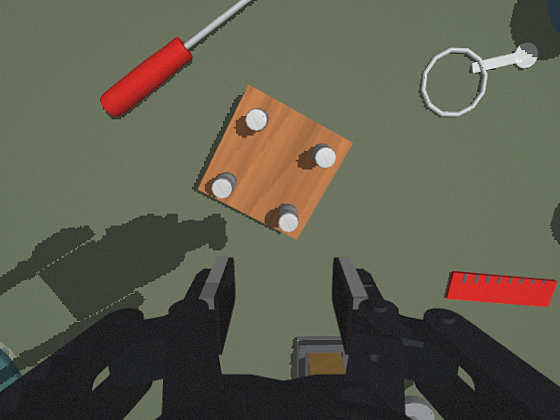

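```bash
cat > ptop.py <<'E'
from h import *
cam=Cam("wrist"); img=robot.snapshot("wrist"); g=cv2.cvtColor(img,cv2.COLOR_BGR2GRAY)
hsv=cv2.cvtColor(img,cv2.COLOR_BGR2HSV)
for r in robot.masks_of("wrist","pin0"):
    m=r['pixels']
    if r['conf']<.3 or m.sum()>1500: continue
    b=(m&(g>185)&(hsv[...,1]<40)).astype(np.uint8)
    n,lab,st,ce=cv2.connectedComponentsWithStats(b)
    if n<2: continue
    i=1+np.argmax(st[1:,4]); c=cv2.findContours((lab==i).astype(np.uint8),cv2.RETR_EXTERNAL,cv2.CHAIN_APPROX_NONE)[0][0]
    ctr,rad=cv2.minEnclosingCircle(c)
    print(round(r['conf'],2),'centroid',ce[i].round(1),'circ',np.round(ctr,1),round(rad,1),st[i,4],'-> xy@.081',cam.at([ctr],.081)[0].round(4))
E
python3 ptop.py; python3 - <<'E'
from h import *
v=cv2.imread('pics/o1.png'); crop(v,190,80,180,170,4,'pics/o2.png')
E
```

```text
0.82 centroid [255.7 118. ] circ [255.8 118. ] 10.2 322 -> xy@.081 [0.4298 0.3541 0.081 ]
0.81 centroid [288.1 221.2] circ [288.1 221.3] 9.0 246 -> xy@.081 [0.4567 0.265  0.081 ]
0.62 centroid [221.3 187.1] circ [221.4 187. ] 9.5 268 -> xy@.081 [0.3988 0.2962 0.081 ]
0.62 centroid [325.3 155.9] circ [325.5 156. ] 9.9 295 -> xy@.081 [0.4879 0.323  0.081 ]
```

View pics/o2.png

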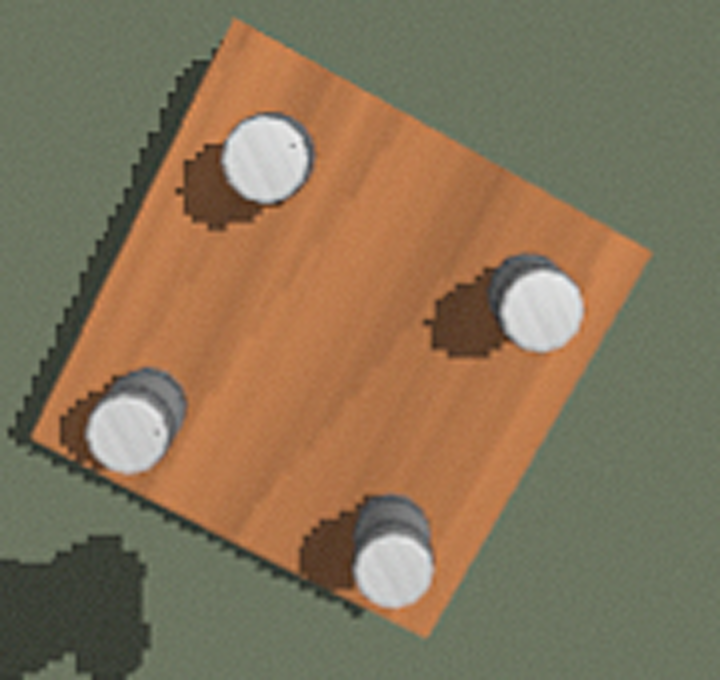

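```bash
python3 go.py .4583 .2641 .1 91.1
```

```text
shift cm [-2.81  0.44 13.92] rot [ 0.001  0.004 -0.02 ] pos [0.4537 0.2927 0.2391] rot [179.9   0.2  89.9] j [ 30.   0. 108.  -0.  72.  30.] w 0.0426 F [ 0.1 -0.2  0.4]
```

Request:
{"name": "drive_tool", "arguments": {
  "motion": [
    [-1.4, 0.1, 3, 0, 0.004, -0.02, 0.5],
    [-1.4, 0, 4, 0, 0, 0, 0.5],
    [0, 0, 4, 0, 0, 0, 0.5],
    [0, 0, 1.5, 0, 0, 0, 0.5],
    [0, 0, 0, 0, 0, 0, 0.5],
    [0, 0, 0, 0, 0, 0, 0.5]
  ]
}}

```text
t: 33.6
position: [0.4587, 0.2588, 0.1124]
eef_rot: [179.7, -0.1, 90.6]
ft_force: [0.3, -0.0, -0.2]
gripper_width: 0.0426
```

```bash
python3 go.py .4583 .2641 .05 91.1; python3 ptop.py
```

```text
shift cm [ 0.51 -0.07  6.24] rot [ 0.006 -0.002 -0.008] pos [0.4587 0.2588 0.1124] rot [ 1.797e+02 -1.000e-01  9.060e+01] j [ 27.   5. 117.  -0.  58.  26.] w 0.0426 F [ 0.3 -0.  -0.2]
0.76 centroid [348.5 122.5] circ [348.  122.3] 17.8 928 -> xy@.081 [0.4874 0.3229 0.081 ]
0.56 centroid [282.  235.1] circ [282.5 236. ] 15.7 669 -> xy@.081 [0.4569 0.2651 0.081 ]
```

Request:
{"name": "drive_tool", "arguments": {
  "motion": [
    [0.5, -0.05, 1, 0.006, 0, -0.008, 0.5],
    [0, 0, 0, 0, 0, 0, 0.5],
    [0, 0, 2, 0, 0, 0, 0.5],
    [0, 0, 1.5, 0, 0, 0, 0.5],
    [0, 0, 0, 0, 0, 0, 0.5]
  ]
}}

```text
t: 34.2
position: [0.4639, 0.2685, 0.0729]
eef_rot: [179.3, -0.5, 91.2]
ft_force: [-0.3, 0.3, -0.0]
gripper_width: 0.0426
```

```bash
python3 go.py .4585 .2642 .05 91.1
```

```text
shift cm [-0.44 -0.57  2.28] rot [ 0.012 -0.009  0.003] pos [0.4639 0.2685 0.0729] rot [179.3  -0.5  91.2] j [ 27.   8. 118.   0.  53.  26.] w 0.0426 F [-0.3  0.3 -0. ]
```

Request:
{"name": "drive_tool", "arguments": {
  "motion": [
    [-0.4, -0.5, 0.7, 0.012, -0.009, 0.003, 0.5],
    [0, -0.1, 1, 0, 0, 0, 0.5],
    [0, 0, 0, 0, 0, 0, 0.5],
    [0, 0, 0, 0, 0, 0, 0.5]
  ]
}}

```text
t: 34.6
position: [0.459, 0.2653, 0.0568]
eef_rot: [179.9, -0.0, 91.1]
ft_force: [-0.4, 0.0, -0.5]
gripper_width: 0.0427
```

```bash
python3 go.py .4585 .2642 .05 91.1
```

```text
shift cm [-0.11 -0.05  0.68] rot [ 0.002 -0.     0.   ] pos [0.459  0.2653 0.0568] rot [179.9  -0.   91.1] j [ 27.  10. 119.  -0.  52.  26.] w 0.0427 F [-0.4  0.  -0.5]
```

Request:
{"name": "drive_tool", "arguments": {
  "motion": [
    [-0.1, -0.05, 0.6, 0, 0, 0, 0.5],
    [0, 0, 0, 0, 0, 0, 0.5],
    [0, 0, 0, 0, 0, 0, 0],
    [0, 0, 0, 0, 0, 0, 0],
    [0, 0, 0, 0, 0, 0, 0],
    [0, 0, 0, 0, 0, 0, 0]
  ]
}}

```text
t: 35.2
position: [0.4594, 0.2645, 0.0516]
eef_rot: [179.8, -0.1, 91.1]
ft_force: [0.2, 0.3, 0.4]
gripper_width: 0.0163
```

```bash
python3 go.py .4585 .2642 .05 91.1; python3 - <<'E'
from h import *
cv2.imwrite('pics/p1.png',robot.snapshot("wrist"))
E
```

```text
shift cm [-0.03 -0.09  0.16] rot [ 0.004 -0.001 -0.   ] pos [0.4594 0.2645 0.0516] rot [ 1.798e+02 -1.000e-01  9.110e+01] j [ 27.  10. 119.  -0.  51.  26.] w 0.0163 F [0.2 0.3 0.4]
```

View pics/p1.png

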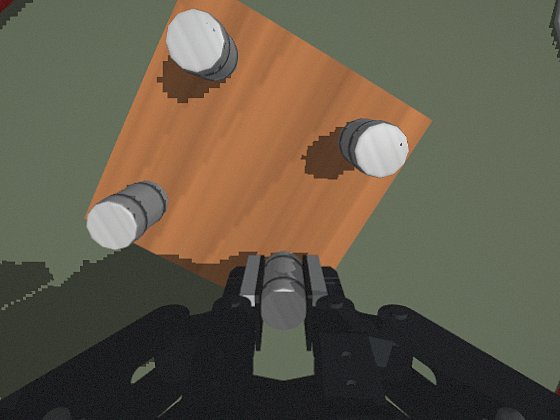

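Request:
{"name": "drive_tool", "arguments": {
  "motion": [
    [0, 0, -2, 0, 0, 0, 0],
    [0, 0, -3, 0, 0, 0, 0],
    [0, 0, -4, 0, 0, 0, 0],
    [0, 0, -3, 0, 0, 0, 0],
    [-4.4, 0.9, 0, 0, 0, 0, 0],
    [-4.4, 0.9, 0, 0, 0, 0, 0],
    [-4.4, 0.9, 0, 0, 0, 0, 0],
    [-4.4, 0.9, 0, 0, 0, 0, 0],
    [-4, 0.9, 0, 0, 0, 0, 0],
    [0, 0, 0, 0, 0, 0, 0]
  ]
}}

```text
t: 36.25
position: [0.5118, 0.0444, 0.178]
eef_rot: [179.3, -0.1, 91.5]
ft_force: [-1.5, 0.4, -1.0]
gripper_width: 0.0164
```

```bash
python3 go.py .506 .043 .12 91.1
```

```text
shift cm [-0.13 -0.65  5.79] rot [ 0.012 -0.002  0.007] pos [0.5118 0.0444 0.178 ] rot [ 1.793e+02 -1.000e-01  9.150e+01] j [  2.  -1. 115.   0.  65.   1.] w 0.0164 F [-1.5  0.4 -1. ]
```

Request:
{"name": "drive_tool", "arguments": {
  "motion": [
    [0, -0.4, 2.5, 0.012, 0, 0.007, 0],
    [0, -0.2, 2.5, 0, 0, 0, 0],
    [0, 0, 0, 0, 0, 0, 0],
    [0, 0, 0, 0, 0, 0, 0]
  ]
}}

```text
t: 36.65
position: [0.507, 0.0441, 0.1283]
eef_rot: [179.9, -0.2, 90.8]
ft_force: [1.2, -0.2, -0.5]
gripper_width: 0.0162
```

```bash
python3 go.py .506 .043 .112 91.1
```

```text
shift cm [-0.12 -0.1   1.63] rot [ 0.002 -0.003 -0.005] pos [0.507  0.0441 0.1283] rot [179.9  -0.2  90.8] j [  2.   2. 118.   0.  60.   1.] w 0.0162 F [ 1.2 -0.2 -0.5]
```

Request:
{"name": "drive_tool", "arguments": {
  "motion": [
    [-0.1, -0.1, 0.7, 0.002, -0.003, -0.005, 0],
    [0, 0, 0.7, 0, 0, 0, 0],
    [0, 0, 0, 0, 0, 0, 0],
    [0, 0, 0, 0, 0, 0, 0]
  ]
}}

```text
t: 37.05
position: [0.5078, 0.0447, 0.1162]
eef_rot: [179.8, -0.0, 91.3]
ft_force: [0.8, 0.4, 0.1]
gripper_width: 0.0165
```

```bash
python3 go.py .506 .043 .112 91.1; cat > wv.py <<'E'
import sys
from h import *
cam=Cam("wrist"); img=robot.snapshot("wrist"); o=robot.observe(); R=Ro.from_euler('xyz',o['eef_rot'],degrees=True)
crop(img,180,130,200,150,4,f'pics/{sys.argv[1]}.png')
P=o['position']+R.apply([0,0,.0466]); f=(cam.proj([P])[0]-[180,130]+.5)*4
print('foot pred crop px',f.round(0))
E
python3 wv.py q1
```

```text
shift cm [-0.17 -0.19  0.42] rot [ 0.004 -0.     0.003] pos [0.5078 0.0447 0.1162] rot [179.8  -0.   91.3] j [  2.   3. 119.   0.  58.   1.] w 0.0165 F [0.8 0.4 0.1]
foot pred crop px [426. 430.]
```

View pics/q1.png

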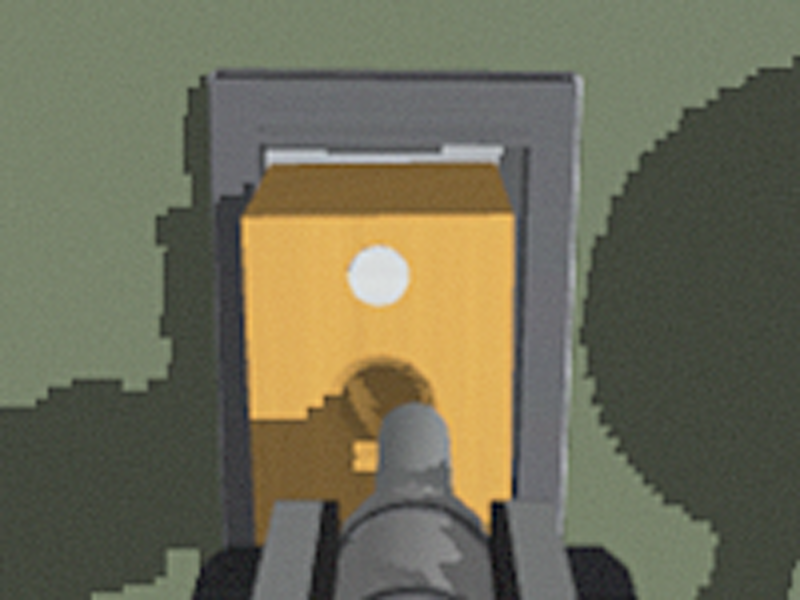

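```bash
cat > rel.py <<'E'
import sys
from h import *
# args: bore col, bore top row, foot col, foot top row (crop px k=4 offset 180,130), foot z below TCP
bc,br,fc,fr=map(float,sys.argv[1:5])
cam=Cam("wrist"); o=robot.observe(); R=Ro.from_euler('xyz',o['eef_rot'],degrees=True)
px=lambda c,r:[(c+.5)/4-.5+180,(r+.5)/4-.5+130]
zf=o['position'][2]-.0466
b=cam.at([px(bc,br)],.054)[0]; f=cam.at([px(fc,fr)],zf)[0]
d=R.inv().apply(b-f); print('far-edge diff tool mm',(d*1000).round(1),' -> centre move x',round((d[0]*1000)-6.7+4.5,1),'y',round(d[1]*1000,1),'zf',zf)
E
python3 rel.py 388 357 415 402
```

```text
far-edge diff tool mm [ 1.7 -4.1 15.6]  -> centre move x -0.5 y -4.1 zf 0.06958887703086289
```

Request:
{"name": "drive_tool", "arguments": {
  "motion": [
    [-0.1, -0.35, 0, 0.004, 0, 0.003, 0],
    [0, 0, 0.5, 0, 0, 0, 0],
    [0, 0, 0, 0, 0, 0, 0],
    [0, 0, 0, 0, 0, 0, 0]
  ]
}}

```text
t: 37.5
position: [0.5046, 0.0436, 0.1117]
eef_rot: [179.9, -0.0, 91.1]
ft_force: [1.1, -0.1, -0.7]
gripper_width: 0.0161
```

```bash
python3 go.py .506 .043 .112 91.1; python3 wv.py q2
```

```text
shift cm [-0.06  0.14 -0.03] rot [ 0.001 -0.    -0.001] pos [0.5046 0.0436 0.1117] rot [179.9  -0.   91.1] j [  2.   3. 119.   0.  58.   1.] w 0.0161 F [ 1.1 -0.1 -0.7]
foot pred crop px [425. 429.]
```

View pics/q2.png

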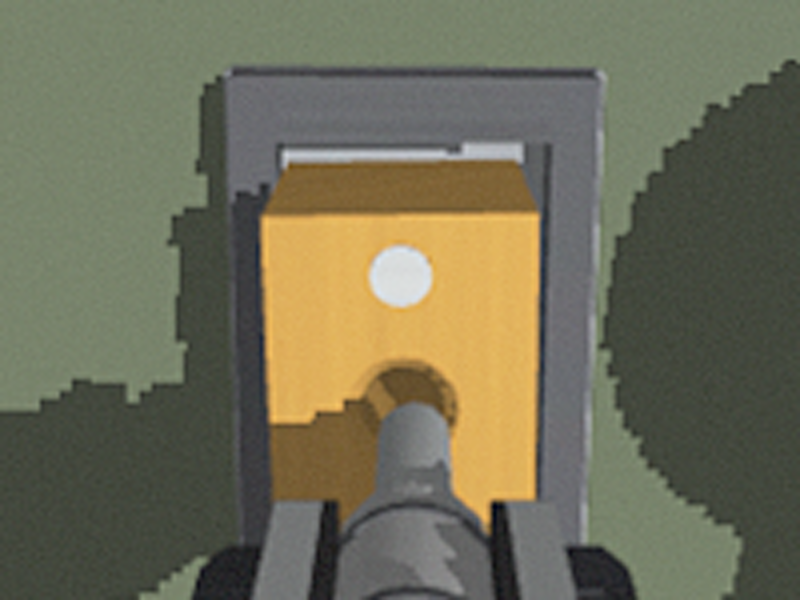

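```bash
python3 rel.py 411 358 414 402
```

```text
far-edge diff tool mm [ 3.  -0.5 11. ]  -> centre move x 0.8 y -0.5 zf 0.06500041955415957
```

Request:
{"name": "drive_tool", "arguments": {
  "motion": [
    [0.08, -0.05, 0.4, 0, 0, 0, 0],
    [0, -0.03, 0.4, 0, 0, 0, 0],
    [0, 0, 0, 0, 0, 0, 0],
    [0, 0, 0, 0, 0, 0, 0]
  ]
}}

```text
t: 37.95
position: [0.5035, 0.0443, 0.1027]
eef_rot: [180.0, -0.0, 91.1]
ft_force: [0.3, -0.3, -0.7]
gripper_width: 0.0164
```

```bash
python3 go.py .5043 .0436 .112 91.1; python3 wv.py q3
```

```text
shift cm [-0.08  0.08 -0.93] rot [ 0.001 -0.    -0.001] pos [0.5035 0.0443 0.1027] rot [180.   -0.   91.1] j [  2.   4. 120.   0.  57.   1.] w 0.0164 F [ 0.3 -0.3 -0.7]
foot pred crop px [425. 430.]
```

View pics/q3.png

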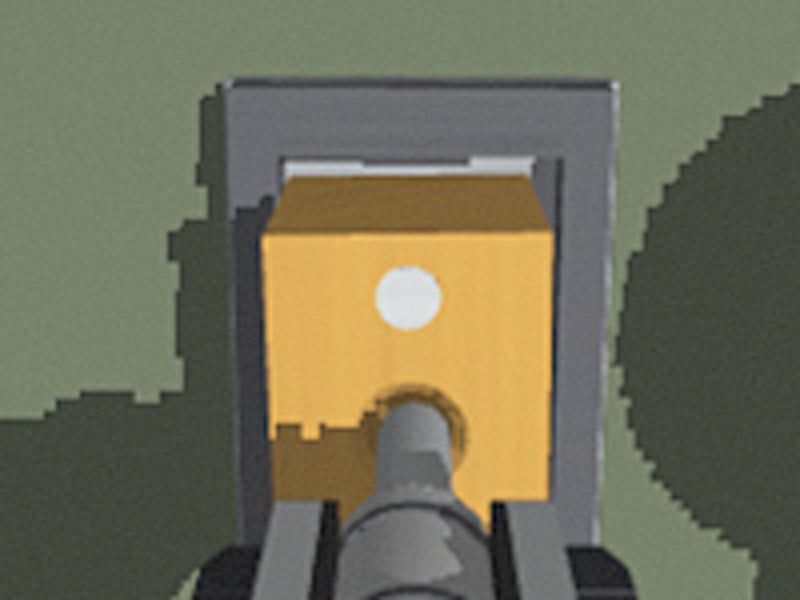

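Request:
{"name": "drive_tool", "arguments": {
  "motion": [
    [0.04, 0.05, 0.4, 0, 0, 0, 0],
    [0, 0, 0.4, 0, 0, 0, 0],
    [0, 0, 0, 0, 0, 0, 0]
  ]
}}

```text
t: 38.3
position: [0.5038, 0.0439, 0.0944]
eef_rot: [180.0, 0.1, 91.1]
ft_force: [-0.3, -0.9, -1.5]
gripper_width: 0.0164
```

```bash
python3 go.py .5043 .0436 .112 91.1; python3 wv.py q4
```

```text
shift cm [-0.03  0.05 -1.76] rot [ 0.     0.002 -0.   ] pos [0.5038 0.0439 0.0944] rot [1.80e+02 1.00e-01 9.11e+01] j [  2.   4. 120.  -0.  56.   1.] w 0.0164 F [-0.3 -0.9 -1.5]
foot pred crop px [427. 430.]
```

View pics/q4.png

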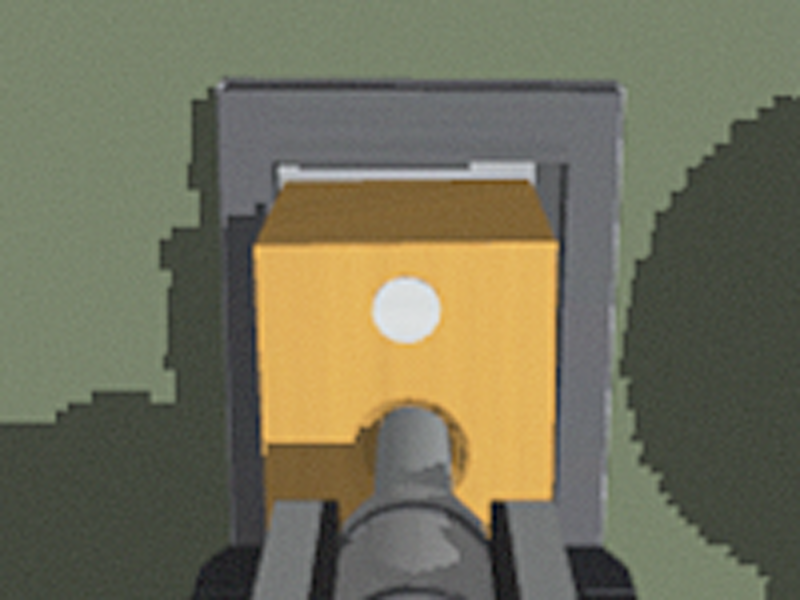

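Request:
{"name": "drive_tool", "arguments": {
  "motion": [
    [0, 0.03, 0.7, 0, 0, 0, 0],
    [0, 0, 0.7, 0, 0, 0, 0],
    [0, 0, 0, 0, 0, 0, 0]
  ]
}}

```text
t: 38.65
position: [0.5035, 0.0437, 0.0791]
eef_rot: [-179.9, 0.1, 91.1]
ft_force: [0.5, -1.2, -1.8]
gripper_width: 0.0161
```

```bash
python3 go.py .5043 .0436 .112 91.1; python3 wv.py q5
```

```text
shift cm [-0.02  0.07 -3.29] rot [-0.001  0.002 -0.   ] pos [0.5035 0.0437 0.0791] rot [-1.799e+02  1.000e-01  9.110e+01] j [  2.   5. 121.  -0.  54.   1.] w 0.0161 F [ 0.5 -1.2 -1.8]
foot pred crop px [427. 431.]
```

View pics/q5.png

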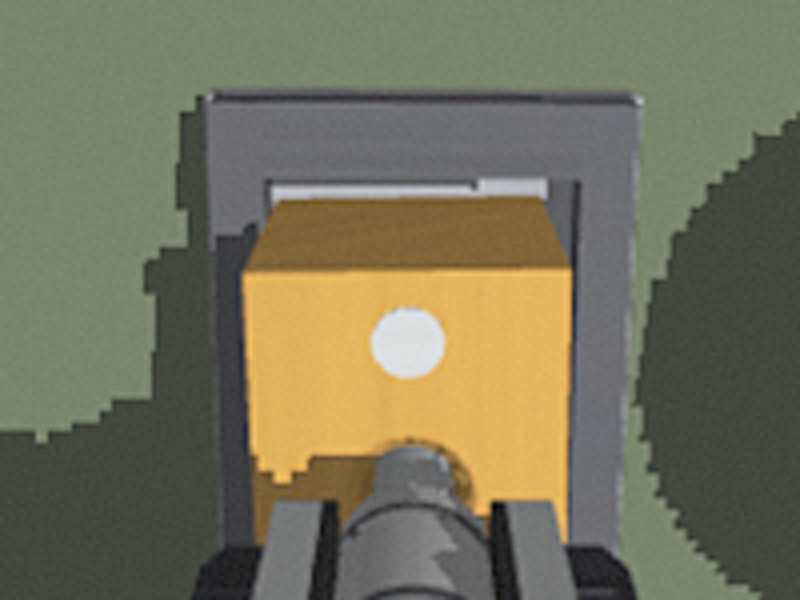

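Request:
{"name": "drive_tool", "arguments": {
  "motion": [
    [0, 0.06, 0.7, 0, 0, 0, 0],
    [0, 0, 0.7, 0, 0, 0, 0],
    [0, 0, 0.3, 0, 0, 0, 0],
    [0, 0, 0, 0, 0, 0, 0]
  ]
}}

```text
t: 39.1
position: [0.504, 0.0435, 0.0609]
eef_rot: [-179.9, 0.1, 91.1]
ft_force: [-1.0, -1.8, 0.4]
gripper_width: 0.0163
```

Request:
{"name": "drive_tool", "arguments": {
  "motion": [
    [0, 0, 0.05, 0, 0, 0, 0.5],
    [0, 0, 0, 0, 0, 0, 0.5],
    [0, 0, 0, 0, 0, 0, 0.5],
    [0, 0, -2, 0, 0, 0, 0.5],
    [0, 0, -4, 0, 0, 0, 0.5],
    [0, 0, -4, 0, 0, 0, 0.5],
    [0, 0, -3, 0, 0, 0, 0.5],
    [0, 0, 0, 0, 0, 0, 0.5]
  ]
}}

```text
t: 39.9
position: [0.5056, 0.0455, 0.1956]
eef_rot: [179.9, -0.1, 91.1]
ft_force: [0.7, 1.1, 0.4]
gripper_width: 0.0427
```

```bash
python3 go.py .4868 .3229 .15 91.1; python3 look.py r1 .008
```

```text
shift cm [27.76 -1.38  4.59] rot [ 0.002 -0.001 -0.001] pos [0.5056 0.0455 0.1956] rot [ 1.799e+02 -1.000e-01  9.110e+01] j [  2.  -2. 114.   0.  67.   1.] w 0.0427 F [0.7 1.1 0.4]
fit xy [ 0.5057 -0.0404] yaw 0.19999999999998863 err 0.039 bore pred px [283.  290.1]
   dark blob 88 [284.6 288.1] -> [ 0.5071 -0.0384  0.054 ]
brass False 0.7 [261. 244.  44.  74.] 19.0
fit xy [0.5018 0.0422] yaw 1.0 err 0.246 bore pred px [280.2 200.3]
   dark blob 160 [271.7 198.4] -> [0.4947 0.0437 0.054 ]
brass False 0.66 [255. 158.  51.  78.] 19.0
fit xy [ 0.5066 -0.1259] yaw 0.0 err 0.367 bore pred px [282.2 369.4]
   dark blob 67 [284.6 367.3] -> [ 0.5088 -0.1235  0.054 ]
   dark blob 133 [281.5 381.1] -> [ 0.5062 -0.1399  0.054 ]
brass False 0.56 [261. 318.  44.  60.] 18.0
other True 0.3 [244.  95. 315. 295.] 90.0
```

View pics/r1.png

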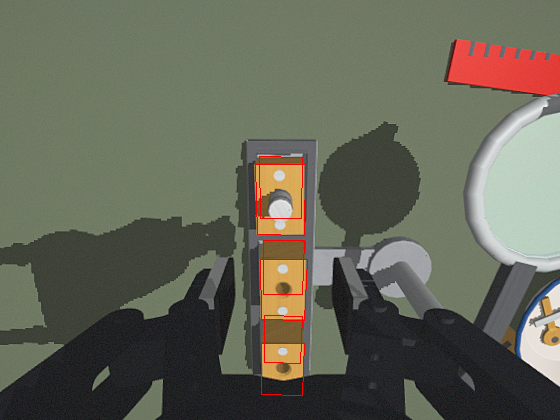

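Request:
{"name": "drive_tool", "arguments": {
  "motion": [
    [4.6, -0.2, 0, 0, 0, 0, 0.5],
    [4.6, -0.2, 0, 0, 0, 0, 0.5],
    [4.6, -0.2, 0, 0, 0, 0, 0.5],
    [4.6, -0.2, 0, 0, 0, 0, 0.5],
    [4.6, -0.2, 0, 0, 0, 0, 0.5],
    [4.6, -0.2, 0, 0, 0, 0, 0.5],
    [0, 0, 3, 0, 0, 0, 0.5],
    [0, 0, 0, 0, 0, 0, 0.5],
    [0, 0, 0, 0, 0, 0, 0.5]
  ]
}}

```text
t: 40.9
position: [0.4765, 0.327, 0.1428]
eef_rot: [-178.5, 0.5, 90.8]
ft_force: [0.1, 0.7, 0.5]
gripper_width: 0.0426
```

```bash
python3 ptop.py; python3 go.py .4885 .3228 .1 91.1
```

```text
0.79 centroid [306.5 233.6] circ [306.5 234. ] 13.5 520 -> xy@.081 [0.4876 0.3229 0.081 ]
0.6 centroid [210. 182.] circ [210.  182.2] 14.0 583 -> xy@.081 [0.4298 0.3539 0.081 ]
shift cm [-0.29  1.33  4.25] rot [-0.027  0.009 -0.007] pos [0.4763 0.3259 0.1428] rot [-178.4    0.5   90.7] j [ 32.  10. 108.   0.  64.  31.] w 0.0431 F [ 0.6 -0.6  0.3]
```

Request:
{"name": "drive_tool", "arguments": {
  "motion": [
    [-0.3, 1.2, 1, -0.027, 0.009, -0.007, 0.5],
    [0, 0, 2, 0, 0, 0, 0.5],
    [0, 0, 0, 0, 0, 0, 0.5],
    [0, 0, 0, 0, 0, 0, 0.5]
  ]
}}

```text
t: 41.4
position: [0.4922, 0.3203, 0.1168]
eef_rot: [179.6, -0.2, 90.8]
ft_force: [-0.4, 0.5, 0.2]
gripper_width: 0.0428
```

```bash
python3 go.py .4885 .3228 .05 91.1
```

```text
shift cm [ 0.23 -0.41  6.68] rot [ 0.007 -0.003 -0.005] pos [0.4922 0.3203 0.1168] rot [179.6  -0.2  90.8] j [ 31.  11. 110.  -0.  59.  30.] w 0.0428 F [-0.4  0.5  0.2]
```

Request:
{"name": "drive_tool", "arguments": {
  "motion": [
    [0.2, -0.4, 1.5, 0.007, -0.003, -0.005, 0.5],
    [-0.1, -0.1, 1.5, 0, 0, 0, 0.5],
    [0, 0, 1, 0, 0, 0, 0.5],
    [0, 0, 0, 0, 0, 0, 0.5],
    [0, 0, 0, 0, 0, 0, 0.5]
  ]
}}

```text
t: 41.9
position: [0.4882, 0.3213, 0.0761]
eef_rot: [179.9, -0.1, 91.0]
ft_force: [0.4, -0.0, 1.4]
gripper_width: 0.0426
```

```bash
python3 go.py .4885 .3228 .05 91.1;python3 ptop.py
```

```text
shift cm [0.14 0.03 2.61] rot [ 0.002 -0.002 -0.002] pos [0.4882 0.3213 0.0761] rot [ 1.799e+02 -1.000e-01  9.100e+01] j [ 31.  14. 111.   0.  55.  30.] w 0.0426 F [ 0.4 -0.   1.4]
```

Request:
{"name": "drive_tool", "arguments": {
  "motion": [
    [0.1, 0, 1, 0, 0, 0, 0.5],
    [0, 0, 1.2, 0, 0, 0, 0.5],
    [0, 0, 0, 0, 0, 0, 0.5],
    [0, 0, 0, 0, 0, 0, 0.5]
  ]
}}

```text
t: 42.4
position: [0.4891, 0.3231, 0.0533]
eef_rot: [179.8, -0.2, 91.0]
ft_force: [0.7, 0.6, 0.5]
gripper_width: 0.0427
```

```bash
python3 go.py .4885 .3228 .051 91.1
```

```text
shift cm [-0.03 -0.06  0.23] rot [ 0.004 -0.003 -0.001] pos [0.4891 0.3231 0.0533] rot [179.8  -0.2  91. ] j [ 31.  15. 112.   0.  52.  30.] w 0.0427 F [0.7 0.6 0.5]
```

Request:
{"name": "drive_tool", "arguments": {
  "motion": [
    [0, 0, 0.15, 0, 0, 0, 0],
    [0, 0, 0, 0, 0, 0, 0],
    [0, 0, 0, 0, 0, 0, 0],
    [0, 0, 0, 0, 0, 0, 0],
    [0, 0, 0, 0, 0, 0, 0]
  ]
}}

```text
t: 42.9
position: [0.4894, 0.3233, 0.0522]
eef_rot: [179.8, -0.2, 91.0]
ft_force: [-0.1, 0.5, -0.1]
gripper_width: 0.0161
```

Request:
{"name": "drive_tool", "arguments": {
  "motion": [
    [0, 0, -2, 0, 0, 0, 0],
    [0, 0, -4, 0, 0, 0, 0],
    [0, 0, -4, 0, 0, 0, 0],
    [0, 0, -3, 0, 0, 0, 0],
    [0, 0, 0, 0, 0, 0, 0]
  ]
}}

```text
t: 43.4
position: [0.4898, 0.3232, 0.1857]
eef_rot: [179.6, -0.2, 91.0]
ft_force: [0.4, 0.6, -0.1]
gripper_width: 0.0163
```

```bash
python3 go.py .5055 -.0402 .18 91.1
```

```text
shift cm [-36.37   0.92   0.43] rot [ 0.006 -0.004 -0.001] pos [0.4898 0.3232 0.1857] rot [179.6  -0.2  91. ] j [ 31.   7. 106.   0.  66.  30.] w 0.0163 F [ 0.4  0.6 -0.1]
```

Request:
{"name": "drive_tool", "arguments": {
  "motion": [
    [-4.5, 0.1, 0, 0.006, -0.004, 0, 0],
    [-4.5, 0.1, 0, 0, 0, 0, 0],
    [-4.5, 0.1, 0, 0, 0, 0, 0],
    [-4.5, 0.1, 0, 0, 0, 0, 0],
    [-4.5, 0.1, 0, 0, 0, 0, 0],
    [-4.5, 0.1, 0, 0, 0, 0, 0],
    [-4.5, 0.1, 0, 0, 0, 0, 0],
    [-3.5, 0, 0, 0, 0, 0, 0],
    [0, 0, 0, 0, 0, 0, 0],
    [0, 0, 0, 0, 0, 0, 0]
  ]
}}

```text
t: 44.4
position: [0.5004, -0.0375, 0.1771]
eef_rot: [-179.8, -0.1, 91.2]
ft_force: [-0.6, 0.4, -0.5]
gripper_width: 0.0161
```

```bash
python3 go.py .5055 -.0402 .115 91.1
```

```text
shift cm [-0.29  0.53  6.21] rot [-0.004 -0.002  0.002] pos [ 0.5004 -0.0375  0.1771] rot [-1.798e+02 -1.000e-01  9.120e+01] j [ -7.  -1. 116.   0.  65.  -8.] w 0.0161 F [-0.6  0.4 -0.5]
```

Request:
{"name": "drive_tool", "arguments": {
  "motion": [
    [-0.2, 0.4, 2.5, -0.004, 0, 0, 0],
    [0, -0.1, 2.5, 0, 0, 0, 0],
    [0, 0, 1, 0, 0, 0, 0],
    [0, 0, 0, 0, 0, 0, 0],
    [0, 0, 0, 0, 0, 0, 0]
  ]
}}

```text
t: 44.9
position: [0.5031, -0.035, 0.1144]
eef_rot: [-180.0, -0.2, 91.5]
ft_force: [0.4, 0.2, -0.7]
gripper_width: 0.0162
```

```bash
python3 go.py .5055 -.0402 .115 91.1; python3 wv.py s1
```

```text
shift cm [-0.53  0.23 -0.06] rot [-0.    -0.004  0.006] pos [ 0.5031 -0.035   0.1144] rot [-180.    -0.2   91.5] j [ -7.   3. 119.   0.  58.  -9.] w 0.0162 F [ 0.4  0.2 -0.7]
foot pred crop px [427. 431.]
```

View pics/s1.png

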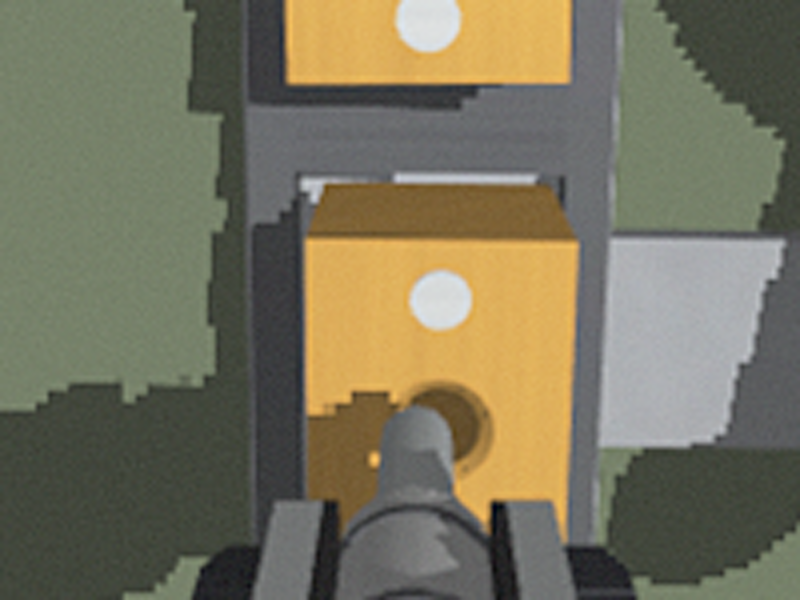

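```bash
python3 rel.py 445 383 418 405; python3 rel.py 411 358 414 402
```

```text
far-edge diff tool mm [-1.5  4.1 14. ]  -> centre move x -3.7 y 4.1 zf 0.06797931082034143
far-edge diff tool mm [ 2.  -0.5 14. ]  -> centre move x -0.2 y -0.5 zf 0.06797931082034143
```

Request:
{"name": "drive_tool", "arguments": {
  "motion": [
    [-0.45, 0.35, 0, 0, -0.004, 0.006, 0],
    [0, 0, 0.4, 0, 0, 0, 0],
    [0, 0, 0, 0, 0, 0, 0]
  ]
}}

```text
t: 45.25
position: [0.5094, -0.0395, 0.1132]
eef_rot: [179.7, 0.1, 91.2]
ft_force: [0.3, -0.1, 0.1]
gripper_width: 0.0165
```

```bash
python3 go.py .5055 -.0402 .115 91.1; python3 wv.py s2
```

```text
shift cm [-0.07 -0.39 -0.19] rot [0.005 0.001 0.001] pos [ 0.5094 -0.0395  0.1132] rot [1.797e+02 1.000e-01 9.120e+01] j [ -7.   3. 119.  -0.  58.  -8.] w 0.0165 F [ 0.3 -0.1  0.1]
foot pred crop px [430. 431.]
```

View pics/s2.png

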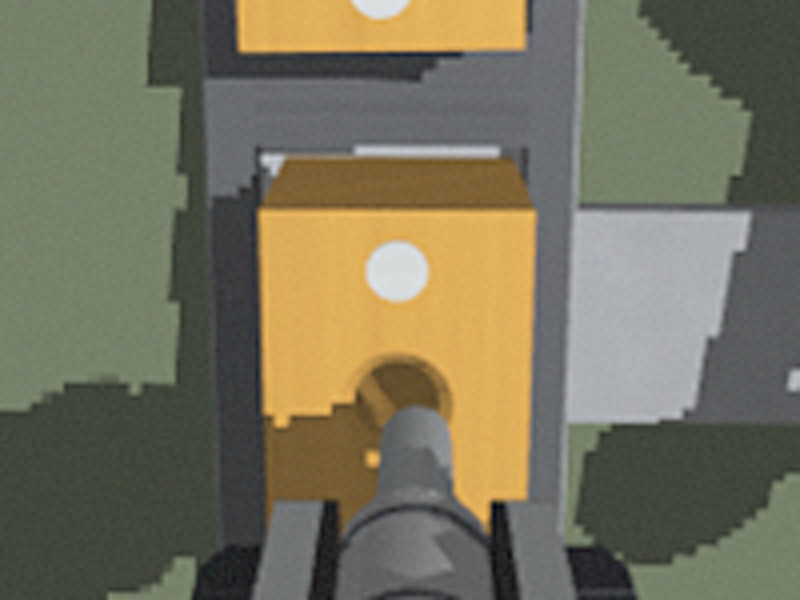

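```bash
python3 rel.py 404 355 417 405
```

```text
far-edge diff tool mm [ 3.3 -1.9 13. ]  -> centre move x 1.1 y -1.9 zf 0.0669715373098088
```

Request:
{"name": "drive_tool", "arguments": {
  "motion": [
    [0.03, -0.2, 0, 0, 0, 0, 0],
    [0, 0, 0.5, 0, 0, 0, 0],
    [0, 0, 0.4, 0, 0, 0, 0],
    [0, 0, 0, 0, 0, 0, 0],
    [0, 0, 0, 0, 0, 0, 0]
  ]
}}

```text
t: 45.8
position: [0.5079, -0.0396, 0.1043]
eef_rot: [179.6, 0.1, 91.1]
ft_force: [0.9, 0.5, -0.6]
gripper_width: 0.0162
```

```bash
python3 go.py .5055 -.0402 .115 91.1; python3 wv.py s3
```

```text
shift cm [-0.06 -0.24 -1.07] rot [0.007 0.002 0.   ] pos [ 0.5079 -0.0396  0.1043] rot [1.796e+02 1.000e-01 9.110e+01] j [ -7.   4. 119.  -0.  56.  -8.] w 0.0162 F [ 0.9  0.5 -0.6]
foot pred crop px [425. 430.]
```

View pics/s3.png

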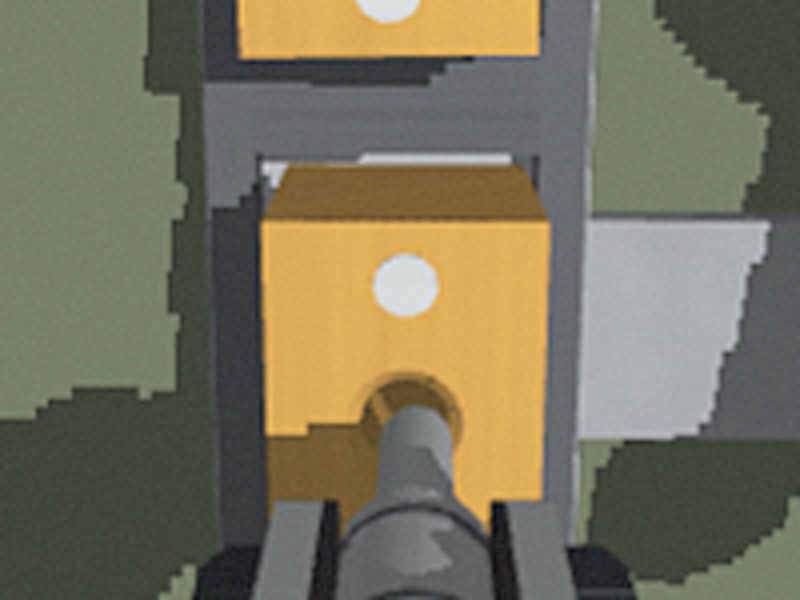

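```bash
python3 rel.py 412 371 417 405; python3 rel.py 417 383 414 402
```

```text
far-edge diff tool mm [ 3.8 -0.7  3.6]  -> centre move x 1.6 y -0.7 zf 0.057628688260136854
far-edge diff tool mm [1.6 0.4 3.6]  -> centre move x -0.6 y 0.4 zf 0.057628688260136854
```

Request:
{"name": "drive_tool", "arguments": {
  "motion": [
    [0.15, -0.08, 0, 0.004, 0, 0, 0],
    [0, 0, 0.5, 0, 0, 0, 0],
    [0, 0, 0.3, 0, 0, 0, 0],
    [0, 0, 0, 0, 0, 0, 0]
  ]
}}

```text
t: 46.25
position: [0.5071, -0.0383, 0.0958]
eef_rot: [179.9, 0.1, 91.1]
ft_force: [0.5, -0.3, -0.2]
gripper_width: 0.0163
```

```bash
python3 go.py .5055 -.0402 .115 91.1; python3 wv.py s4
```

```text
shift cm [-0.19 -0.16 -1.92] rot [0.003 0.002 0.001] pos [ 0.5071 -0.0383  0.0958] rot [1.799e+02 1.000e-01 9.110e+01] j [ -7.   4. 120.  -0.  56.  -8.] w 0.0163 F [ 0.5 -0.3 -0.2]
foot pred crop px [426. 430.]
```

View pics/s4.png

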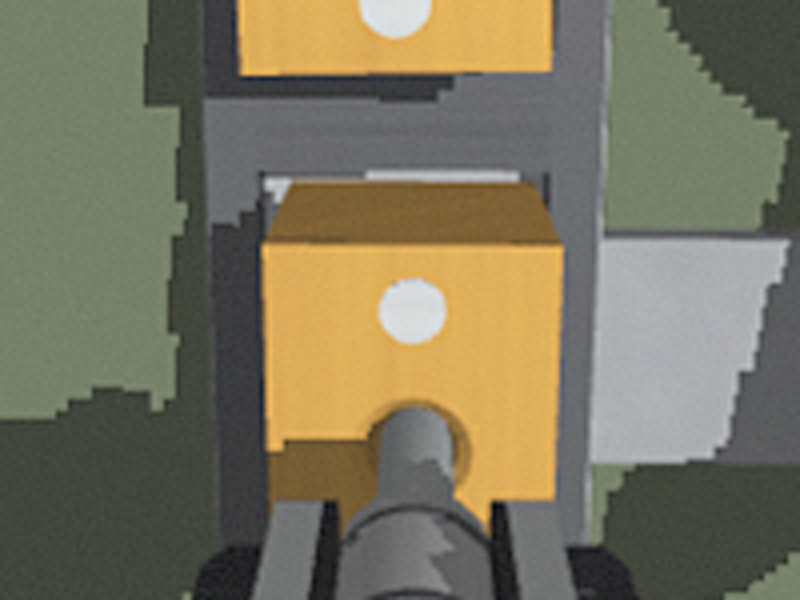

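Request:
{"name": "drive_tool", "arguments": {
  "motion": [
    [0, 0.03, 0.7, 0.003, 0, 0, 0],
    [0, 0, 0.7, 0, 0, 0, 0],
    [0, 0, 0, 0, 0, 0, 0]
  ]
}}

```text
t: 46.6
position: [0.507, -0.0385, 0.0807]
eef_rot: [-179.9, 0.1, 91.1]
ft_force: [-0.4, 0.0, -1.1]
gripper_width: 0.0163
```

```bash
python3 go.py .5055 -.0402 .0612 91.1; python3 wv.py s5
```

```text
shift cm [-0.16 -0.15  1.95] rot [-0.002  0.002  0.001] pos [ 0.507  -0.0385  0.0807] rot [-1.799e+02  1.000e-01  9.110e+01] j [ -7.   6. 120.  -0.  54.  -8.] w 0.0163 F [-0.4  0.  -1.1]
foot pred crop px [428. 431.]
```

View pics/s5.png

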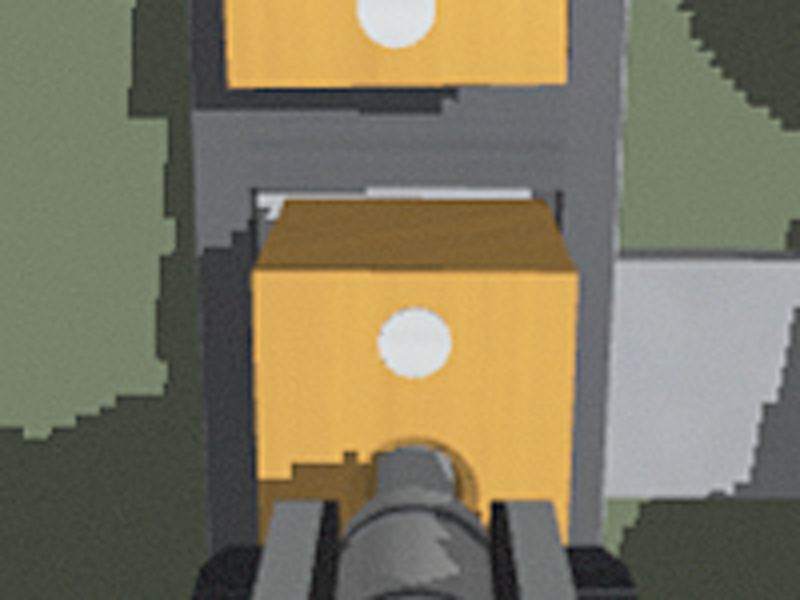

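Request:
{"name": "drive_tool", "arguments": {
  "motion": [
    [-0.03, 0.08, 0.8, 0, 0, 0, 0],
    [0, 0, 0.8, 0, 0, 0, 0],
    [0, 0, 0.3, 0, 0, 0, 0],
    [0, 0, 0, 0, 0, 0, 0]
  ]
}}

```text
t: 47.05
position: [0.5079, -0.039, 0.0606]
eef_rot: [-179.9, 0.1, 91.1]
ft_force: [-2.6, -1.3, 5.1]
gripper_width: 0.0162
```

Request:
{"name": "drive_tool", "arguments": {
  "motion": [
    [0, 0, 0, 0, 0, 0, 0.5],
    [0, 0, 0, 0, 0, 0, 0.5],
    [0, 0, 0, 0, 0, 0, 0.5],
    [0, 0, -2, 0, 0, 0, 0.5],
    [0, 0, -4, 0, 0, 0, 0.5],
    [0, 0, -4, 0, 0, 0, 0.5],
    [0, 0, -3, 0, 0, 0, 0.5],
    [0, 0, 0, 0, 0, 0, 0.5]
  ]
}}

```text
t: 47.85
position: [0.5082, -0.0378, 0.1944]
eef_rot: [-179.9, 0.1, 91.1]
ft_force: [1.2, 0.6, 0.8]
gripper_width: 0.0427
```

```bash
python3 go.py .4298 .354 .15 91.1; python3 - <<'E'
from h import *
cv2.imwrite('pics/t1.png',robot.snapshot("wrist"))
E
```

```text
shift cm [39.33 -7.07  4.41] rot [-0.002  0.001  0.   ] pos [ 0.5082 -0.0378  0.1944] rot [-1.799e+02  1.000e-01  9.110e+01] j [ -7.  -1. 114.  -0.  67.  -8.] w 0.0427 F [1.2 0.6 0.8]
```

View pics/t1.png

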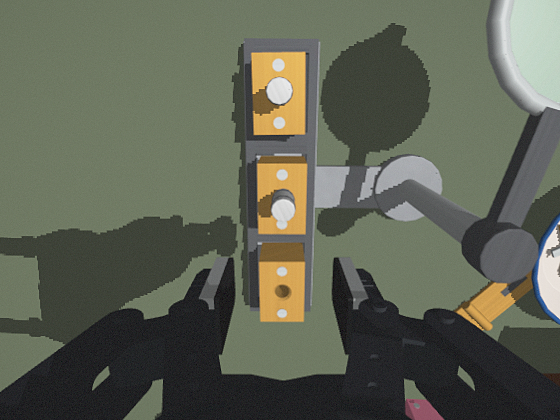

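Two pins seated (279,91) and (283,208); the third bore at (282,292) is empty. Fetch pin P4.

Request:
{"name": "drive_tool", "arguments": {
  "motion": [
    [4.6, -0.9, 0, 0, 0, 0, 0.5],
    [4.6, -0.9, 0, 0, 0, 0, 0.5],
    [4.6, -0.9, 0, 0, 0, 0, 0.5],
    [4.6, -0.9, 0, 0, 0, 0, 0.5],
    [4.6, -0.9, 0, 0, 0, 0, 0.5],
    [4.6, -0.9, 0, 0, 0, 0, 0.5],
    [4.6, -0.9, 0, 0, 0, 0, 0.5],
    [4.6, -0.5, 0, 0, 0, 0, 0.5],
    [0, 0, 0, 0, 0, 0, 0.5],
    [0, 0, 0, 0, 0, 0, 0.5]
  ]
}}

```text
t: 48.9
position: [0.4227, 0.3383, 0.176]
eef_rot: [-178.8, 0.5, 90.8]
ft_force: [-0.3, -0.5, 0.3]
gripper_width: 0.0426
```

```bash
python3 ptop.py; python3 go.py .4306 .354 .12 91.1
```

```text
0.83 centroid [299.  188.7] circ [299.  188.7] 12.0 443 -> xy@.081 [0.4296 0.3546 0.081 ]
shift cm [1.71 0.87 5.6 ] rot [-0.021  0.008 -0.007] pos [0.4232 0.3373 0.1763] rot [-178.8    0.5   90.7] j [ 36.   4. 111.   0.  66.  35.] w 0.043 F [ 0.1 -0.2  0.3]
```

Request:
{"name": "drive_tool", "arguments": {
  "motion": [
    [1.5, 0.7, 2.5, -0.021, 0.008, -0.007, 0.5],
    [0, 0, 2.5, 0, 0, 0, 0.5],
    [0, 0, 0, 0, 0, 0, 0.5],
    [0, 0, 0, 0, 0, 0, 0.5]
  ]
}}

```text
t: 49.4
position: [0.4321, 0.3471, 0.1252]
eef_rot: [179.9, 0.0, 90.7]
ft_force: [0.5, 0.1, 1.1]
gripper_width: 0.0427
```

```bash
python3 ptop.py; python3 go.py .4306 .354 .051 91.1
```

```text
0.91 centroid [236.3 318.9] circ [235.5 319. ] 9.7 177 -> xy@.081 [0.4026 0.2949 0.081 ]
0.7 centroid [281.7 226. ] circ [281.7 225.7] 14.9 648 -> xy@.081 [0.4297 0.3545 0.081 ]
shift cm [ 0.67 -0.16  7.46] rot [ 0.003  0.    -0.007] pos [0.4321 0.3473 0.1256] rot [179.8   0.   90.7] j [ 36.   7. 113.  -0.  60.  36.] w 0.0426 F [ 0.1 -0.9  0.3]
```

Request:
{"name": "drive_tool", "arguments": {
  "motion": [
    [0.6, -0.1, 1.5, 0, 0, -0.007, 0.5],
    [0, -0.1, 2, 0, 0, 0, 0.5],
    [0, 0, 1, 0, 0, 0, 0.5],
    [0, 0, 0, 0, 0, 0, 0.5],
    [0, 0, 0, 0, 0, 0, 0.5]
  ]
}}

```text
t: 50.0
position: [0.4332, 0.3554, 0.0822]
eef_rot: [179.5, -0.3, 91.0]
ft_force: [0.2, -0.5, -0.5]
gripper_width: 0.0428
```

```bash
python3 go.py .4306 .3543 .051 91.1
```

```text
shift cm [-0.12 -0.29  3.11] rot [ 0.009 -0.005 -0.001] pos [0.4332 0.3554 0.0822] rot [179.5  -0.3  91. ] j [ 37.  10. 114.  -0.  54.  36.] w 0.0428 F [ 0.2 -0.5 -0.5]
```

Request:
{"name": "drive_tool", "arguments": {
  "motion": [
    [-0.15, -0.3, 1.2, 0.009, -0.005, 0, 0.5],
    [0, 0, 1.4, 0, 0, 0, 0.5],
    [0, 0, 0, 0, 0, 0, 0.5],
    [0, 0, 0, 0, 0, 0, 0.5]
  ]
}}

```text
t: 50.4
position: [0.431, 0.3547, 0.0553]
eef_rot: [179.9, -0.0, 91.0]
ft_force: [1.1, 0.2, 0.8]
gripper_width: 0.0429
```

```bash
python3 go.py .4306 .3543 .051 91.1
```

```text
shift cm [-0.04 -0.04  0.43] rot [ 0.001 -0.001 -0.001] pos [0.431  0.3547 0.0553] rot [179.9  -0.   91. ] j [ 37.  13. 115.  -0.  52.  36.] w 0.0429 F [1.1 0.2 0.8]
```

Request:
{"name": "drive_tool", "arguments": {
  "motion": [
    [0, 0, 0.35, 0, 0, 0, 0.5],
    [0, 0, 0, 0, 0, 0, 0],
    [0, 0, 0, 0, 0, 0, 0],
    [0, 0, 0, 0, 0, 0, 0],
    [0, 0, 0, 0, 0, 0, 0]
  ]
}}

```text
t: 50.9
position: [0.4316, 0.3551, 0.0524]
eef_rot: [179.9, -0.1, 91.0]
ft_force: [0.1, -0.3, 0.0]
gripper_width: 0.0162
```

Request:
{"name": "drive_tool", "arguments": {
  "motion": [
    [0, 0, -2, 0, 0, 0, 0],
    [0, 0, -4, 0, 0, 0, 0],
    [0, 0, -4, 0, 0, 0, 0],
    [0, 0, -3, 0, 0, 0, 0],
    [0, 0, 0, 0, 0, 0, 0]
  ]
}}

```text
t: 51.4
position: [0.4318, 0.3551, 0.1859]
eef_rot: [179.8, -0.1, 91.0]
ft_force: [1.2, -0.2, 0.2]
gripper_width: 0.0164
```

```bash
python3 go.py .508 -.125 .18 91.1
```

```text
shift cm [-48.14   6.75   0.51] rot [ 0.004 -0.002 -0.001] pos [0.4318 0.3551 0.1859] rot [ 1.798e+02 -1.000e-01  9.100e+01] j [ 37.   4. 109.  -0.  66.  36.] w 0.0164 F [ 1.2 -0.2  0.2]
```

Request:
{"name": "drive_tool", "arguments": {
  "motion": [
    [-4.7, 0.6, 0, 0, 0, 0, 0],
    [-4.7, 0.6, 0, 0, 0, 0, 0],
    [-4.7, 0.6, 0, 0, 0, 0, 0],
    [-4.7, 0.6, 0, 0, 0, 0, 0],
    [-4.7, 0.6, 0, 0, 0, 0, 0],
    [-4.7, 0.6, 0, 0, 0, 0, 0],
    [-4.7, 0.6, 0, 0, 0, 0, 0],
    [-4.7, 0.6, 0, 0, 0, 0, 0],
    [-4.7, 0.6, 0, 0, 0, 0, 0],
    [0, 0, 0, 0, 0, 0, 0]
  ]
}}

```text
t: 52.4
position: [0.4935, -0.0798, 0.1783]
eef_rot: [179.8, -0.2, 91.4]
ft_force: [-0.9, 1.2, -0.8]
gripper_width: 0.0164
```

```bash
python3 go.py .508 -.125 .18 91.1
```

```text
shift cm [-4.55  1.34 -0.18] rot [ 0.003 -0.004  0.006] pos [ 0.4935 -0.0798  0.1783] rot [179.8  -0.2  91.4] j [-12.  -2. 116.   0.  65. -14.] w 0.0164 F [-0.9  1.2 -0.8]
```

Request:
{"name": "drive_tool", "arguments": {
  "motion": [
    [-4.3, 1.1, 0, 0, -0.004, 0.006, 0],
    [0, 0, 2.5, 0, 0, 0, 0],
    [0, 0, 2.5, 0, 0, 0, 0],
    [0, 0, 0, 0, 0, 0, 0],
    [0, 0, 0, 0, 0, 0, 0]
  ]
}}

```text
t: 52.9
position: [0.5039, -0.1237, 0.1237]
eef_rot: [-179.9, -0.2, 90.8]
ft_force: [0.0, 0.6, 0.4]
gripper_width: 0.0159
```

```bash
python3 go.py .508 -.125 .115 91.1
```

```text
shift cm [-0.14  0.41  0.87] rot [-0.001 -0.003 -0.005] pos [ 0.5039 -0.1237  0.1237] rot [-179.9   -0.2   90.8] j [-17.   4. 117.   0.  59. -18.] w 0.0159 F [0.  0.6 0.4]
```

Request:
{"name": "drive_tool", "arguments": {
  "motion": [
    [-0.1, 0.3, 0.6, 0, -0.003, -0.005, 0],
    [0, 0, 0, 0, 0, 0, 0],
    [0, 0, 0, 0, 0, 0, 0]
  ]
}}

```text
t: 53.2
position: [0.5082, -0.1233, 0.1192]
eef_rot: [179.9, 0.0, 91.2]
ft_force: [-0.3, -0.3, -0.2]
gripper_width: 0.0162
```

```bash
python3 go.py .508 -.125 .115 91.1; python3 wv.py u1
```

```text
shift cm [-0.17 -0.02  0.42] rot [0.001 0.    0.002] pos [ 0.5082 -0.1233  0.1192] rot [179.9   0.   91.2] j [-16.   4. 117.  -0.  59. -18.] w 0.0162 F [-0.3 -0.3 -0.2]
foot pred crop px [427. 430.]
```

View pics/u1.png

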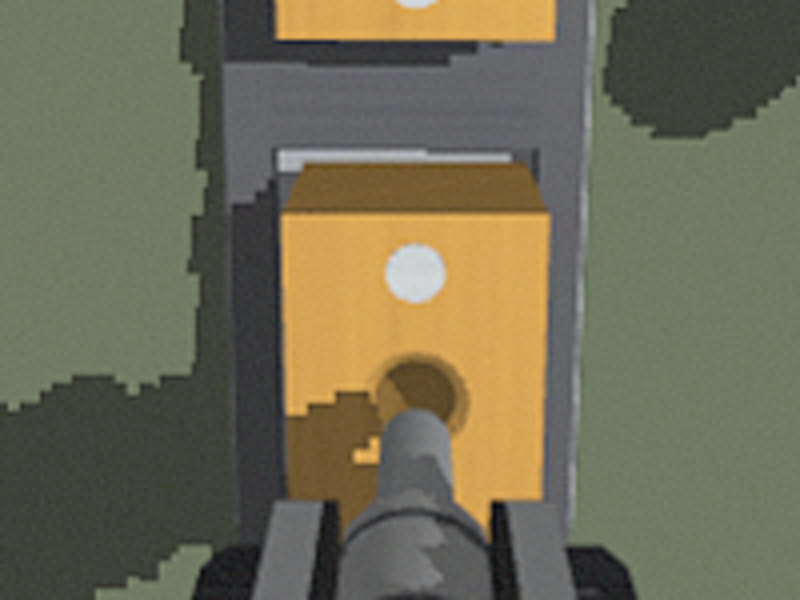

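```bash
python3 rel.py 422 353 416 408
```

```text
far-edge diff tool mm [ 2.2  0.9 18.6]  -> centre move x 0.0 y 0.9 zf 0.07264191547296289
```

Request:
{"name": "drive_tool", "arguments": {
  "motion": [
    [-0.02, 0.07, 0.6, 0, 0, 0, 0],
    [0, 0, 0.6, 0, 0, 0, 0],
    [0, 0, 0.3, 0, 0, 0, 0],
    [0, 0, 0, 0, 0, 0, 0],
    [0, 0, 0, 0, 0, 0, 0]
  ]
}}

```text
t: 53.75
position: [0.5098, -0.1234, 0.1041]
eef_rot: [179.8, 0.1, 91.3]
ft_force: [0.3, 0.5, -0.3]
gripper_width: 0.0166
```

```bash
python3 go.py .508 -.125 .115 91.1; python3 wv.py u2
```

```text
shift cm [-0.16 -0.18 -1.09] rot [0.004 0.001 0.003] pos [ 0.5098 -0.1234  0.1041] rot [1.798e+02 1.000e-01 9.130e+01] j [-16.   5. 118.   0.  57. -18.] w 0.0166 F [ 0.3  0.5 -0.3]
foot pred crop px [426. 430.]
```

View pics/u2.png

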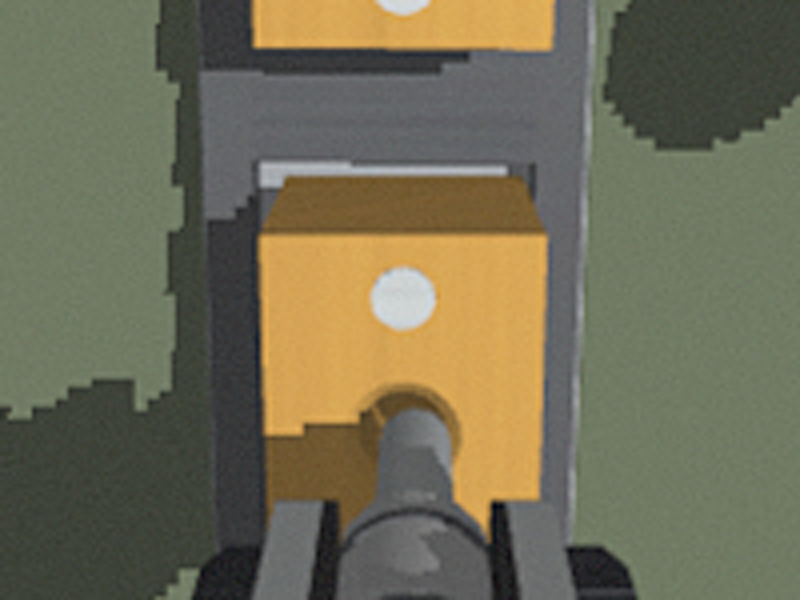

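Request:
{"name": "drive_tool", "arguments": {
  "motion": [
    [0.04, -0.09, 0.2, 0, 0, 0, 0],
    [0, -0.02, 0.4, 0, 0, 0, 0],
    [0, 0, 0.3, 0, 0, 0, 0],
    [0, 0, 0, 0, 0, 0, 0]
  ]
}}

```text
t: 54.2
position: [0.5087, -0.1235, 0.0947]
eef_rot: [179.8, 0.1, 91.3]
ft_force: [0.0, -0.5, -0.7]
gripper_width: 0.0162
```

```bash
python3 go.py .508 -.125 .115 91.1; python3 wv.py u3
```

```text
shift cm [-0.15 -0.07 -2.03] rot [0.004 0.002 0.003] pos [ 0.5087 -0.1235  0.0947] rot [1.798e+02 1.000e-01 9.130e+01] j [-16.   6. 118.  -0.  56. -18.] w 0.0162 F [ 0.  -0.5 -0.7]
foot pred crop px [426. 430.]
```

View pics/u3.png

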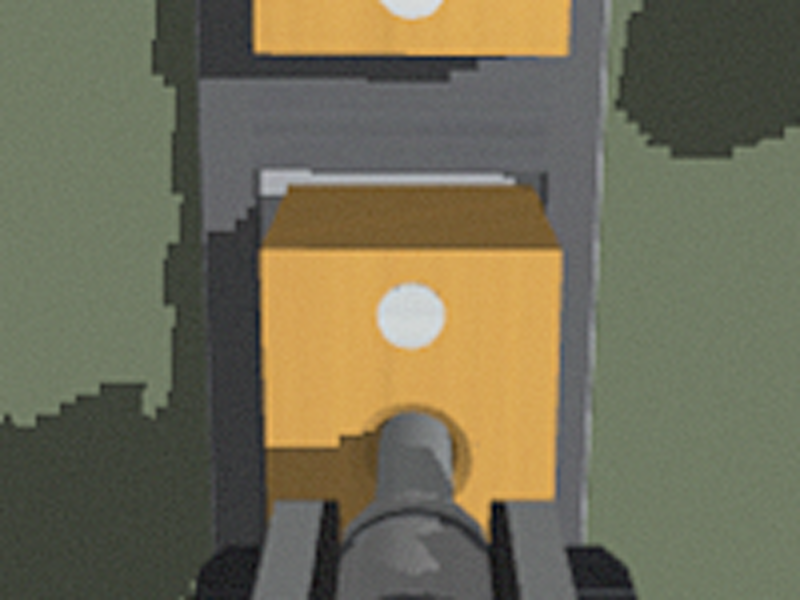

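Entered the bore, centred. Continue down to ~0.061.

Request:
{"name": "drive_tool", "arguments": {
  "motion": [
    [0, 0.02, 0.7, 0.003, 0, 0, 0],
    [0, 0, 0.7, 0, 0, 0, 0],
    [0, 0, 0, 0, 0, 0, 0],
    [0, 0, 0.8, 0, 0, 0, 0],
    [0, 0, 0.6, 0, 0, 0, 0],
    [0, 0, 0, 0, 0, 0, 0]
  ]
}}

```text
t: 54.85
position: [0.5086, -0.1236, 0.0641]
eef_rot: [-180.0, 0.1, 91.3]
ft_force: [-0.1, -1.1, -0.7]
gripper_width: 0.0161
```

Request:
{"name": "drive_tool", "arguments": {
  "motion": [
    [0, 0, 0.3, 0, 0, 0, 0],
    [0, 0, 0, 0, 0, 0, 0]
  ]
}}

```text
t: 55.05
position: [0.509, -0.1237, 0.061]
eef_rot: [180.0, 0.1, 91.3]
ft_force: [0.1, 0.2, -0.6]
gripper_width: 0.0164
```

Request:
{"name": "drive_tool", "arguments": {
  "motion": [
    [0, 0, 0, 0, 0, 0, 0.5],
    [0, 0, 0, 0, 0, 0, 0.5],
    [0, 0, 0, 0, 0, 0, 0.5],
    [0, 0, -2, 0, 0, 0, 0.5],
    [0, 0, -4, 0, 0, 0, 0.5],
    [0, 0, -4, 0, 0, 0, 0.5],
    [0, 0, -4, 0, 0, 0, 0.5],
    [4, 0, 0, 0, 0, 0, 0.5],
    [3, 0, 0, 0, 0, 0, 0.5],
    [0, 0, 0, 0, 0, 0, 0.5]
  ]
}}

```text
t: 56.05
position: [0.5084, -0.0517, 0.2081]
eef_rot: [179.8, -0.0, 91.0]
ft_force: [0.7, -0.9, -0.5]
gripper_width: 0.0427
```

```bash
python3 go.py .5 -.05 .25 91.1; python3 - <<'E'
from h import *
v=robot.snapshot("wrist");crop(v,200,0,180,330,2,'pics/v1.png')
v=robot.snapshot("scene");crop(v,200,130,180,150,4,'pics/v2.png')
E
```

```text
shift cm [ 0.19 -0.82 -4.19] rot [ 0.004 -0.    -0.001] pos [ 0.5084 -0.0517  0.2081] rot [179.8  -0.   91. ] j [ -9.  -2. 113.   0.  68. -10.] w 0.0427 F [ 0.7 -0.9 -0.5]
```

View pics/v1.png

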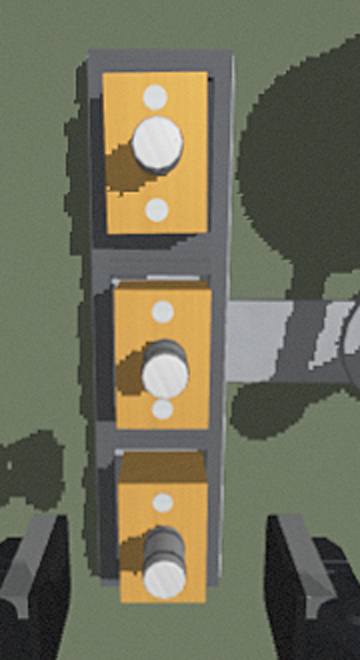

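View pics/v2.png

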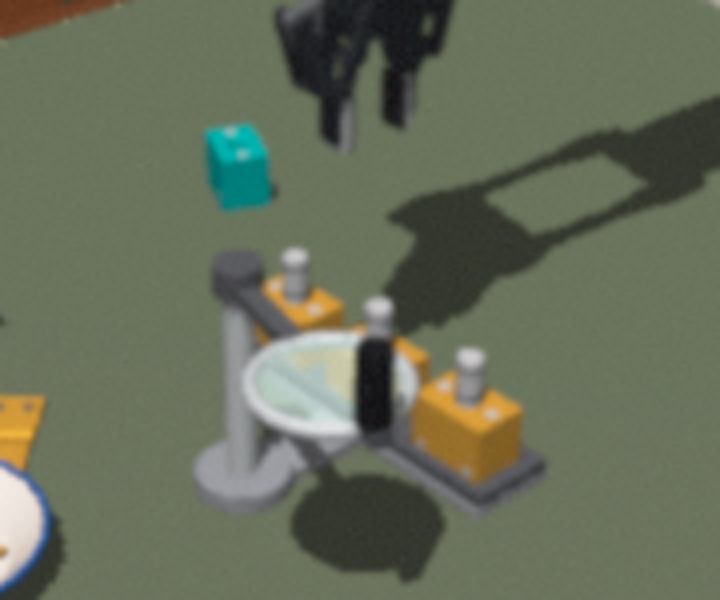

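```bash
python3 - <<'E'
from h import *
for n in("scene","wrist"):
    cam=Cam(n)
    P=[[.5047,.0438,.09],[.506,-.0395,.09],[.5078,-.1255,.09]]
    for z in(.09,.1):
        for p in P: p[2]=z
        u=cam.proj(P)
        print(n,z,((u-[200,130]+.5)*4 if n=="scene" else (u-[200,0]+.5)*2).round(0).tolist())
E
```

```text
scene 0.09 [[471.0, 356.0], [381.0, 303.0], [296.0, 254.0]]
scene 0.1 [[471.0, 343.0], [382.0, 291.0], [296.0, 241.0]]
wrist 0.09 [[167.0, 133.0], [167.0, 372.0], [167.0, 579.0]]
wrist 0.1 [[167.0, 130.0], [167.0, 378.0], [167.0, 591.0]]
```

Request:
{"name": "drive_tool", "arguments": {
  "motion": [
    [0, 0, -4, 0, 0, 0, 1],
    [0, 0, -4.5, 0, 0, 0, 1],
    [0, 0, 0, 0, 0, 0.12, 1],
    [0, 0, 0, 0, 0, 0.12, 1],
    [0, 0, 0, 0, 0, 0, 1]
  ]
}}

```text
t: 56.65
position: [0.5059, -0.0584, 0.2916]
eef_rot: [-179.7, 0.2, 76.6]
ft_force: [0.4, -0.4, 0.2]
gripper_width: 0.0853
```

```bash
python3 go.py .6572 .1233 .29 77.2
```

```text
shift cm [21.18 10.51  0.03] rot [-0.004  0.004 -0.011] pos [ 0.5059 -0.0584  0.2916] rot [-179.7    0.2   76.6] j [ -9.  -5. 107.  -0.  78.   4.] w 0.0853 F [ 0.4 -0.4  0.2]
```

Request:
{"name": "drive_tool", "arguments": {
  "motion": [
    [4, 2, 0, 0, 0, 0, 1],
    [4, 2, 0, 0, 0, 0, 1],
    [4, 2, 0, 0, 0, 0, 1],
    [4, 2, 0, 0, 0, 0, 1],
    [4, 2, 0, 0, 0, 0, 1],
    [0, 0, 0, 0, 0, 0, 1],
    [0, 0, 0, 0, 0, 0, 1]
  ]
}}

```text
t: 57.35
position: [0.6524, 0.1113, 0.2806]
eef_rot: [-179.1, 0.7, 77.2]
ft_force: [-0.4, 0.1, 0.6]
gripper_width: 0.0855
```

```bash
python3 go.py .6572 .1233 .29 77.2; python3 - <<'E'
from h import *
cv2.imwrite('pics/w1.png',robot.snapshot("wrist")); print(Cam("wrist").proj([[.6572,.1233,.209]]))
E
```

```text
shift cm [ 1.26  0.18 -0.96] rot [-0.015  0.011  0.001] pos [0.6524 0.1113 0.2806] rot [-179.1    0.7   77.2] j [ 8. 13. 89. -0. 79. 21.] w 0.0855 F [-0.4  0.1  0.6]
[[290.98830961 201.67001561]]
```

View pics/w1.png

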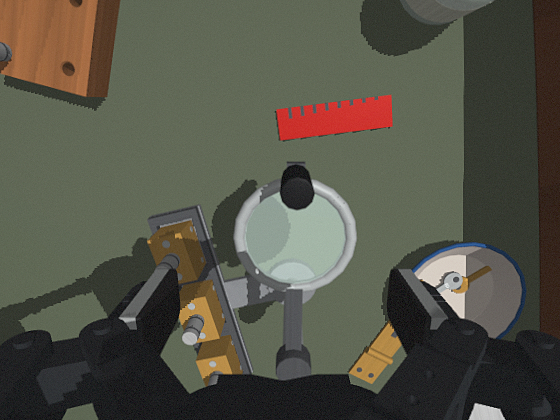

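```bash
python3 - <<'E'
from h import *
print(Cam("wrist").at([[297,193]],.209))
E
python3 go.py .660 .1275 .24 77.2
```

```text
[[0.6620022 0.1279118 0.209    ]]
shift cm [1.81 0.47 4.  ] rot [-0.015  0.011 -0.   ] pos [0.6521 0.1112 0.2802] rot [-179.1    0.6   77.2] j [ 8. 13. 89. -0. 79. 21.] w 0.0857 F [ 0.4 -0.2 -0.5]
```

Request:
{"name": "drive_tool", "arguments": {
  "motion": [
    [1.7, 0.5, 0, -0.015, 0.011, 0, 1],
    [0, 0, 2.5, 0, 0, 0, 1],
    [0, 0, 0, 0, 0, 0, 1],
    [0, 0, 0, 0, 0, 0, 1]
  ]
}}

```text
t: 57.8
position: [0.6608, 0.1248, 0.2559]
eef_rot: [179.8, -0.1, 77.1]
ft_force: [0.3, -0.8, -0.1]
gripper_width: 0.085
```

```bash
python3 go.py .661 .1275 .179 77.2
```

```text
shift cm [ 0.25 -0.06  7.7 ] rot [ 0.003 -0.002 -0.002] pos [0.6608 0.1248 0.2559] rot [ 1.798e+02 -1.000e-01  7.710e+01] j [ 9. 14. 91.  0. 75. 21.] w 0.085 F [ 0.3 -0.8 -0.1]
```

Request:
{"name": "drive_tool", "arguments": {
  "motion": [
    [0.2, -0.1, 2, 0, 0, 0, 1],
    [0, -0.1, 3, 0, 0, 0, 1],
    [0, 0, 2.2, 0, 0, 0, 1],
    [0, 0, 0, 0, 0, 0, 1],
    [0, 0, 0, 0, 0, 0, 0],
    [0, 0, 0, 0, 0, 0, 0],
    [0, 0, 0, 0, 0, 0, 0],
    [0, 0, 0, 0, 0, 0, 0],
    [0, 0, 0, 0, 0, 0, 0]
  ]
}}

```text
t: 58.7
position: [0.6659, 0.1265, 0.1981]
eef_rot: [178.7, -0.6, 76.9]
ft_force: [0.4, 0.8, -4.3]
gripper_width: 0.0192
```

```bash
python3 arc.py
```

```text
q 1.804 rad 0.1717 yaw err deg 0.28400641509240643 [178.7  -0.6  76.9] [ 0.4  0.8 -4.3] 0.019240147019357404
```

Request:
{"name": "drive_tool", "arguments": {
  "motion": [
    [0, 0, 0, 0, 0, 0, 1],
    [0, 0, 0, 0, 0, 0, 1],
    [0, 0, 0, 0.02, -0.01, 0, 1],
    [0, 0, 1, 0, 0, 0, 1],
    [0, 0, 1, 0, 0, 0, 1],
    [0, 0, 0, 0, 0, 0, 1]
  ]
}}

```text
t: 59.3
position: [0.6666, 0.1268, 0.1773]
eef_rot: [179.8, -0.0, 76.9]
ft_force: [-0.0, -0.8, -0.2]
gripper_width: 0.0851
```

```bash
python3 arc.py; python3 go.py .661 .1275 .179 77.2; python3 - <<'E'
from h import *
cv2.imwrite('pics/w2.png',robot.snapshot("wrist"))
E
```

```text
q 1.808 rad 0.1721 yaw err deg 0.5116334016950219 [179.8  -0.   76.9] [-0.  -0.8 -0.2] 0.08510284303164899
shift cm [-0.05 -0.56 -0.17] rot [ 0.003 -0.001 -0.005] pos [0.6666 0.1268 0.1773] rot [179.8  -0.   76.9] j [ 9. 17. 95. -0. 68. 22.] w 0.0851 F [-0.  -0.8 -0.2]
```

View pics/w2.png

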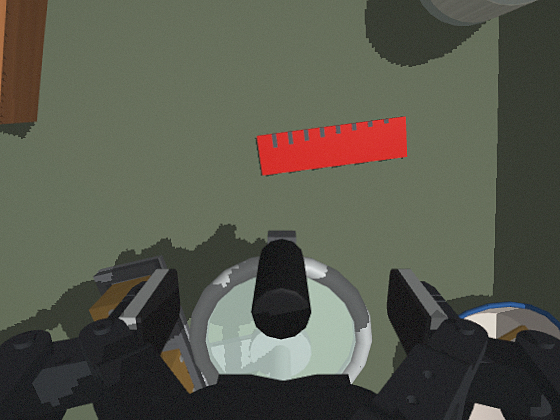

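Request:
{"name": "drive_tool", "arguments": {
  "motion": [
    [0, 0, 0, 0, 0, 0, 0],
    [0, 0, 0, 0, 0, 0, 0],
    [0, 0, 0, 0, 0, 0, 0],
    [0, 0, 0, 0, 0, 0, 0],
    [0, 0, 0, 0, 0, 0, 0],
    [-0.05, -1, 0, 0, 0, -0.06, 0],
    [-0.1, -2, 0, 0, 0, -0.12, 0],
    [-0.1, -2, 0, 0, 0, -0.12, 0],
    [-0.1, -2, 0, 0, 0, -0.12, 0],
    [-0.1, -2, 0, 0, 0, -0.12, 0]
  ]
}}

```text
t: 60.35
position: [0.5758, 0.1245, 0.1781]
eef_rot: [179.8, -0.1, 108.8]
ft_force: [-0.7, -2.9, 1.9]
gripper_width: 0.0207
```

```bash
python3 arc.py
```

```text
q 1.274 rad 0.1725 yaw err deg 1.7753104458928988 [ 1.798e+02 -1.000e-01  1.088e+02] [-0.7 -2.9  1.9] 0.02066698679394713
```

Request:
{"name": "drive_tool", "arguments": {
  "motion": [
    [-0.1, -2, 0, 0, 0, -0.12, 0],
    [-0.1, -2, 0, 0, 0, -0.12, 0],
    [-0.1, -2, 0, 0, 0, -0.12, 0],
    [-0.1, -2, 0, 0, 0, -0.12, 0],
    [-0.1, -2, 0, 0, 0, -0.12, 0],
    [-0.1, -2, 0, 0, 0, -0.12, 0],
    [-0.1, -2, 0, 0, 0, -0.12, 0]
  ]
}}

```text
t: 61.05
position: [0.4688, 0.0282, 0.1782]
eef_rot: [180.0, 0.0, 158.8]
ft_force: [3.1, -2.4, -3.1]
gripper_width: 0.0202
```

```bash
python3 arc.py
```

```text
q 0.412 rad 0.1717 yaw err deg 2.3818674691301 [180.    0.  158.8] [ 3.1 -2.4 -3.1] 0.020184788694677363
```

Request:
{"name": "drive_tool", "arguments": {
  "motion": [
    [-0.1, -2, 0, 0, 0, -0.12, 0],
    [-0.1, -2, 0, 0, 0, -0.12, 0],
    [-0.05, -1.2, 0, 0, 0, -0.07, 0],
    [0, -0.6, 0, 0, 0, -0.03, 0],
    [0, 0, 0, 0, 0, 0, 0]
  ]
}}

```text
t: 61.55
position: [0.4554, -0.0332, 0.1781]
eef_rot: [-180.0, 0.2, 178.9]
ft_force: [1.2, -0.5, -3.5]
gripper_width: 0.0205
```

```bash
python3 arc.py
```

```text
q 0.042 rad 0.1709 yaw err deg 1.332524319173558 [-180.     0.2  178.9] [ 1.2 -0.5 -3.5] 0.020542519782122834
```

Request:
{"name": "drive_tool", "arguments": {
  "motion": [
    [0, -0.3, 0, 0, 0, 0, 0],
    [0, 0, 0, 0, 0, 0, 0],
    [0, 0, 0, 0, 0, 0, 1],
    [0, 0, 0, 0, 0, 0, 1],
    [0, 0, 0, 0, 0, 0, 1],
    [0, 0, 0, 0, 0, 0, 1],
    [0, 0, -2, 0, 0, 0, 1],
    [0, 0, -4, 0, 0, 0, 1],
    [0, 0, -4, 0, 0, 0, 1],
    [0, 0, 0, 0, 0, 0, 1]
  ]
}}

```text
t: 62.55
position: [0.454, -0.0348, 0.2809]
eef_rot: [-180.0, 0.0, 178.9]
ft_force: [1.2, 0.3, 0.4]
gripper_width: 0.0856
```

Request:
{"name": "drive_tool", "arguments": {
  "motion": [
    [0, -4, -1, 0, 0, 0, 1],
    [0, -4, -1, 0, 0, 0, 1],
    [0, -4, -1, 0, 0, 0, 1],
    [0, -4, 0, 0, 0, 0, 1],
    [0, -4, 0, 0, 0, 0, 1],
    [0, -4, 0, 0, 0, 0, 1],
    [0, 0, 0, 0, 0, 0, 1],
    [0, 0, 0, 0, 0, 0, 1]
  ]
}}

```text
t: 63.35
position: [0.4499, -0.2826, 0.3107]
eef_rot: [-179.9, 0.2, 179.1]
ft_force: [-0.1, 0.3, 0.7]
gripper_width: 0.0853
```

```bash
python3 - <<'E'
from h import *
v=robot.snapshot("top");cv2.imwrite('pics/x0.png',v);crop(v,210,150,150,120,5,'pics/x1.png')
v=robot.snapshot("scene");crop(v,200,130,180,150,4,'pics/x2.png')
print(robot.observe()['position'])
for n in("top","scene"):
    cam=Cam(n); P=[[.5045,.0438,.09],[.506,-.04,.09],[.5078,-.1255,.09],[.506,-.0405,.154]]
    o,k=([210,150],5) if n=="top" else ([200,130],4)
    print(n,((cam.proj(P)-o+.5)*k).round(0).tolist())
E
```

```text
[ 0.45006904 -0.28157488  0.31079187]
top [[226.0, 425.0], [379.0, 428.0], [536.0, 431.0], [385.0, 410.0]]
scene [[471.0, 356.0], [381.0, 303.0], [296.0, 254.0], [382.0, 219.0]]
```

View pics/x1.png

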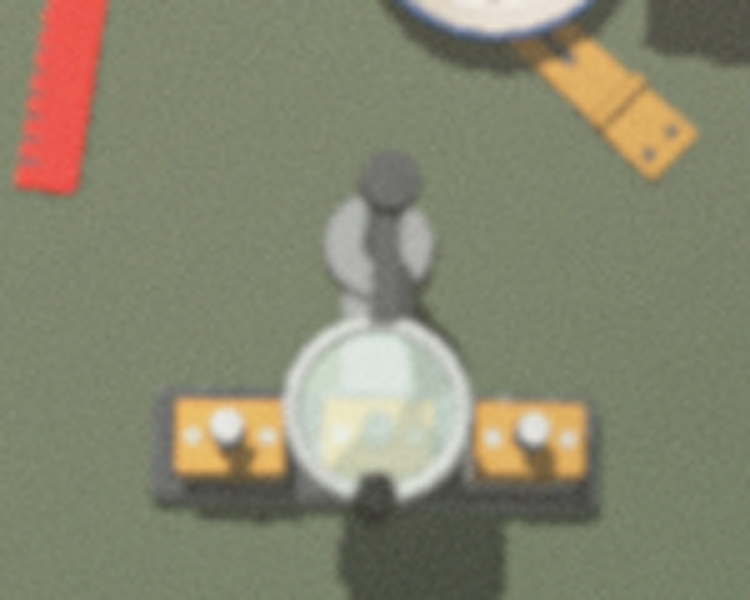

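View pics/x2.png

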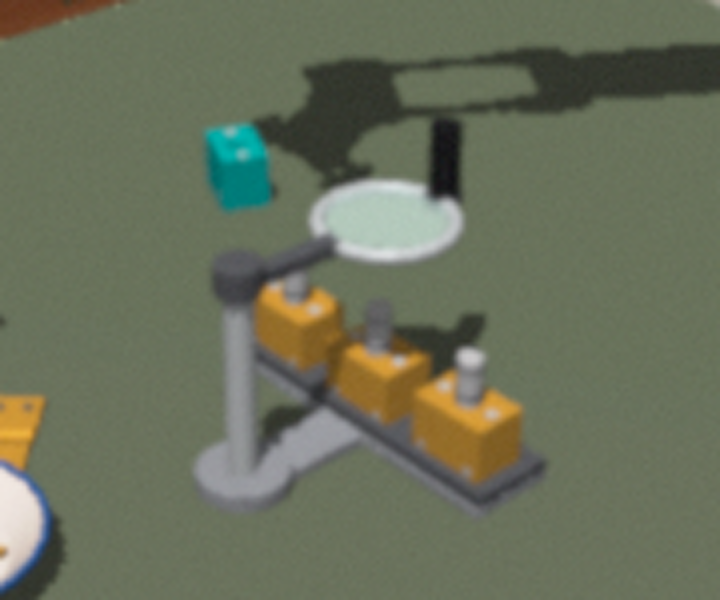

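View pics/x0.png

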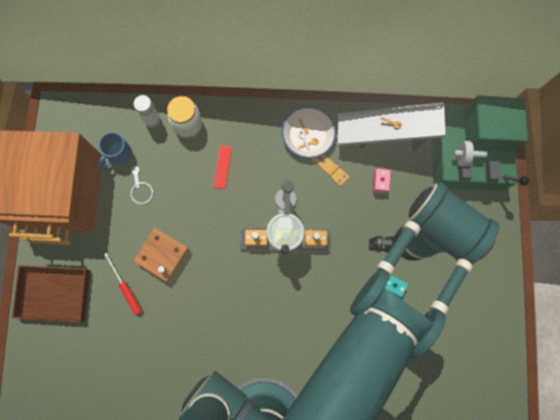

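```bash
python3 - <<'E'
from cell import robot
print(robot.hand_in())
E
```

```text
the job is handed in; nothing more can be done
None
```

The job is done and handed in at about 63 s of the 210 s allowed. No verdict was reported.

**What I did:**
- I swung the magnifier to about 1.76–1.8 rad.
- I then seated the three brass padlocks in the left, middle and right nests and put a rack pin home in each bore.
- Last, I swung the magnifier back to within about 0.04 rad of centre, released the knob and moved the arm away.

**Last checks:**
- **Padlocks:** the wrist camera fits put the padlocks about 1–2 mm from my estimate of the nest centres, against the 7 mm allowed.
- **Pins:** in the scene view all three pin heads stand where fully home pins should. They match a head top 90 mm above the counter to within about 2 mm.
- **Lens:** in the top view its centre is about 2 mm from where I expect the middle nest, against the 35 mm allowed.
- **Other things:** in the last top view the hasp, key ring, key gauge and the pink and turquoise look-alikes are where they started. One pin is left over in the rack.

**What disagreed:**
- The wrist camera and the arm's own position readings differed by 1–2 mm. I therefore set each padlock and pin by what the images showed.
- The first grip on the knob for the return swing was too high, so I opened and gripped again lower.

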